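# Change over the dies in a leather-embossing jig

## Task

Swing the jig's cam lever back to its stop so that the keeper bar draws clear, then lift out the blank filler blocks left in the pockets and put them in the black tray. Set every embossing die in a pocket of the jig, pattern face down and fully home, and only then turn the cam until its high point, marked by the brass stud, bears squarely on the roller of the sprung keeper. Leave the other things on the bench where they are.

Things in the scene. Friction and masses are not known exactly. Their poses are not given: they have to be found in the camera images.
- jig: Aluminium embossing jig fixed on the 3 mm cutting mat (mat top at z = 0.003): a nest plate 330 x 100 mm, 20 mm high, with three square pockets in a row along its own x axis, 105 mm apart. Origin under the middle of the nest plate, on the mat. On its -y side lie the keeper bar and the cam.
- pocket0 (a point): Centre of the floor of pocket 0 (own x = -105 mm on the jig, axes as the jig's): 65 x 65 mm, 10 mm deep, its floor 10 mm above the mat, square with the jig. Any die may go in any pocket.
- pocket1 (a point): Centre of the floor of pocket 1 (own x = 0 mm on the jig, axes as the jig's): 65 x 65 mm, 10 mm deep, its floor 10 mm above the mat, square with the jig. Any die may go in any pocket.
- pocket2 (a point): Centre of the floor of pocket 2 (own x = 105 mm on the jig, axes as the jig's): 65 x 65 mm, 10 mm deep, its floor 10 mm above the mat, square with the jig. Any die may go in any pocket.
- cam (a joint): Eccentric steel cam disc on an upright axis, with a lever; rad, growing clockwise seen from above. 0 = lever at its stop, keeper clear; 2.09 = high point (brass stud near the disc's rim) points at the keeper's roller (jig +y); end stop 2.75, past the high point. Starts at 1.2 to 1.8, stays where it is left; about 2 N at the lever post turns it.
- keeper (a joint): Sprung steel keeper bar, 300 mm long, along the -y edge of the pockets, moved by the cam; slides to jig +y, m: 0 = clear, 0.016 = cam at high point. Its lip spans 53 to 61 mm above the mat, 3 mm over seated blocks (tops 50 mm above the mat); its inner edge is at jig y = -37 mm when clear, -21 mm at the high point, where it traps the blocks.
- cam_axis (a point): On the cam's turning axis, 42 mm above the mat, at jig (0, -94) mm. Turns with the cam.
- lever_post (a point): The upright black round post at the end of the cam lever, 20 mm in diameter, 80 mm from the cam axis: this point is on its centre line 85 mm above the mat; the post spans 47 to 102 mm above the mat. Round, so it turns in the grip. At cam angle q it lies in direction -0.35 - q rad from the jig's x axis, seen from the cam axis.
- die0: Embossing die (rings): wooden block 60 x 60 mm, 40 mm thick in all, 0.16 kg. PATTERN face = own -x: bright metal plate 52 mm square, 4 mm proud; own +x face is the plain back. Origin at its centre. Starts standing on edge on the mat (origin 30 mm above it), pattern facing towards +y or -y within about 0.6 rad. Pattern down = own x axis up. Two or three dies are present (None if absent).
- die1: Embossing die (chevrons): wooden block 60 x 60 mm, 40 mm thick in all, 0.16 kg. PATTERN face = own -x: bright metal plate 52 mm square, 4 mm proud; own +x face is the plain back. Origin at its centre. Starts standing on edge on the mat (origin 30 mm above it), pattern facing towards +y or -y within about 0.6 rad. Pattern down = own x axis up. Two or three dies are present (None if absent).
- die2: Embossing die (star): wooden block 60 x 60 mm, 40 mm thick in all, 0.16 kg. PATTERN face = own -x: bright metal plate 52 mm square, 4 mm proud; own +x face is the plain back. Origin at its centre. Starts standing on edge on the mat (origin 30 mm above it), pattern facing towards +y or -y within about 0.6 rad. Pattern down = own x axis up. Two or three dies are present (None if absent).
- blank0: Blank filler block, plain wood 60 x 60 x 40 mm high, 0.11 kg, no metal plate; origin at its centre. Starts in a pocket of the jig, top 30 mm proud of the jig plate, under the edge of the keeper lip. Two or three blanks are present (None if absent).
- blank1: Blank filler block, plain wood 60 x 60 x 40 mm high, 0.11 kg, no metal plate; origin at its centre. Starts in a pocket of the jig, top 30 mm proud of the jig plate, under the edge of the keeper lip. Two or three blanks are present (None if absent).
- blank2: Blank filler block, plain wood 60 x 60 x 40 mm high, 0.11 kg, no metal plate; origin at its centre. Starts in a pocket of the jig, top 30 mm proud of the jig plate, under the edge of the keeper lip. Two or three blanks are present (None if absent).
- tray: Open black plastic tray fixed on the mat, 280 x 150 mm (own x by y) outside, 35 mm high, walls 4 mm, floor 4 mm; origin under its centre. Empty at the start.
- jar: White jar, 70 mm wide, 75 mm tall; leave alone.
- maul: Wooden maul standing on its head, 66 mm wide, 172 mm tall; leave alone.
- strap_ring: Brass strap ring 64 mm, 6 mm high, flat on the mat; leave alone.
- creaser: Creasing tool with a wooden handle, 160 mm long, lying; leave alone.
- awl: Awl 150 mm long, lying; leave alone.
- dye: Dye bottle 40 mm wide, 85 mm tall; leave alone.
- stone: Burnishing stone 70 x 50 x 25 mm; leave alone.

How it is judged:
By the outcome, as a careful person would: the job done as asked, in the order asked, and still so for the second after the job is handed in, with the robot touching nothing.
Of die0, die1, die2 only 2 to 3 are there at a start; the rules pass over those that are not, and their reading is None.
Of blank0, blank1, blank2 only 2 to 3 are there at a start; the rules pass over those that are not, and their reading is None.
At some moment in a run one of die0, die1, die2 may be knocked a few centimetres aside while the robot is not near it.
Once in a run the grip may slacken for a moment while it holds something.
It also fails if it takes over 210 s, if anything falls off the work surface, if the arm or the gripper's body presses on something with over 40 N, if the wrist force passes 120 N, or if a joint passes its speed limit or range.

## Robot

A 7-joint arm with a two-finger parallel gripper is mounted at the origin on the work surface. World frame = base frame: x ahead of the robot, y to its left, z up, the work surface at z = 0. Lengths are in m, angles in rad, forces in N, time in s.
With the tool pointing down it reaches from about 0.4 to 0.85 m from the base axis. Payload 4.5 kg.
Tool frame: the origin (TCP) lies at the very end of the fingers, on their centre line; the grasp point (between the pads) lies 19 mm behind it (arm.grip_point_offset is the distance from the TCP to the grasp point, in m); z points along the fingers, y is the direction in which the jaws open and shut (so a half turn about z gives the same grasp; the last joint's range is limited). The gripper opens to 88 mm and grips with 3 to 60 N. Pads are 18 mm wide; open, the fingers measure 123 mm over their backs; the gripper's body (75 mm by 187 mm) begins 45 mm behind the grasp point.
Start: joints at [1.289, 0.689, -0.195, 1.565, 0.157, 0.902, -0.215], TCP at [0.194, -0.594, 0.239] pointing down, gripper open.
Joint ranges: [-3.01, 3.01], [-0.46, 2.08], [-1.47, 1.51], [0.13, 2.56], [-1, 4.14], [0.04, 2.09], [-2.66, 2.66]. Speed limits (rad/s): [2.57, 2.57, 3.14, 3.14, 3.14, 3.14, 3.14].

## Interface

Orientations are given as a unit quaternion [x, y, z, w].
In Python, from station import arm, imaging gives the robot as it stands. The module is installed in compiled form; this text tells all that it offers.
- The arm moves only by the tool jog_arm, never from a script. Its argument "increments" is a list of rows, each a list of 7 numbers: the opening, from 0 (shut) to 1 (fully open), then the shift along the tool's x, y, z in cm, then the turn, a rotation vector about the tool's x, y, z in rad. In form: [[grip, x, y, z, wx, wy, wz], ...]. A call has exactly 5 rows; each row shifts and turns the commanded pose from where the row before left it, along the tool's axes as they then stand; what a row does not reach is not made up. A row lasts 1/8 s, in which the tool goes at most 62.5 mm and 10.7 degrees, less where a joint would pass 70% of its speed; a pose out of reach is approached as far as the arm can. A call is refused whole if a number of a shift passes 6.25 or a number of a turn 0.188, either way. A call with a gripper value outside its range is refused whole. The fingers move at their own pace and stop on an object; the grip force is fixed at half the most. Time passes only in rows, so rows that do not move let the fingers close, or fill a call up. It gives the time, the measured TCP pose, the force and the opening at its end, in the units of the state.
- arm.state(): the state, without advancing time (a new reading comes with each control period).
- imaging.read_camera(name): name is "scene" or "top"; returns a dict with "image" (480x640x3 uint8, blue, green, red), "vertical_fov" (degrees; the focal length in pixels is half the picture's height over the tangent of half this angle, whatever the lens; pixels are square), "cx", "cy" (the principal point, pixels), "k1" (the pictures are not rectified: a ray, as slopes to the right and down, at radius r is drawn at 1 + k1 r^2 times it, then the intrinsics apply), "origin" and "rotation" of the camera in the world. Camera axes: x right, y down, z forward; pixel columns grow to the right and rows downward; lengths in m; the calibration is good to about 2 mm. A picture is of the moment at which its call begins. There is no depth.
- arm.hand_in(): hands the job in, once; it reports no verdict.
Trained networks look in a picture, given as the dict that the camera call returned (one of the last four; its "shot" number tells which), for a name from the list of things; names that differ only in an ending like _2 or _b are one class to them, and where a whole thing is asked for, a point or a joint stands for the part that bears it (a point fixed in the world has none). Each returns a list of dicts, best first, with "p" (0 to 1); they miss things now and then, are a little off and sometimes report something else, mostly with a low value. They report only what shows in the picture. A call takes as long as a camera call.
- imaging.boxes_of(picture, label): "position" ([x, y, z] in m, in world coordinates, good to about 4 mm: the middle of the surface that is visible of it).
- imaging.pinpoint(picture, label): "position" ([x, y, z] in m, in world coordinates, good to about 4 mm: a listed point, or the origin of a listed thing).
The state is a dict: "clock": time; "joint_positions": joint angles; "dq": joint speeds; "joint_torque": joint torques, N m; "ee_pos": TCP position; "ee_rot": TCP orientation; "wrist_force": force on the tool from outside, world axes, zero at the start; "moment": the same for the moment, N m; "grip_width": finger opening in m.
Only numpy, scipy, OpenCV 4.12 (cv2) and the standard library are available. Lean on these libraries where they do the work, as an engineer would, in place of code of your own. Each camera call takes 0.05 s, during which the arm holds its last target.

## Working session

There is one attempt and no reset: what is moved stays moved. The work goes in short steps, Python scripts to look and compute and a tool call to move; the robot and the scene stay as the last step left them, time stands still between calls to the robot, and variables do not carry over. Pictures are saved under pics/ and viewed, and the job is handed in when it is done.

Besides the shell and the picture viewer there is one more tool, called after "Emit:" as name(argument=value, ...), one argument or row to a line, values as JSON. jog_arm: Moves the arm, as the interface text tells. Its arguments: {"type":"object","properties":{"increments":{"type":"array","items":{"type":"array","items":{"type":"number"}}}},"required":["increments"]}

```bash
mkdir -p pics; ls
cat > h.py <<'E'
import numpy as np, cv2
from station import arm, imaging
from scipy.spatial.transform import Rotation as R
def save(p,n): cv2.imwrite('pics/'+n+'.png',p['image'])
E
python3 - <<'E'
from h import *
s=arm.state()
for k in s: print(k,np.round(s[k],3))
for c in('scene','top'):
    p=imaging.read_camera(c); save(p,c+'0')
    print(c,{k:(np.round(v,4).tolist() if k!='image' else 0) for k,v in p.items()})
    for l in ['jig','pocket0','pocket1','pocket2','cam','keeper','cam_axis','lever_post','die0','die1','die2','blank0','blank1','blank2','tray','jar','maul','strap_ring','creaser','awl','dye','stone']:
        r=imaging.pinpoint(p,l)
        print(l,[(round(d['p'],2),np.round(d['position'],3).tolist()) for d in r[:4]])
E
```

```text
pics
clock 0.0
joint_positions [ 1.289  0.69  -0.194  1.566  0.157  0.902 -0.215]
dq [-0.    -0.001  0.    -0.001  0.001  0.001  0.002]
joint_torque [-1.0000e-03 -5.2756e+01 -1.2670e+00 -1.5343e+01 -5.3000e-02  6.0000e-03
  0.0000e+00]
ee_pos [ 0.194 -0.594  0.238]
ee_rot [ 0.988  0.157 -0.    -0.001]
wrist_force [-0.535  0.151  0.292]
moment [ 0.023 -0.005  0.072]
grip_width 0.088
scene {'image': 0, 'vertical_fov': 48.5331, 'cx': 323.3352, 'cy': 235.7063, 'k1': -0.0861, 'origin': [1.171, -0.4646, 0.7703], 'rotation': [0.8211, 0.4035, -0.1756, -0.3636], 'shot': 1}
jig [(0.66, [0.562, -0.042, 0.001])]
pocket0 [(0.89, [0.665, -0.047, 0.011]), (0.8, [0.448, -0.042, 0.014]), (0.75, [0.558, -0.04, 0.014]), (0.5, [0.554, -0.216, 0.083])]
pocket1 [(0.89, [0.665, -0.047, 0.011]), (0.8, [0.448, -0.042, 0.014]), (0.75, [0.558, -0.04, 0.014]), (0.5, [0.554, -0.216, 0.083])]
pocket2 [(0.89, [0.665, -0.047, 0.011]), (0.8, [0.448, -0.042, 0.014]), (0.75, [0.558, -0.04, 0.014]), (0.5, [0.554, -0.216, 0.083])]Traceback (most recent call last):
  File "<stdin>", line 8, in <module>
ValueError: it knows: awl, blank, cam_axis, creaser, die, dye, jar, jig, lever_post, maul, pocket, stone, strap_ring, tray
```

Run:
```python
from h import *
for c in('scene','top'):
    p=imaging.read_camera(c); save(p,c+'1')
    print(c,{k:(np.round(v,4).tolist() if k!='image' else 0) for k,v in p.items()})
    for l in ['jig','pocket','cam_axis','lever_post','die','blank','tray','jar','maul','strap_ring','creaser','awl','dye','stone']:
        r=imaging.pinpoint(p,l)
        print(l,[(round(d['p'],2),np.round(d['position'],3).tolist()) for d in r[:4]])
```

```text
scene {'image': 0, 'vertical_fov': 48.5331, 'cx': 323.3352, 'cy': 235.7063, 'k1': -0.0861, 'origin': [1.171, -0.4646, 0.7703], 'rotation': [0.8211, 0.4035, -0.1756, -0.3636], 'shot': 2}
jig [(0.66, [0.688, -0.412, 0.004]), (0.61, [0.56, -0.045, 0.003])]
pocket [(0.86, [0.448, -0.044, 0.014]), (0.77, [0.667, -0.046, 0.013]), (0.62, [0.559, -0.043, 0.015])]
cam_axis [(0.76, [0.561, -0.141, 0.043]), (0.27, [0.451, -0.042, 0.014])]
lever_post [(0.79, [0.554, -0.215, 0.086])]
die [(0.91, [0.636, 0.256, 0.032]), (0.79, [0.482, 0.174, 0.032])]
blank [(0.84, [0.666, -0.047, 0.031]), (0.76, [0.56, -0.042, 0.037]), (0.64, [0.454, -0.043, 0.035])]
tray [(0.62, [0.492, -0.38, 0.002])]
jar [(0.79, [0.752, 0.185, 0.0])]
maul [(0.91, [0.781, 0.006, 0.002])]
strap_ring [(0.84, [0.4, -0.203, 0.009]), (0.41, [0.552, -0.217, 0.086])]
creaser [(0.61, [0.746, -0.215, -0.001]), (0.57, [0.452, -0.042, 0.034]), (0.38, [0.674, 0.408, -0.0])]
awl [(0.64, [0.674, 0.41, 0.001])]
dye [(0.6, [0.69, -0.41, 0.005])]
stone [(0.77, [0.352, 0.089, 0.001]), (0.3, [0.552, -0.218, 0.083])]
top {'image': 0, 'vertical_fov'
[... 421 characters left out ...]
, 0.174, 0.033]), (0.7, [0.639, 0.252, 0.034]), (0.67, [0.749, -0.215, 0.004])]
blank [(0.88, [0.659, -0.044, 0.033]), (0.84, [0.455, -0.038, 0.03]), (0.58, [0.558, -0.043, 0.033])]
tray [(0.82, [0.485, -0.381, 0.0]), (0.64, [0.557, -0.04, 0.034])]
jar [(0.85, [0.747, 0.181, 0.0]), (0.17, [0.482, 0.172, 0.03])]
maul [(0.6, [0.782, 0.009, 0.004]), (0.45, [0.455, -0.04, 0.029])]
strap_ring [(0.69, [0.396, -0.195, 0.002]), (0.56, [0.783, 0.007, 0.003])]
creaser [(0.86, [0.746, -0.212, 0.004]), (0.66, [0.781, 0.004, 0.002])]
awl [(0.73, [0.678, 0.403, 0.004])]
dye [(0.74, [0.746, 0.179, -0.002]), (0.66, [0.691, -0.416, 0.007]), (0.54, [0.748, -0.215, 0.002])]
stone [(0.7, [0.352, 0.096, 0.003])]
```

View pics/scene0.png

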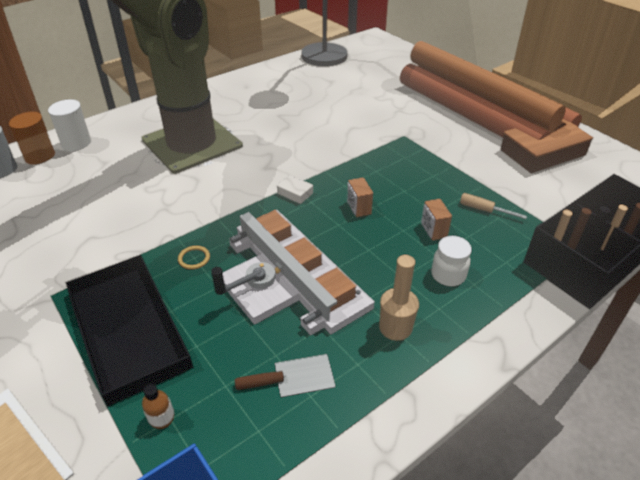

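View pics/top1.png

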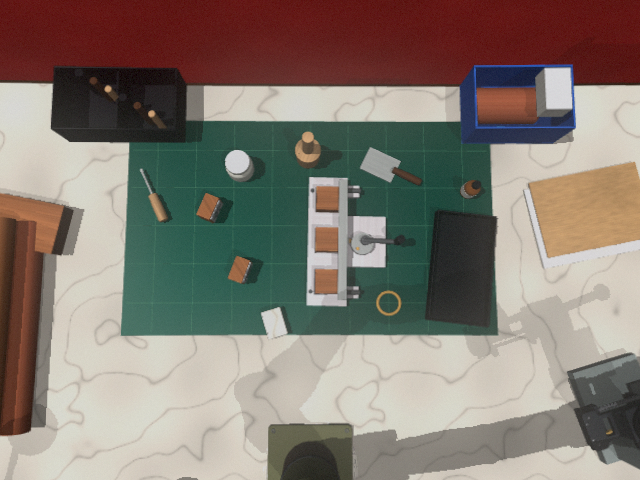

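```bash
cat >> h.py <<'E'
def proj(p,X):
    X=np.atleast_2d(X).astype(float)
    q=np.array(p['rotation'],float)
    M=R.from_quat(q).as_matrix() if q.size==4 else q
    c=(X-np.array(p['origin']))@M
    s=c[:,:2]/c[:,2:]; r2=(s**2).sum(1,keepdims=True)
    f=240/np.tan(np.radians(p['vertical_fov'])/2)
    return s*(1+p['k1']*r2)*f+np.array([p['cx'],p['cy']])
def ray(p,uv,z):
    from scipy.optimize import fsolve
    return fsolve(lambda a: proj(p,[[a[0],a[1],z]])[0]-np.array(uv),[0.55,0])
def crop(p,n,c,half=60,k=6,segs=[]):
    u,v=c; x0,y0=int(u-half*4/3),int(v-half)
    im=p['image'].copy()
    A=np.array([[k,0,-k*x0],[0,k,-k*y0]],float)
    o=cv2.warpAffine(im,A,(int(half*8/3*k),int(2*half*k)),flags=cv2.INTER_CUBIC)
    for a,b,col in segs:
        q=proj(p,[a,b]); q=(q-[x0,y0])*k
        cv2.line(o,tuple(int(t) for t in q[0]),tuple(int(t) for t in q[1]),col,1,cv2.LINE_AA)
    if o.shape[1]>800: o=cv2.resize(o,(800,int(o.shape[0]*800/o.shape[1])))
    cv2.imwrite('pics/'+n+'.png',o); print(n,'x0,y0',x0,y0,'scale',o.shape[1]/(half*8/3))
def box(T,lo,hi,col=(0,0,255)):
    import itertools
    S=[];P=list(itertools.product(*zip(lo,hi)))
    for i,a in enumerate(P):
        for b in P[i+1:]:
            if sum(x!=y for x,y in zip(a,b))==1: S.append((T(a),T(b),col))
    return S
def planar(x,y,yaw,z=0.003):
    c,s=np.cos(yaw),np.sin(yaw)
    return lambda a: np.array([x+c*a[0]-s*a[1],y+s*a[0]+c*a[1],z+a[2]])
E
cat > ov.py <<'E'
from h import *
import sys
def jigsegs(J):
    S=box(J,(-.165,-.05,0),(.165,.05,.02))
    for i in(-1,0,1): S+=box(J,(.105*i-.03,-.03,.01),(.105*i+.03,.03,.05),(255,0,0))
    return S
E
python3 - <<'E'
from ov import *
J=planar(.558,-.043,-.015)
for c in('scene','top'):
    p=imaging.read_camera(c)
    crop(p,c+'_jig0',proj(p,[[.56,-.07,.02]])[0],75 if c=='scene' else 75,4,jigsegs(J))
    crop(p,c+'_jigr',proj(p,[[.56,-.07,.02]])[0],75 if c=='scene' else 75,4)
E
```

```text
scene_jig0 x0,y0 189 194 scale 4.0
scene_jigr x0,y0 189 194 scale 4.0
top_jig0 x0,y0 237 163 scale 4.0
top_jigr x0,y0 237 163 scale 4.0
```

View pics/scene_jig0.png

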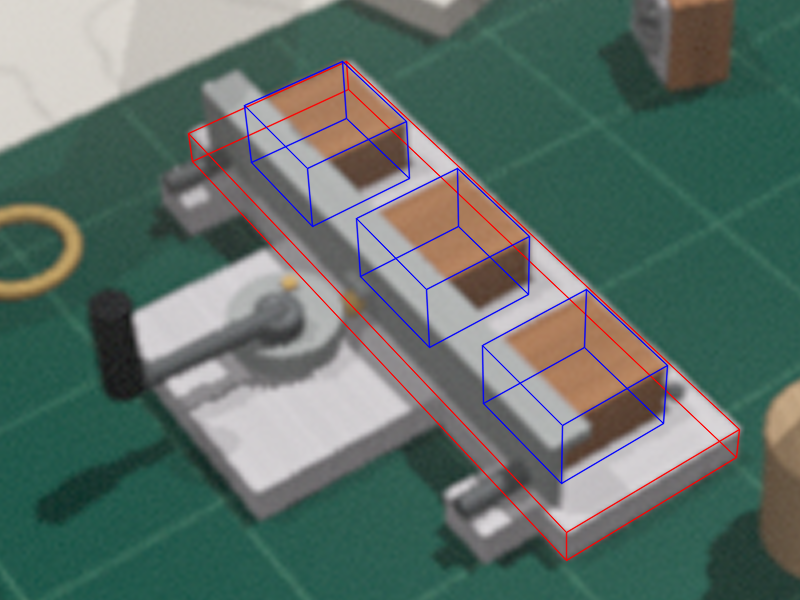

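View pics/top_jig0.png

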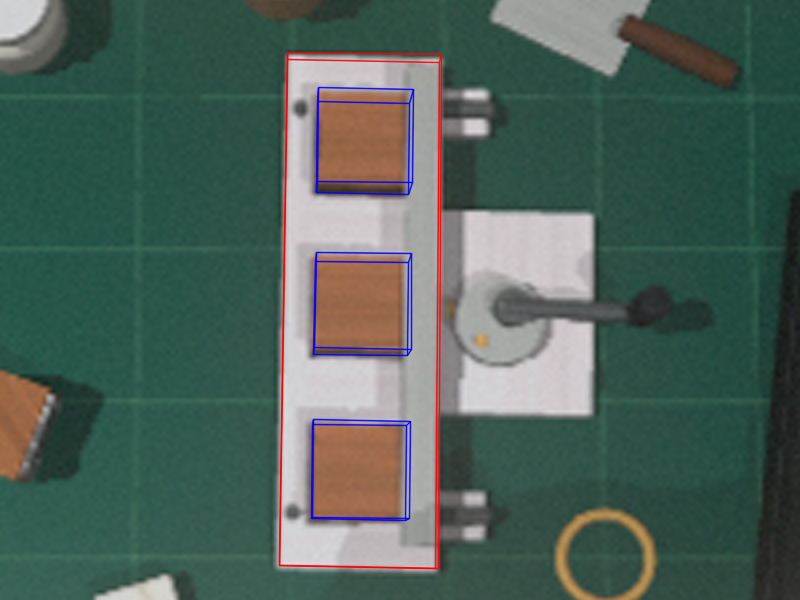

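View pics/scene_jigr.png

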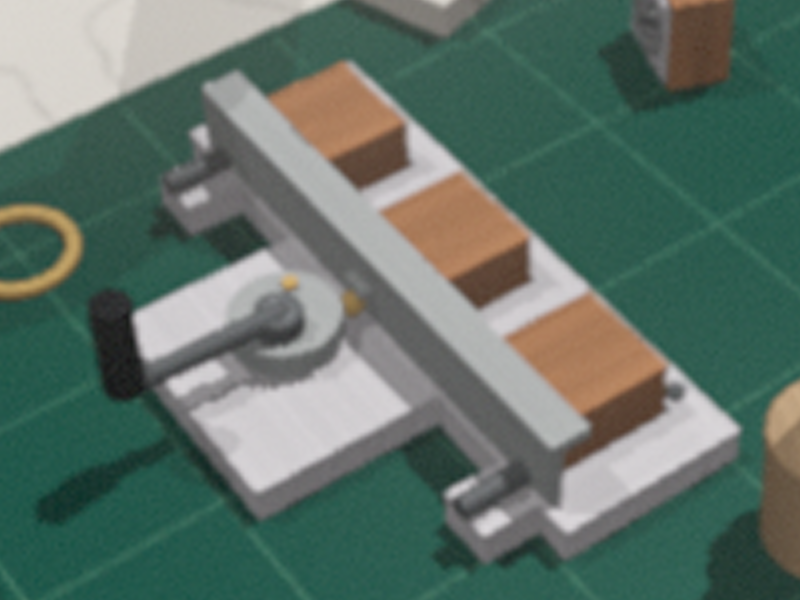

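```bash
cat >> h.py <<'E'
def down(yaw,tilt=0.0):
    """tool x at world angle yaw, z down; then tilt about jaw axis(y tool): positive -> see below"""
    x=np.array([np.cos(yaw),np.sin(yaw),0]);z=np.array([0,0,-1.]);y=np.cross(z,x)
    M=R.from_matrix(np.stack([x,y,z],1))
    return M*R.from_rotvec([0,tilt,0])
def plan(pos,rot=None,grip=1,n=None,smax=5.5,amax=0.17,show=True):
    s=arm.state();P=np.array(s['ee_pos']);Q=R.from_quat(s['ee_rot'])
    rot=Q if rot is None else rot
    pos=np.array(pos,float); dv=(Q.inv()*rot).as_rotvec()
    L=np.linalg.norm(pos-P)*100
    need=max(int(np.ceil(L/smax)),int(np.ceil(np.abs(dv).max()/amax)),1)
    n=n or need
    if n<need: print('need',need)
    rows=[];c=Q;cp=P.copy()
    for i in range(n):
        t=P+(pos-P)*(i+1)/n
        sh=np.round(c.inv().apply(t-cp)*100,2); tu=np.round(dv/n,3)
        cp=cp+c.apply(sh/100); c=c*R.from_rotvec(tu)
        rows.append([grip]+[float(v)+0.0 for v in sh]+[float(v)+0.0 for v in tu])
    if show:
        print('n',n,'L',round(L,2),'turn',np.round(dv,3))
        for i in range(0,n,5):
            rr=rows[i:i+5]; rr+= [[grip]+[0]*6]*(5-len(rr)); print(rr)
    return rows
E
python3 - <<'E'
from h import *
plan([.553,-.217,.2],down(np.pi/2-.015))
E
```

```text
n 10 L 52.2 turn [ 0.    0.   -1.24]
[[1, 4.58, -2.47, 0.39, 0.0, 0.0, -0.124], [1, 4.85, -1.88, 0.39, 0.0, 0.0, -0.124], [1, 5.05, -1.27, 0.38, 0.0, 0.0, -0.124], [1, 5.17, -0.64, 0.39, 0.0, 0.0, -0.124], [1, 5.21, 0.01, 0.39, 0.0, 0.0, -0.124]]
[[1, 5.16, 0.65, 0.39, 0.0, 0.0, -0.124], [1, 5.04, 1.29, 0.38, 0.0, 0.0, -0.124], [1, 4.85, 1.9, 0.39, 0.0, 0.0, -0.124], [1, 4.58, 2.48, 0.39, 0.0, 0.0, -0.124], [1, 4.23, 3.03, 0.39, 0.0, 0.0, -0.124]]
```

Emit:
jog_arm(
  increments=[
    [1,4.6,-2.5,0.4,0,0,-0.124],
    [1,4.85,-1.9,0.4,0,0,-0.124],
    [1,5.05,-1.25,0.4,0,0,-0.124],
    [1,5.2,-0.65,0.4,0,0,-0.124],
    [1,5.2,0,0.4,0,0,-0.124],
  ],
)

```text
clock: 2.48
ee_pos: [0.3749, -0.4038, 0.2188]
ee_rot: [0.892, 0.453, 0.0, 0.0]
wrist_force: [-0.7, 0.2, -0.2]
grip_width: 0.0882
```

Emit:
jog_arm(
  increments=[
    [1,5.15,0.65,0.4,0,0,-0.124],
    [1,5.05,1.3,0.4,0,0,-0.124],
    [1,4.85,1.9,0.4,0,0,-0.124],
    [1,4.6,2.5,0.4,0,0,-0.124],
    [1,4.2,3,0.4,0,0,-0.124],
  ],
)

```text
clock: 3.1
ee_pos: [0.5543, -0.2154, 0.1988]
ee_rot: [0.711, 0.703, 0.0, 0.0]
wrist_force: [-0.1, -0.7, 0.7]
grip_width: 0.0883
```

Run:
```python
from h import *
plan([.553,-.217,.2],down(np.pi/2-.015)); print(np.round(arm.state()['joint_positions'],2))
for c in('top','scene'):
    p=imaging.read_camera(c)
    for l in ['lever_post']: print([(round(d['p'],2),np.round(d['position'],3).tolist()) for d in imaging.pinpoint(p,l)])
    save(p,c+'2')
```

```text
n 1 L 0.24 turn [0.001 0.    0.004]
[[1, -0.16, -0.13, -0.12, 0.001, 0.0, 0.004], [1, 0, 0, 0, 0, 0, 0], [1, 0, 0, 0, 0, 0, 0], [1, 0, 0, 0, 0, 0, 0], [1, 0, 0, 0, 0, 0, 0]]
[ 0.56  0.73 -0.47  1.69  0.43  0.82 -0.11]
[(0.63, [0.553, -0.22, 0.087]), (0.47, [0.747, -0.217, 0.001])]
[(0.65, [0.553, -0.219, 0.082])]
```

Emit:
jog_arm(
  increments=[
    [1,-0.25,-0.13,4,0,0,0],
    [1,0,0,4,0,0,0],
    [1,0,0,3,0,0,0],
    [1,0,0,1.6,0,0,0],
    [1,0,0,0,0,0,0],
  ],
)

```text
clock: 3.92
ee_pos: [0.5507, -0.22, 0.0722]
ee_rot: [0.713, 0.701, -0.001, -0.0]
wrist_force: [0.6, -0.4, 0.5]
grip_width: 0.0882
```

Emit:
jog_arm(
  increments=[
    [0,0,0,0,0,0,0],
    [0,0,0,0,0,0,0],
    [0,0,0,0,0,0,0],
    [0,0,0,0,0,0,0],
    [0,0,0,0,0,0,0],
  ],
)

```text
clock: 4.55
ee_pos: [0.5518, -0.219, 0.0728]
ee_rot: [0.712, 0.702, 0.0, 0.0]
wrist_force: [-0.8, 0.7, 0.2]
grip_width: 0.0405
```

Emit:
jog_arm(
  increments=[
    [0,0,0,0,0,0,0],
    [0,0,0,0,0,0,0],
    [0,0,0,0,0,0,0],
    [0,0,0,0,0,0,0],
    [0,0,0,0,0,0,0],
  ],
)

```text
clock: 5.18
ee_pos: [0.552, -0.219, 0.0727]
ee_rot: [0.712, 0.702, 0.0, 0.0]
wrist_force: [-0.1, -0.6, -1.8]
grip_width: 0.0196
```

Run:
```python
from h import *
s=arm.state(); print(np.round(s['ee_pos'],4),np.round(s['wrist_force'],1),s['grip_width'])
A=np.array([.5566,-.137]); yaw=-.015
P=np.array(s['ee_pos'][:2]); d=P-A; print('r',np.hypot(*d),'q',-.35-(np.arctan2(d[1],d[0])-yaw))
q0=-.35-(np.arctan2(d[1],d[0])-yaw)
Q=R.from_quat(s['ee_rot'])
prev=P
for q in np.linspace(q0,-0.02,11)[1:]:
    a=-.35-q+yaw; t=A+.08*np.array([np.cos(a),np.sin(a)])
    dd=Q.inv().apply([*(t-prev),0])*100; prev=t; print(round(q,2),np.round(dd,2),np.round(t,3))
```

```text
[ 0.552  -0.219   0.0727] [-0.1 -0.6 -1.8] 0.019614015470773943
r 0.08209945733404342 q 1.2617670816578723
1.13 [0.23 1.03 0.  ] [ 0.562 -0.217]
1.01 [0.15 1.01 0.  ] [ 0.573 -0.215]
0.88 [0.28 0.98 0.  ] [ 0.582 -0.213]
0.75 [0.41 0.94 0.  ] [ 0.592 -0.209]
0.62 [0.52 0.88 0.  ] [ 0.601 -0.204]
0.49 [0.63 0.81 0.  ] [ 0.609 -0.198]
0.36 [0.73 0.72 0.  ] [ 0.616 -0.19 ]
0.24 [0.82 0.62 0.  ] [ 0.623 -0.182]
0.11 [0.89 0.51 0.  ] [ 0.628 -0.173]
-0.02 [0.95 0.39 0.  ] [ 0.632 -0.164]
```

Emit:
jog_arm(
  increments=[
    [0,0.05,1.0,0,0,0,0],
    [0,0.15,1.0,0,0,0,0],
    [0,0.28,1.0,0,0,0,0],
    [0,0.4,0.94,0,0,0,0],
    [0,0.5,0.88,0,0,0,0],
  ],
)

```text
clock: 5.8
ee_pos: [0.5969, -0.2093, 0.0726]
ee_rot: [0.713, 0.701, -0.004, -0.001]
wrist_force: [-5.9, -6.5, 5.3]
grip_width: 0.0191
```

Emit:
jog_arm(
  increments=[
    [0,0.63,0.81,0,0,0,0],
    [0,0.73,0.72,0,0,0,0],
    [0,0.82,0.62,0,0,0,0],
    [0,0.89,0.5,0,0,0,0],
    [0,0,0,0,0,0,0],
  ],
)

```text
clock: 6.42
ee_pos: [0.6252, -0.1769, 0.0726]
ee_rot: [0.712, 0.702, -0.003, -0.001]
wrist_force: [-5.1, -1.5, 4.2]
grip_width: 0.0189
```

Emit:
jog_arm(
  increments=[
    [0,0.46,0.2,0,0,0,0],
    [0,0.48,0.18,0,0,0,0],
    [0,0,0,0,0,0,0],
    [0,0,0,0,0,0,0],
    [0,0,0,0,0,0,0],
  ],
)

```text
clock: 7.05
ee_pos: [0.6289, -0.1689, 0.0726]
ee_rot: [0.712, 0.702, -0.003, -0.0]
wrist_force: [-5.0, -4.0, 4.0]
grip_width: 0.0191
```

Emit:
jog_arm(
  increments=[
    [0,0.3,0.1,0,0,0,0],
    [0,0.3,0.1,0,0,0,0],
    [0,0,0,0,0,0,0],
    [0,0,0,0,0,0,0],
    [0,0,0,0,0,0,0],
  ],
)

```text
clock: 7.68
ee_pos: [0.6308, -0.1636, 0.0726]
ee_rot: [0.713, 0.701, -0.003, -0.0]
wrist_force: [-5.1, -4.4, 3.5]
grip_width: 0.0199
```

Run:
```python
from ov import *
J=planar(.558,-.043,-.015)
for c in('scene','top'):
    p=imaging.read_camera(c)
    crop(p,c+'_c3',proj(p,[[.58,-.1,.02]])[0],75,4)
    for l in ['lever_post','cam_axis','jig']: print([(round(d['p'],2),np.round(d['position'],3).tolist()) for d in imaging.pinpoint(p,l)])
```

```text
scene_c3 x0,y0 182 207 scale 4.0
[(0.55, [0.631, -0.163, 0.083]), (0.3, [0.489, -0.38, 0.002])]
[(0.55, [0.558, -0.137, 0.044])]
[]
top_c3 x0,y0 249 156 scale 4.0
[]
[(0.64, [0.551, -0.138, 0.045])]
[(0.8, [0.555, -0.039, 0.002]), (0.43, [0.396, -0.2, 0.001])]
```

View pics/scene_c3.png

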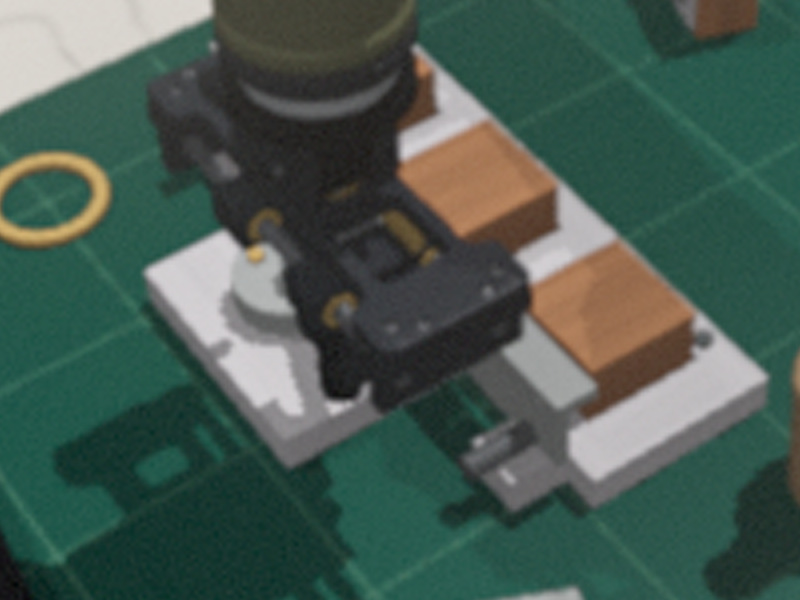

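Emit:
jog_arm(
  increments=[
    [0,0.3,0.1,0,0,0,0],
    [0,0.3,0.1,0,0,0,0],
    [0,0,0,0,0,0,0],
    [0,0,0,0,0,0,0],
    [0,0,0,0,0,0,0],
  ],
)

```text
clock: 8.7
ee_pos: [0.6309, -0.1634, 0.0725]
ee_rot: [0.714, 0.7, -0.007, 0.001]
wrist_force: [-7.7, -12.4, 6.3]
grip_width: 0.0189
```

Emit:
jog_arm(
  increments=[
    [0,0.3,0.1,0,0,0,0],
    [0,0.3,0.1,0,0,0,0],
    [0,0,0,0,0,0,0],
    [0,0,0,0,0,0,0],
    [0,0,0,0,0,0,0],
  ],
)

```text
clock: 9.32
ee_pos: [0.631, -0.1631, 0.0724]
ee_rot: [0.715, 0.699, -0.011, 0.002]
wrist_force: [-10.6, -19.9, 9.0]
grip_width: 0.019
```

Emit:
jog_arm(
  increments=[
    [1,-0.6,-0.2,0,0,0,0],
    [1,0,0,0,0,0,0],
    [1,0,0,0,0,0,0],
    [1,0,0,0,0,0,0],
    [1,0,0,0,0,0,0],
  ],
)

```text
clock: 9.95
ee_pos: [0.6355, -0.1536, 0.0727]
ee_rot: [0.712, 0.702, 0.0, -0.0]
wrist_force: [0.2, -0.3, 0.7]
grip_width: 0.0671
```

Emit:
jog_arm(
  increments=[
    [1,0,0,-2,0,0,0],
    [1,0,0,-4,0,0,0],
    [1,0,0,-4,0,0,0],
    [1,0,0,-4,0,0,0],
    [1,0,0,0,0,0,0],
  ],
)

```text
clock: 10.58
ee_pos: [0.6379, -0.1542, 0.2179]
ee_rot: [0.712, 0.702, 0.003, 0.003]
wrist_force: [0.0, -0.4, 0.2]
grip_width: 0.0882
```

Run:
```python
from ov import *
J=planar(.558,-.043,-.015)
print(np.round(J((.105,-.008,.0)),4),np.round(J((0,-.008,.0)),4),np.round(J((-.105,-.008,.0)),4))
plan([*J((.105,-.008,.0))[:2],.12],down(np.pi/2-.015))
p=imaging.read_camera('scene')
crop(p,'scene_c4',proj(p,[[.58,-.1,.02]])[0],75,4)
```

```text
[ 0.6629 -0.0526  0.003 ] [ 0.5579 -0.051   0.003 ] [ 0.4529 -0.0494  0.003 ]
n 3 L 14.33 turn [ 0.009  0.001 -0.   ]
[[1, 3.4, 0.75, 3.27, 0.003, 0.0, 0.0], [1, 3.4, 0.77, 3.27, 0.003, 0.0, 0.0], [1, 3.41, 0.77, 3.26, 0.003, 0.0, 0.0], [1, 0, 0, 0, 0, 0, 0], [1, 0, 0, 0, 0, 0, 0]]
scene_c4 x0,y0 182 207 scale 4.0
```

View pics/scene_c4.png

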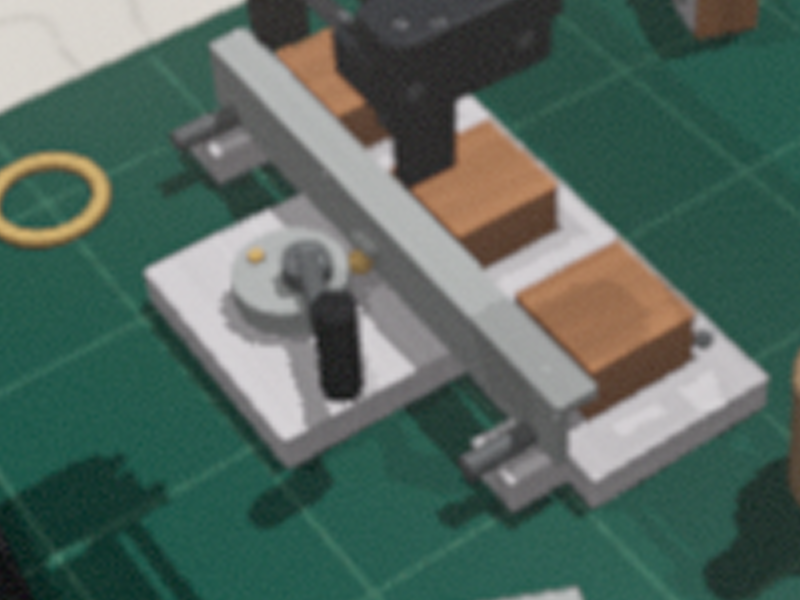

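Emit:
jog_arm(
  increments=[
    [1,3.4,0.75,3.25,0.003,0,0],
    [1,3.4,0.75,3.25,0.003,0,0],
    [1,3.4,0.8,3.25,0.003,0,0],
    [1,0,0,0,0,0,0],
    [1,0,0,3,0,0,0],
  ],
)

```text
clock: 11.25
ee_pos: [0.6607, -0.0531, 0.0863]
ee_rot: [0.712, 0.702, -0.002, -0.002]
wrist_force: [0.8, -0.3, 0.1]
grip_width: 0.0882
```

Run:
```python
from ov import *
J=planar(.558,-.043,-.015)
plan([*J((.105,-.008,.0))[:2],.028],down(np.pi/2-.015))
p=imaging.read_camera('scene')
crop(p,'scene_c5',proj(p,[[.66,-.06,.06]])[0],60,5)
```

```text
n 2 L 5.84 turn [-0.005  0.001 -0.   ]
[[1, 0.03, 0.12, 2.92, -0.003, 0.0, 0.0], [1, 0.03, 0.12, 2.91, -0.003, 0.0, 0.0], [1, 0, 0, 0, 0, 0, 0], [1, 0, 0, 0, 0, 0, 0], [1, 0, 0, 0, 0, 0, 0]]
scene_c5 x0,y0 245 223 scale 5.0
```

View pics/scene_c5.png

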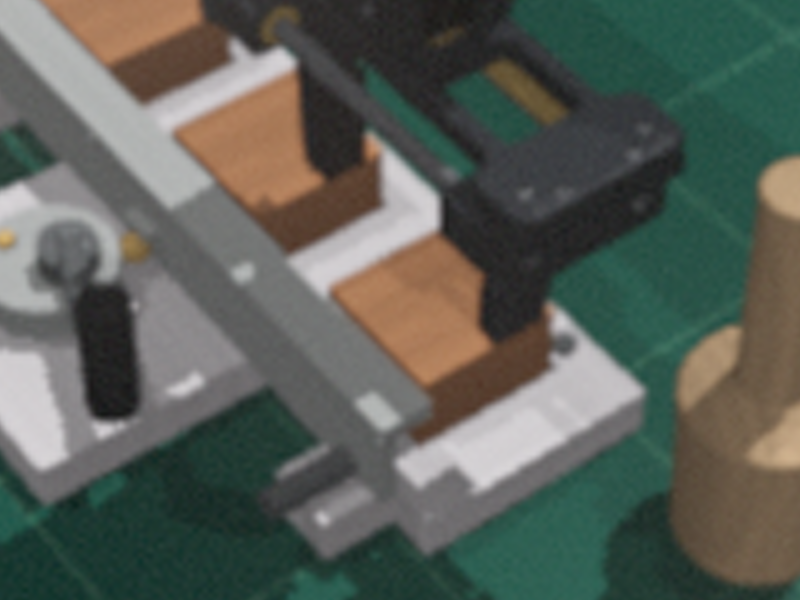

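Emit:
jog_arm(
  increments=[
    [1,0,0.12,2.9,-0.003,0,0],
    [1,0,0.12,2.9,-0.003,0,0],
    [1,0,0,0,0,0,0],
    [0,0,0,0,0,0,0],
    [0,0,0,0,0,0,0],
  ],
)

```text
clock: 11.92
ee_pos: [0.6616, -0.053, 0.0284]
ee_rot: [0.713, 0.702, -0.001, -0.001]
wrist_force: [-0.2, 0.0, 0.9]
grip_width: 0.0704
```

Emit:
jog_arm(
  increments=[
    [0,0,0,0,0,0,0],
    [0,0,0,0,0,0,0],
    [0,0,0,0,0,0,0],
    [0,0,0,0,0,0,0],
    [0,0,0,0,0,0,0],
  ],
)

```text
clock: 12.55
ee_pos: [0.6616, -0.0528, 0.028]
ee_rot: [0.712, 0.702, -0.001, -0.001]
wrist_force: [-0.5, -0.9, 5.9]
grip_width: 0.0598
```

Emit:
jog_arm(
  increments=[
    [0,0,0,-1,0,0,0],
    [0,0,0,-2,0,0,0],
    [0,0,0,-4,0,0,0],
    [0,0,0,-4,0,0,0],
    [0,0,0,-4,0,0,0],
  ],
)

```text
clock: 13.18
ee_pos: [0.6615, -0.0526, 0.1797]
ee_rot: [0.712, 0.702, -0.001, -0.001]
wrist_force: [0.0, -0.0, -0.6]
grip_width: 0.0601
```

Run:
```python
from ov import *
T=planar(.487,-.381,-.05,.003)
for c in('scene','top'):
    p=imaging.read_camera(c)
    crop(p,c+'_t',proj(p,[[.487,-.38,.02]])[0],75,4,box(T,(-.14,-.075,0),(.14,.075,.035)))
```

```text
scene_t x0,y0 25 246 scale 4.0
top_t x0,y0 360 192 scale 4.0
```

View pics/scene_t.png

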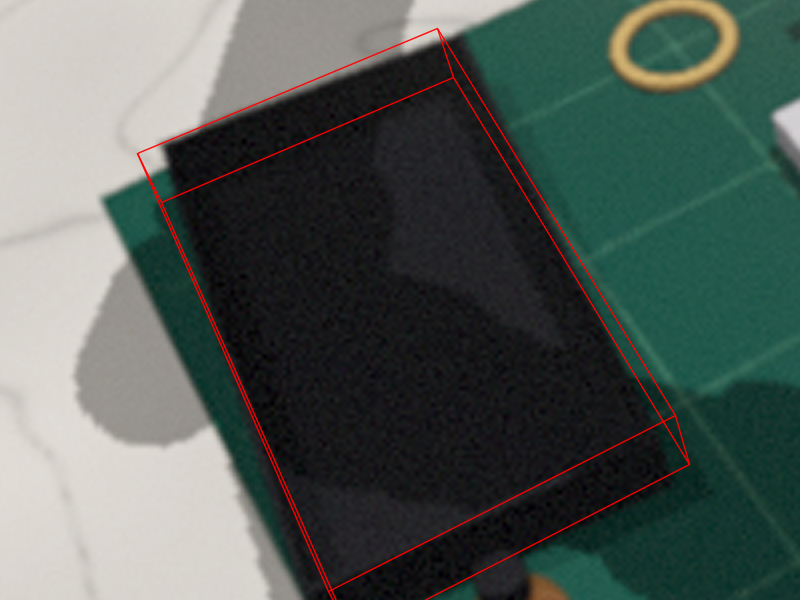

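View pics/top_t.png

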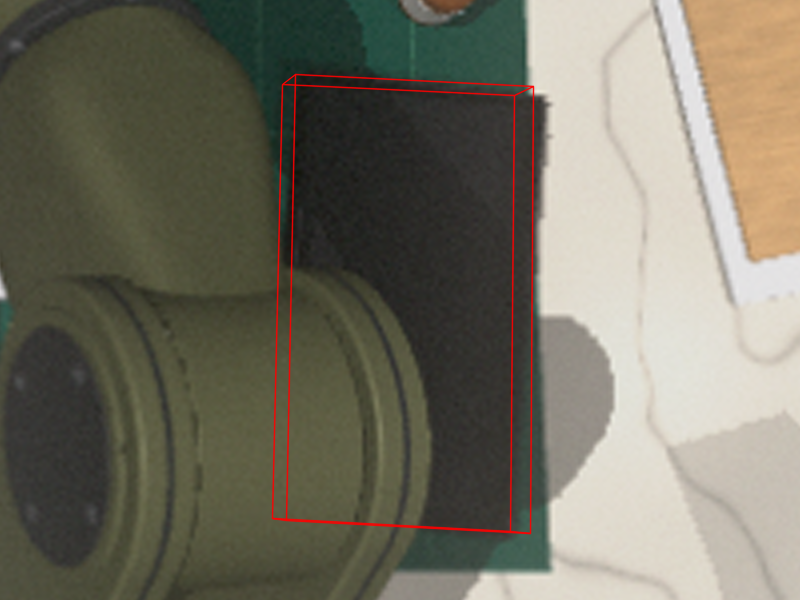

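Run:
```python
from ov import *
T=planar(.485,-.382,-.085,.003)
for c in('scene',):
    p=imaging.read_camera(c)
    crop(p,c+'_t2',proj(p,[[.487,-.38,.02]])[0],75,4,box(T,(-.14,-.075,0),(.14,.075,.035)))
for a in [(.075,.032,0),(0,-.032,0),(-.075,.032,0)]: print(np.round(T(a),3))
t=T((.075,.032,0)); plan([t[0],t[1]-.008,.17],down(np.pi/2-.085),grip=0)
```

```text
scene_t2 x0,y0 25 246 scale 4.0
[ 0.562 -0.356  0.003]
[ 0.482 -0.414  0.003]
[ 0.413 -0.344  0.003]
n 6 L 32.81 turn [ 0.003 -0.     0.07 ]
[[0, -5.23, -1.6, 0.17, 0.0, 0.0, 0.012], [0, -5.24, -1.54, 0.17, 0.0, 0.0, 0.012], [0, -5.26, -1.48, 0.17, 0.0, 0.0, 0.012], [0, -5.28, -1.41, 0.18, 0.0, 0.0, 0.012], [0, -5.3, -1.35, 0.17, 0.0, 0.0, 0.012]]
[[0, -5.31, -1.28, 0.17, 0.0, 0.0, 0.012], [0, 0, 0, 0, 0, 0, 0], [0, 0, 0, 0, 0, 0, 0], [0, 0, 0, 0, 0, 0, 0], [0, 0, 0, 0, 0, 0, 0]]
```

View pics/scene_t2.png

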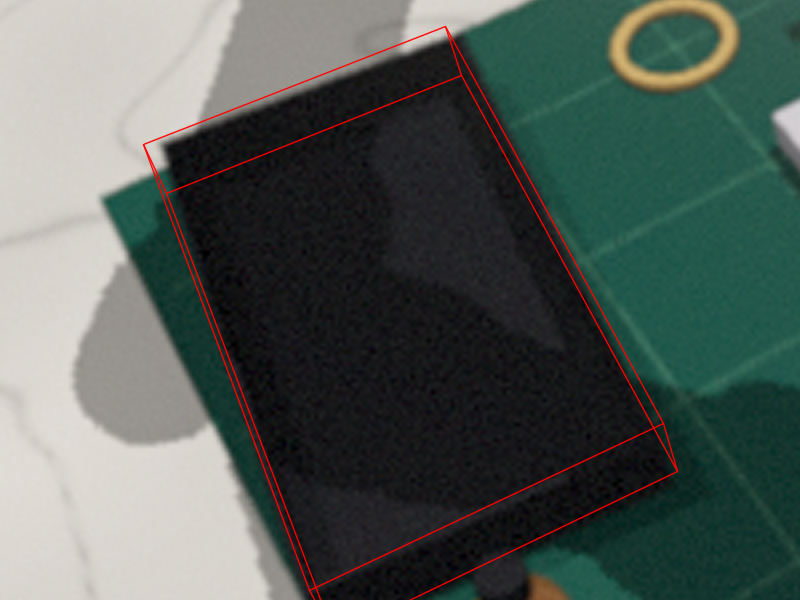

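Run:
```python
from ov import *
from scipy.optimize import least_squares
p=imaging.read_camera('scene')
obs=np.array([[165,143],[455,37],[672,487]])/4+[25,246]
def f(v):
    T=planar(*v,.003)
    return (proj(p,[T((-.14,-.075,.035)),T((-.14,.075,.035)),T((.14,.075,.035))])-obs).ravel()
r=least_squares(f,[.485,-.382,-.1]); print(r.x,r.fun)
T=planar(*r.x)
crop(p,'scene_t3',proj(p,[[.487,-.38,.02]])[0],75,4,box(T,(-.14,-.075,0),(.14,.075,.035)))
for a in [(.075,.032,0),(0,-.032,0),(-.075,.032,0)]: print(np.round(T(a),3))
t=T((.075,.032,0)); plan([t[0],t[1]-.008,.17],down(np.pi/2+r.x[2]),grip=0)
```

```text
[ 0.50169983 -0.38525732 -0.14202402] [-0.59513451  3.3622052   4.03157527  2.60580602 -2.79720922 -4.16874055]
scene_t3 x0,y0 25 246 scale 4.0
[ 0.58  -0.364  0.003]
[ 0.497 -0.417  0.003]
[ 0.432 -0.343  0.003]
n 6 L 32.97 turn [-0.001  0.     0.127]
[[0, -5.34, -1.28, 0.14, 0.0, 0.0, 0.021], [0, -5.37, -1.16, 0.15, 0.0, 0.0, 0.021], [0, -5.4, -1.05, 0.14, 0.0, 0.0, 0.021], [0, -5.41, -0.93, 0.15, 0.0, 0.0, 0.021], [0, -5.43, -0.83, 0.14, 0.0, 0.0, 0.021]]
[[0, -5.45, -0.71, 0.15, 0.0, 0.0, 0.021], [0, 0, 0, 0, 0, 0, 0], [0, 0, 0, 0, 0, 0, 0], [0, 0, 0, 0, 0, 0, 0], [0, 0, 0, 0, 0, 0, 0]]
```

View pics/scene_t3.png

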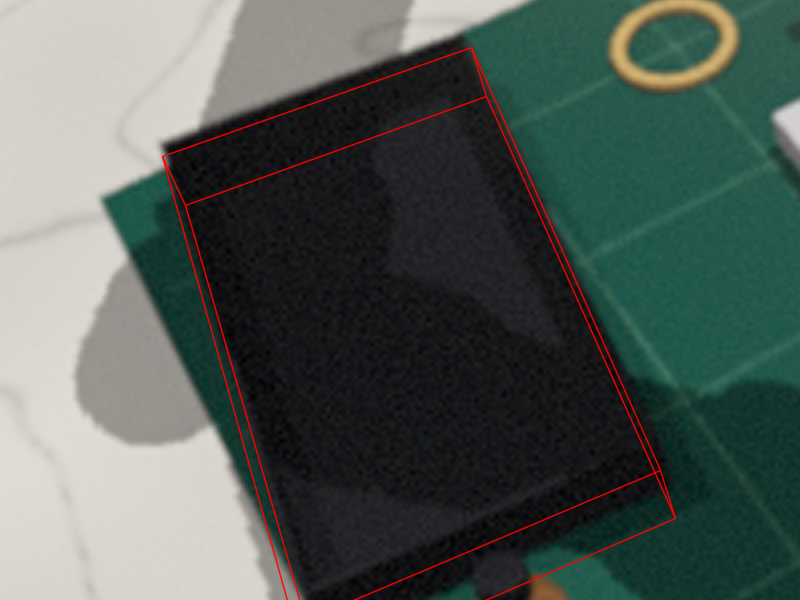

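Run:
```python
import cv2,numpy as np
for n,(x0,y0) in {'scene0':(50,240),'top1':(410,195)}.items():
    im=cv2.imread(f'pics/{n}.png')[y0:y0+ (175 if n=='scene0' else 145), x0:x0+(160 if n=='scene0' else 110)]
    im=np.clip((im/255.)**.45*255,0,255).astype(np.uint8)
    k=3.4 if n=='scene0' else 4
    cv2.imwrite(f'pics/{n}_tr.png',cv2.resize(im,None,fx=k,fy=k,interpolation=cv2.INTER_CUBIC))
```

```text
(no output)
```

View pics/scene0_tr.png

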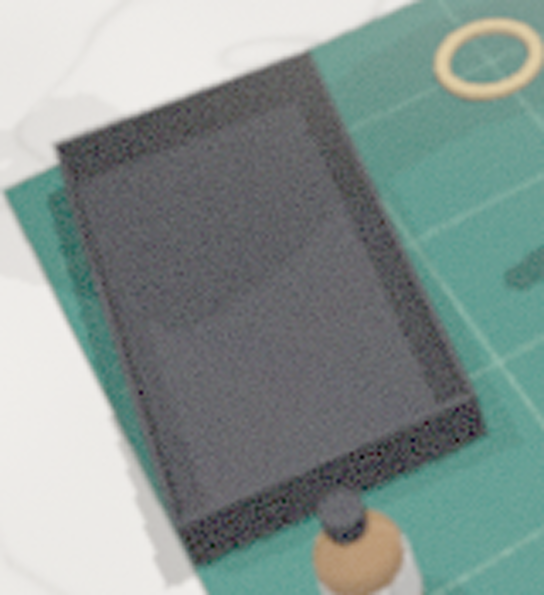

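View pics/top1_tr.png

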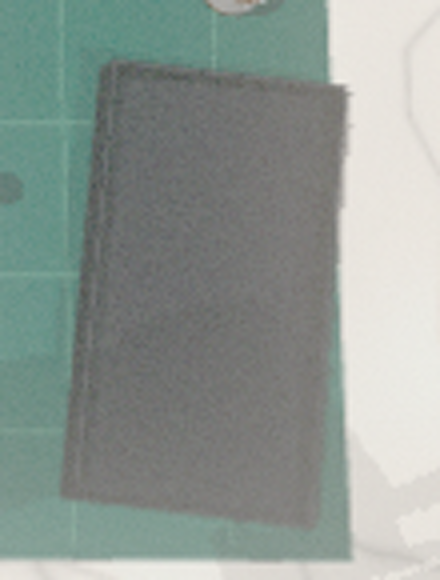

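Run:
```python
from ov import *
from scipy.optimize import least_squares
ps=imaging.read_camera('scene');pt=imaging.read_camera('top')
os=np.array([[58,148],[310,55],[470,398],[178,530]])/3.4+[50,240]
ot=np.array([[63,495],[102,62],[348,88],[315,527]])/4+[410,195]
def f(v):
    T=planar(*v,.003); z=.032
    return np.r_[(proj(ps,[T((-.14,-.075,z)),T((-.14,.075,z)),T((.14,.075,z)),T((.14,-.075,z))])-os).ravel(),
     (proj(pt,[T((-.14,.075,z)),T((.14,.075,z)),T((.14,-.075,z)),T((-.14,-.075,z))])-ot).ravel()]
r=least_squares(f,[.485,-.382,-.1]); print(r.x,np.round(r.fun,1))
T=planar(*r.x)
for a in [(.075,.032,0),(0,-.032,0),(-.075,.032,0)]: print(np.round(T(a),3))
t=T((.075,.032,0)); plan([t[0],t[1]-.008,.17],down(np.pi/2+r.x[2]),grip=0)
```

```text
[ 0.48847865 -0.38032713 -0.123126  ] [-1.8 -1.6  0.  -2.   2.4 -0.6 -1.3 -0.1  1.2  0.1  2.  -2.  -0.4 -1.3
 -1.2 -0.2]
[ 0.567 -0.358  0.003]
[ 0.485 -0.412  0.003]
[ 0.418 -0.339  0.003]
n 6 L 32.66 turn [-0.005  0.001  0.108]
[[0, -5.24, -1.48, 0.11, -0.001, 0.0, 0.018], [0, -5.26, -1.39, 0.12, -0.001, 0.0, 0.018], [0, -5.29, -1.3, 0.11, -0.001, 0.0, 0.018], [0, -5.31, -1.19, 0.11, -0.001, 0.0, 0.018], [0, -5.33, -1.11, 0.11, -0.001, 0.0, 0.018]]
[[0, -5.34, -1.01, 0.11, -0.001, 0.0, 0.018], [0, 0, 0, 0, 0, 0, 0], [0, 0, 0, 0, 0, 0, 0], [0, 0, 0, 0, 0, 0, 0], [0, 0, 0, 0, 0, 0, 0]]
```

Emit:
jog_arm(
  increments=[
    [0,-5.25,-1.5,0.1,0,0,0.018],
    [0,-5.25,-1.4,0.1,0,0,0.018],
    [0,-5.3,-1.3,0.1,0,0,0.018],
    [0,-5.3,-1.2,0.1,0,0,0.018],
    [0,-5.3,-1.1,0.1,0,0,0.018],
  ],
)

```text
clock: 14.1
ee_pos: [0.5815, -0.3145, 0.1707]
ee_rot: [0.743, 0.669, -0.002, -0.002]
wrist_force: [0.7, -1.2, -1.1]
grip_width: 0.0597
```

Emit:
jog_arm(
  increments=[
    [0,-5.35,-1,0,0,0,0.018],
    [0,0,0,0,0,0,0],
    [0,0,0,5,0,0,0],
    [0,0,0,5,0,0,0],
    [0,0,0,0,0,0,0],
  ],
)

```text
clock: 14.72
ee_pos: [0.5636, -0.3625, 0.0674]
ee_rot: [0.749, 0.663, -0.003, -0.006]
wrist_force: [0.6, 0.4, -0.9]
grip_width: 0.0597
```

Run:
```python
from ov import *
plan([.567,-.366,.0245],down(np.pi/2-.115),grip=0)
p=imaging.read_camera('scene')
crop(p,'scene_t4',proj(p,[[.53,-.38,.02]])[0],75,4)
```

```text
n 1 L 4.32 turn [-0.014 -0.004 -0.006]
[[0, -0.32, 0.44, 4.28, -0.014, -0.004, -0.006], [0, 0, 0, 0, 0, 0, 0], [0, 0, 0, 0, 0, 0, 0], [0, 0, 0, 0, 0, 0, 0], [0, 0, 0, 0, 0, 0, 0]]
scene_t4 x0,y0 34 261 scale 4.0
```

View pics/scene_t4.png

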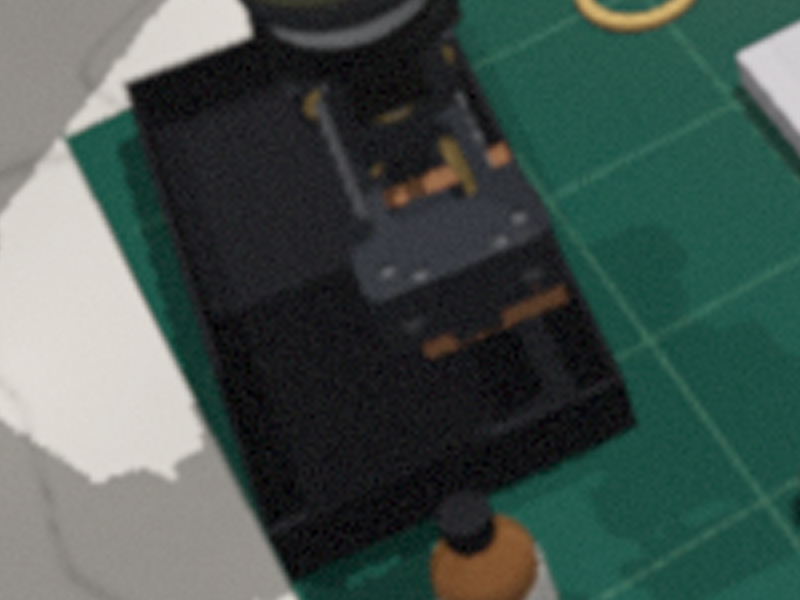

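Emit:
jog_arm(
  increments=[
    [0,-0.6,0.2,2,0,0,0],
    [0,0,0,1.2,0,0,0],
    [0,0,0,0.7,0,0,0],
    [0,0,0,0.3,0,0,0],
    [0,0,0,0,0,0,0],
  ],
)

```text
clock: 15.4
ee_pos: [0.5686, -0.3714, 0.0305]
ee_rot: [0.749, 0.662, -0.001, -0.001]
wrist_force: [-0.5, -0.2, -0.7]
grip_width: 0.0595
```

Emit:
jog_arm(
  increments=[
    [0.78,0,0,0,0,0,0],
    [0.78,0,0,0,0,0,0],
    [0.78,0,0,0,0,0,0],
    [0.78,0,0,-3,0,0,0],
    [0.78,0,0,-5,0,0,0],
  ],
)

```text
clock: 16.02
ee_pos: [0.5674, -0.3709, 0.1096]
ee_rot: [0.749, 0.662, -0.002, -0.003]
wrist_force: [1.2, -0.4, 0.1]
grip_width: 0.0686
```

Run:
```python
from ov import *
J=planar(.558,-.043,-.015)
plan([*J((0,-.006,0))[:2],.125],down(np.pi/2-.015))
p=imaging.read_camera('scene')
crop(p,'scene_t5',proj(p,[[.53,-.38,.02]])[0],75,4)
```

```text
n 6 L 32.24 turn [-0.007 -0.001 -0.108]
[[1, 5.31, -0.81, -0.25, -0.001, 0.0, -0.018], [1, 5.32, -0.72, -0.24, -0.001, 0.0, -0.018], [1, 5.33, -0.63, -0.25, -0.001, 0.0, -0.018], [1, 5.34, -0.52, -0.25, -0.001, 0.0, -0.018], [1, 5.35, -0.43, -0.25, -0.001, 0.0, -0.018]]
[[1, 5.36, -0.34, -0.24, -0.001, 0.0, -0.018], [1, 0, 0, 0, 0, 0, 0], [1, 0, 0, 0, 0, 0, 0], [1, 0, 0, 0, 0, 0, 0], [1, 0, 0, 0, 0, 0, 0]]
scene_t5 x0,y0 34 261 scale 4.0
```

View pics/scene_t5.png

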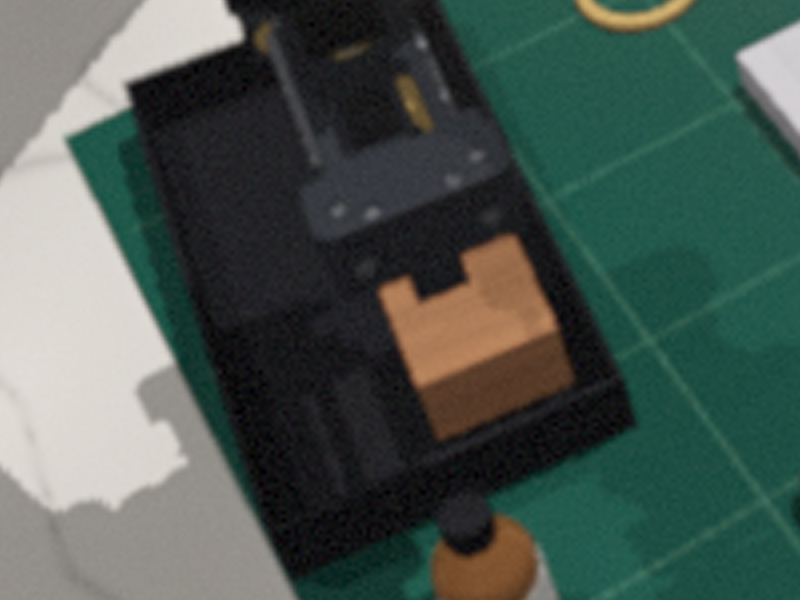

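Emit:
jog_arm(
  increments=[
    [1,5.3,-0.8,-1,0,0,-0.018],
    [1,5.3,-0.7,-0.3,0,0,-0.018],
    [1,5.35,-0.6,0,0,0,-0.018],
    [1,5.35,-0.5,0,0,0,-0.018],
    [1,5.35,-0.4,0,0,0,-0.018],
  ],
)

```text
clock: 16.7
ee_pos: [0.5622, -0.1016, 0.1238]
ee_rot: [0.719, 0.696, -0.001, -0.001]
wrist_force: [1.0, 1.6, 0.4]
grip_width: 0.088
```

Emit:
jog_arm(
  increments=[
    [1,5.35,-0.3,0,0,0,-0.018],
    [1,0,0,0,0,0,0],
    [1,0,0,3,0,0,0],
    [1,0,0,1,0,0,0],
    [1,0,0,0,0,0,0],
  ],
)

```text
clock: 17.32
ee_pos: [0.5603, -0.0505, 0.083]
ee_rot: [0.713, 0.701, -0.002, -0.001]
wrist_force: [0.5, 0.5, -0.4]
grip_width: 0.0882
```

Run:
```python
from ov import *
J=planar(.558,-.043,-.015)
plan([*J((0,-.006,0))[:2],.028],down(np.pi/2-.015))
p=imaging.read_camera('scene')
crop(p,'scene_c6',proj(p,[[.56,-.06,.06]])[0],60,5)
```

```text
n 2 L 5.5 turn [-0.004  0.    -0.001]
[[1, 0.08, -0.11, 2.75, -0.002, 0.0, 0.0], [1, 0.07, -0.11, 2.75, -0.002, 0.0, 0.0], [1, 0, 0, 0, 0, 0, 0], [1, 0, 0, 0, 0, 0, 0], [1, 0, 0, 0, 0, 0, 0]]
scene_c6 x0,y0 212 192 scale 5.0
```

View pics/scene_c6.png

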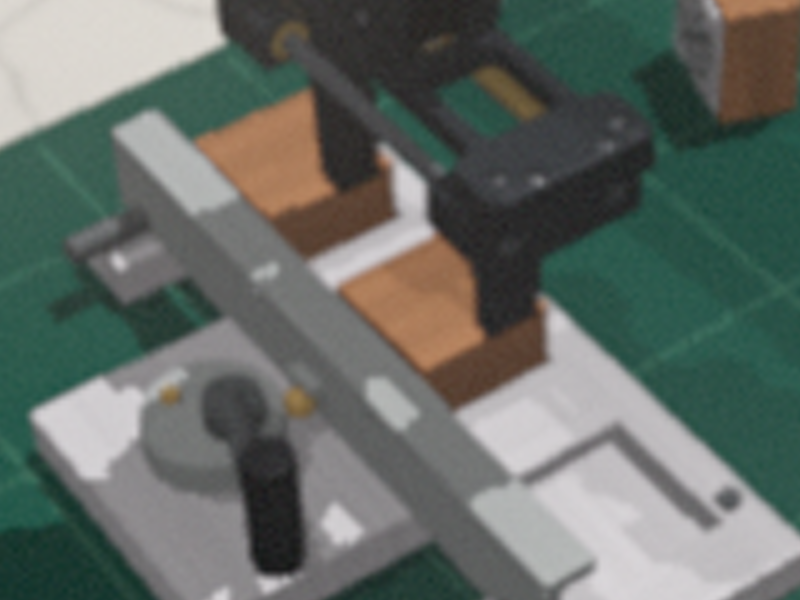

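Emit:
jog_arm(
  increments=[
    [1,0,-0.11,2.75,0,0,0],
    [1,0,-0.11,2.7,0,0,0],
    [1,0,0,0,0,0,0],
    [0,0,0,0,0,0,0],
    [0,0,0,0,0,0,0],
  ],
)

```text
clock: 18.0
ee_pos: [0.5593, -0.0498, 0.0303]
ee_rot: [0.713, 0.702, -0.0, -0.0]
wrist_force: [0.5, 0.5, -0.1]
grip_width: 0.0704
```

Emit:
jog_arm(
  increments=[
    [0,0,0,0,0,0,0],
    [0,0,0,0,0,0,0],
    [0,0,0,0,0,0,0],
    [0,0,0,0,0,0,0],
    [0,0,0,-2,0,0,0],
  ],
)

```text
clock: 18.62
ee_pos: [0.5573, -0.0497, 0.0483]
ee_rot: [0.712, 0.702, -0.002, -0.002]
wrist_force: [-0.2, 0.0, -1.0]
grip_width: 0.06
```

Emit:
jog_arm(
  increments=[
    [0,0,0,-3,0,0,0],
    [0,0,0,-4,0,0,0],
    [0,0,0,-4,0,0,0],
    [0,-5,0,-1,0,0,0],
    [0,-5,0,0,0,0,0],
  ],
)

```text
clock: 19.25
ee_pos: [0.5579, -0.1505, 0.1703]
ee_rot: [0.712, 0.702, -0.0, -0.0]
wrist_force: [0.5, -0.0, -1.1]
grip_width: 0.0595
```

Run:
```python
from ov import *
plan([.485,-.418,.17],down(np.pi/2-.115),grip=0)
```

```text
n 6 L 27.73 turn [-0.     0.001  0.102]
[[0, -4.47, -1.16, 0.01, 0.0, 0.0, 0.017], [0, -4.5, -1.08, 0.01, 0.0, 0.0, 0.017], [0, -4.51, -1.0, 0.01, 0.0, 0.0, 0.017], [0, -4.53, -0.93, 0.0, 0.0, 0.0, 0.017], [0, -4.54, -0.85, 0.01, 0.0, 0.0, 0.017]]
[[0, -4.55, -0.77, 0.01, 0.0, 0.0, 0.017], [0, 0, 0, 0, 0, 0, 0], [0, 0, 0, 0, 0, 0, 0], [0, 0, 0, 0, 0, 0, 0], [0, 0, 0, 0, 0, 0, 0]]
```

Emit:
jog_arm(
  increments=[
    [0,-4.5,-1.15,0,0,0,0.017],
    [0,-4.5,-1.1,0,0,0,0.017],
    [0,-4.5,-1,0,0,0,0.017],
    [0,-4.5,-0.95,0,0,0,0.017],
    [0,-4.55,-0.85,0,0,0,0.017],
  ],
)

```text
clock: 19.88
ee_pos: [0.4948, -0.3738, 0.1689]
ee_rot: [0.742, 0.671, -0.001, -0.001]
wrist_force: [0.0, -0.4, -1.3]
grip_width: 0.0596
```

Emit:
jog_arm(
  increments=[
    [0,-4.55,-0.75,0,0,0,0.017],
    [0,0,0,0,0,0,0],
    [0,0,0,5,0,0,0],
    [0,0,0,4,0,0,0],
    [0,0,0,0,0,0,0],
  ],
)

```text
clock: 20.5
ee_pos: [0.4815, -0.4144, 0.0763]
ee_rot: [0.747, 0.665, -0.002, -0.005]
wrist_force: [0.0, -0.1, -0.9]
grip_width: 0.06
```

Run:
```python
from ov import *
plan([.485,-.418,.0245],down(np.pi/2-.115),grip=0)
p=imaging.read_camera('scene')
crop(p,'scene_t6',proj(p,[[.53,-.38,.02]])[0],75,4)
```

```text
n 1 L 5.21 turn [-0.009 -0.004 -0.   ]
[[0, -0.34, 0.43, 5.18, -0.009, -0.004, 0.0], [0, 0, 0, 0, 0, 0, 0], [0, 0, 0, 0, 0, 0, 0], [0, 0, 0, 0, 0, 0, 0], [0, 0, 0, 0, 0, 0, 0]]
scene_t6 x0,y0 34 261 scale 4.0
```

View pics/scene_t6.png

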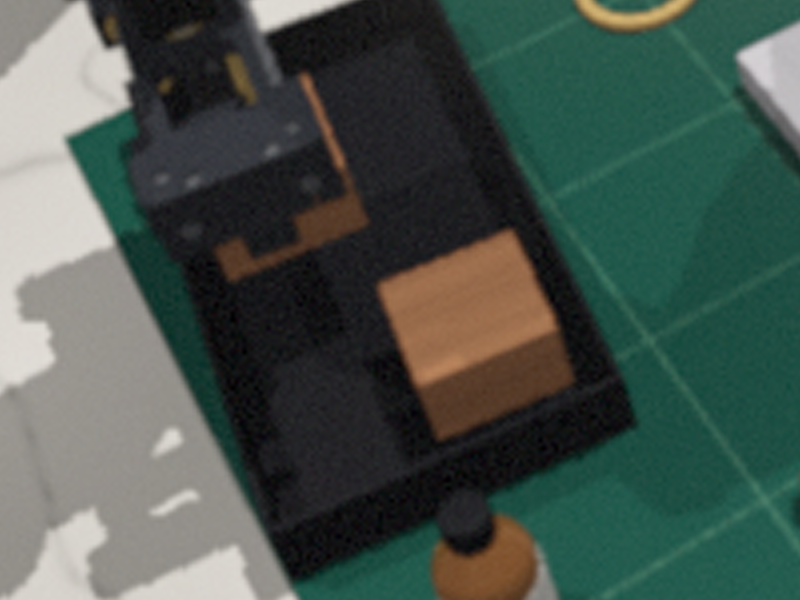

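Emit:
jog_arm(
  increments=[
    [0,0.8,0.3,2,0,0,0],
    [0,0,0,1.5,0,0,0],
    [0,0,0,1.0,0,0,0],
    [0,0,0,0.4,0,0,0],
    [0,0,0,0,0,0,0],
  ],
)

```text
clock: 21.18
ee_pos: [0.4871, -0.4098, 0.0303]
ee_rot: [0.747, 0.664, -0.001, -0.001]
wrist_force: [-0.6, -0.1, -0.9]
grip_width: 0.0596
```

Emit:
jog_arm(
  increments=[
    [0.78,0,0,0,0,0,0],
    [0.78,0,0,0,0,0,0],
    [0.78,0,0,0,0,0,0],
    [0.78,0,0,-3,0,0,0],
    [0.78,0,0,-5,0,0,0],
  ],
)

```text
clock: 21.8
ee_pos: [0.4863, -0.4087, 0.1096]
ee_rot: [0.747, 0.665, -0.002, -0.003]
wrist_force: [0.2, -0.8, 0.3]
grip_width: 0.0683
```

Run:
```python
from ov import *
J=planar(.558,-.043,-.015)
plan([*J((-.105,-.006,0))[:2],.125],down(np.pi/2-.015))
p=imaging.read_camera('scene')
crop(p,'scene_t7',proj(p,[[.53,-.38,.02]])[0],75,4)
```

```text
n 7 L 36.32 turn [-0.006 -0.002 -0.102]
[[1, 5.07, -1.08, -0.21, -0.001, 0.0, -0.015], [1, 5.09, -1.0, -0.2, -0.001, 0.0, -0.015], [1, 5.1, -0.92, -0.21, -0.001, 0.0, -0.015], [1, 5.11, -0.84, -0.21, -0.001, 0.0, -0.015], [1, 5.13, -0.77, -0.21, -0.001, 0.0, -0.015]]
[[1, 5.14, -0.69, -0.21, -0.001, 0.0, -0.015], [1, 5.15, -0.62, -0.22, -0.001, 0.0, -0.015], [1, 0, 0, 0, 0, 0, 0], [1, 0, 0, 0, 0, 0, 0], [1, 0, 0, 0, 0, 0, 0]]
scene_t7 x0,y0 34 261 scale 4.0
```

View pics/scene_t7.png

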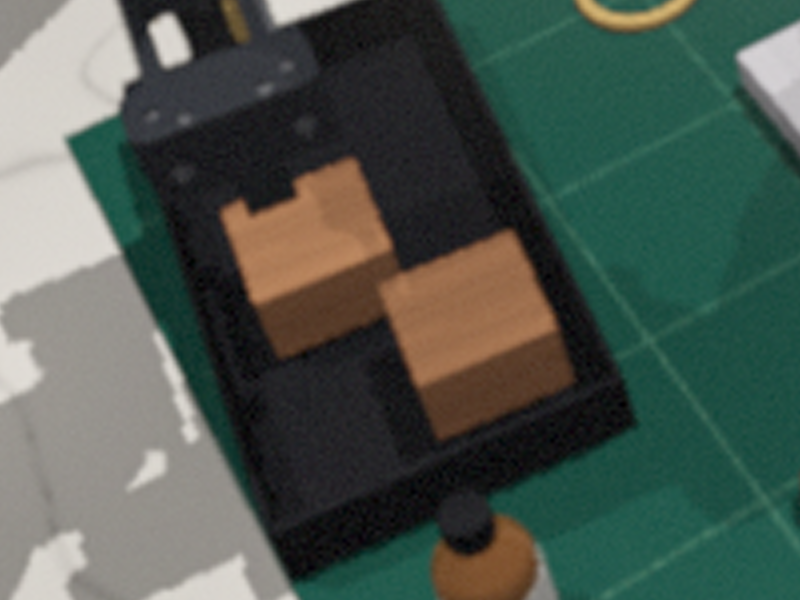

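Emit:
jog_arm(
  increments=[
    [1,5.05,-1.1,-1,0,0,-0.015],
    [1,5.1,-1,-0.5,0,0,-0.015],
    [1,5.1,-0.9,0,0,0,-0.015],
    [1,5.1,-0.85,0,0,0,-0.015],
    [1,5.1,-0.8,0,0,0,-0.015],
  ],
)

```text
clock: 22.48
ee_pos: [0.4635, -0.1502, 0.1255]
ee_rot: [0.722, 0.692, -0.0, -0.001]
wrist_force: [1.1, 0.2, 0.4]
grip_width: 0.0881
```

Emit:
jog_arm(
  increments=[
    [1,5.15,-0.7,0,0,0,-0.015],
    [1,5.15,-0.6,0,0,0,-0.012],
    [1,0,0,0,0,0,0],
    [1,0,0,3,0,0,0],
    [1,0,0,1,0,0,0],
  ],
)

```text
clock: 23.1
ee_pos: [0.4534, -0.0494, 0.0844]
ee_rot: [0.713, 0.701, -0.002, -0.001]
wrist_force: [-0.4, 0.6, 0.7]
grip_width: 0.088
```

Run:
```python
from ov import *
J=planar(.558,-.043,-.015)
plan([*J((-.105,-.006,0))[:2],.028],down(np.pi/2-.015))
p=imaging.read_camera('scene')
crop(p,'scene_c7',proj(p,[[.47,-.06,.06]])[0],60,5)
```

```text
n 2 L 5.64 turn [-0.004  0.001 -0.001]
[[1, 0.1, -0.01, 2.82, -0.002, 0.0, 0.0], [1, 0.1, -0.02, 2.82, -0.002, 0.0, 0.0], [1, 0, 0, 0, 0, 0, 0], [1, 0, 0, 0, 0, 0, 0], [1, 0, 0, 0, 0, 0, 0]]
scene_c7 x0,y0 187 167 scale 5.0
```

View pics/scene_c7.png

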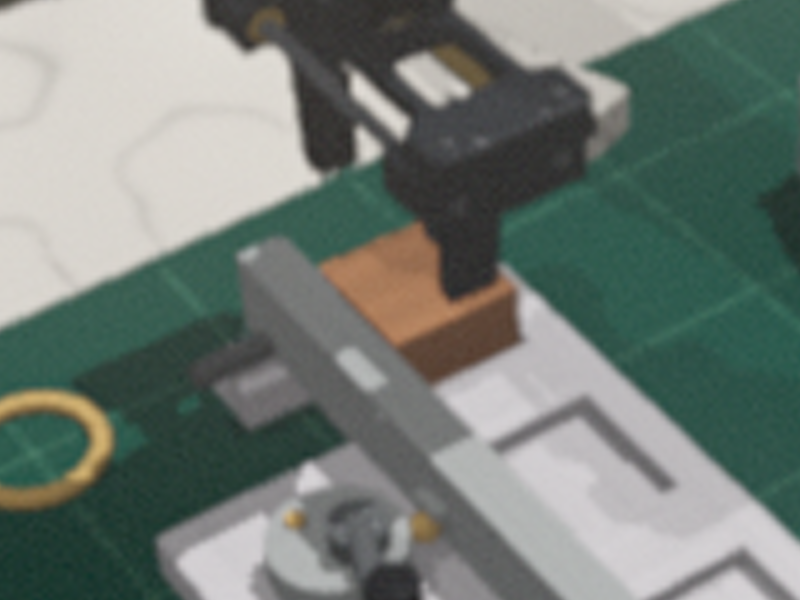

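Emit:
jog_arm(
  increments=[
    [1,0,0,2.8,0,0,0],
    [1,0,0,2.8,0,0,0],
    [1,0,0,0,0,0,0],
    [0,0,0,0,0,0,0],
    [0,0,0,0,0,0,0],
  ],
)

```text
clock: 23.78
ee_pos: [0.4542, -0.0487, 0.0303]
ee_rot: [0.713, 0.702, -0.0, -0.0]
wrist_force: [0.2, -0.6, 0.3]
grip_width: 0.0704
```

Emit:
jog_arm(
  increments=[
    [0,0,0,0,0,0,0],
    [0,0,0,0,0,0,0],
    [0,0,0,0,0,0,0],
    [0,0,0,0,0,0,0],
    [0,0,0,-2,0,0,0],
  ],
)

```text
clock: 24.4
ee_pos: [0.4531, -0.0483, 0.049]
ee_rot: [0.712, 0.702, -0.002, -0.002]
wrist_force: [-0.2, -0.8, -0.9]
grip_width: 0.0596
```

Emit:
jog_arm(
  increments=[
    [0,0,0,-3,0,0,0],
    [0,0,0,-4,0,0,0],
    [0,0,0,-4,0,0,0],
    [0,-5,0,-1,0,0,0],
    [0,-5,0,0,0,0,0],
  ],
)

```text
clock: 25.02
ee_pos: [0.4531, -0.1495, 0.1706]
ee_rot: [0.712, 0.702, -0.0, 0.0]
wrist_force: [1.2, -0.9, -1.7]
grip_width: 0.0598
```

Run:
```python
from ov import *
plan([.418,-.350,.17],down(np.pi/2-.115),grip=0)
```

```text
n 4 L 20.36 turn [-0.     0.001  0.102]
[[0, -5.02, -0.81, 0.02, 0.0, 0.0, 0.025], [0, -5.05, -0.68, 0.02, 0.0, 0.0, 0.025], [0, -5.06, -0.56, 0.02, 0.0, 0.0, 0.025], [0, -5.07, -0.43, 0.02, 0.0, 0.0, 0.025], [0, 0, 0, 0, 0, 0, 0]]
```

Emit:
jog_arm(
  increments=[
    [0,-5,-0.8,0,0,0,0.025],
    [0,-5,-0.7,0,0,0,0.025],
    [0,-5.05,-0.55,0,0,0,0.025],
    [0,-5.1,-0.45,0,0,0,0.025],
    [0,0,0,0,0,0,0],
  ],
)

```text
clock: 25.65
ee_pos: [0.4141, -0.3536, 0.1689]
ee_rot: [0.75, 0.662, -0.003, -0.001]
wrist_force: [-0.0, 0.0, -1.2]
grip_width: 0.0596
```

Emit:
jog_arm(
  increments=[
    [0,0,0,5,0,0,0],
    [0,0,0,4,0,0,0],
    [0,0,0,0,0,0,0],
    [0,0,0,0,0,0,0],
    [0,0,0,0,0,0,0],
  ],
)

```text
clock: 26.28
ee_pos: [0.4178, -0.3487, 0.0811]
ee_rot: [0.746, 0.665, -0.001, 0.0]
wrist_force: [0.1, 0.4, -0.6]
grip_width: 0.0598
```

Run:
```python
from ov import *
plan([.418,-.350,.0245],down(np.pi/2-.115),grip=0)
p=imaging.read_camera('scene')
crop(p,'scene_t8',proj(p,[[.5,-.38,.02]])[0],75,4)
```

```text
n 2 L 5.66 turn [-0.     0.002  0.   ]
[[0, -0.06, 0.02, 2.83, 0.0, 0.001, 0.0], [0, -0.06, 0.02, 2.83, 0.0, 0.001, 0.0], [0, 0, 0, 0, 0, 0, 0], [0, 0, 0, 0, 0, 0, 0], [0, 0, 0, 0, 0, 0, 0]]
scene_t8 x0,y0 27 250 scale 4.0
```

View pics/scene_t8.png

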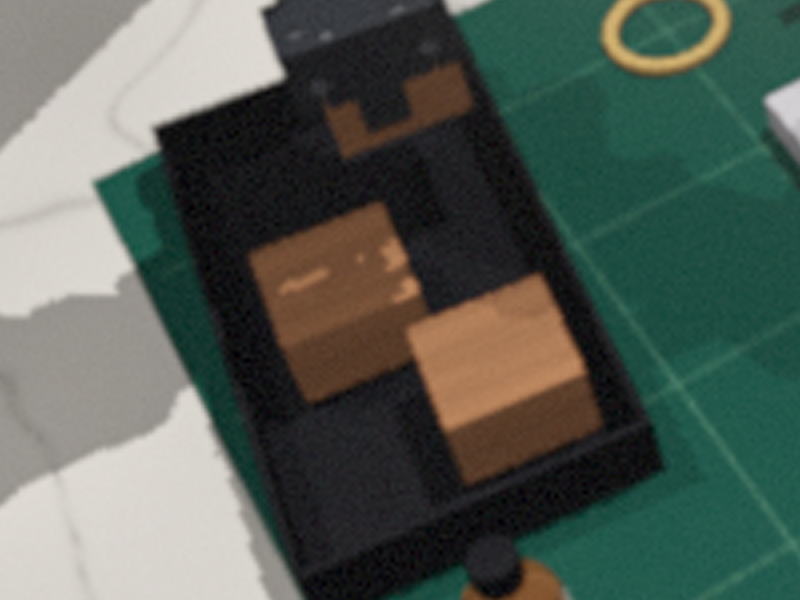

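Emit:
jog_arm(
  increments=[
    [0,-0.3,0,2.5,0,0,0],
    [0,0,0,1.5,0,0,0],
    [0,0,0,1.0,0,0,0],
    [0,0,0,0.4,0,0,0],
    [0,0,0,0,0,0,0],
  ],
)

```text
clock: 26.95
ee_pos: [0.4163, -0.3513, 0.0254]
ee_rot: [0.746, 0.665, -0.001, -0.001]
wrist_force: [-0.3, -0.1, -0.4]
grip_width: 0.0599
```

Emit:
jog_arm(
  increments=[
    [0.78,0,0,0,0,0,0],
    [0.78,0,0,0,0,0,0],
    [0.78,0,0,0,0,0,0],
    [0.78,0,0,-3,0,0,0],
    [1,0,0,-5,0,0,0],
  ],
)

```text
clock: 27.58
ee_pos: [0.4154, -0.3507, 0.1052]
ee_rot: [0.746, 0.665, -0.002, -0.003]
wrist_force: [0.4, -0.8, -0.9]
grip_width: 0.0765
```

Run:
```python
from ov import *
for c in ('scene','top'):
    p=imaging.read_camera(c)
    print(c,[(round(d['p'],2),np.round(d['position'],3).tolist()) for d in imaging.pinpoint(p,'die')])
    save(p,c+'9')
    crop(p,c+'_d9',proj(p,[[.56,.215,.03]])[0],60,5)
```

```text
scene [(0.85, [0.48, 0.175, 0.03]), (0.7, [0.639, 0.254, 0.035])]
scene_d9 x0,y0 315 149 scale 5.0
top [(0.92, [0.485, 0.174, 0.033]), (0.75, [0.638, 0.255, 0.03])]
top_d9 x0,y0 145 178 scale 5.0
```

View pics/scene9.png

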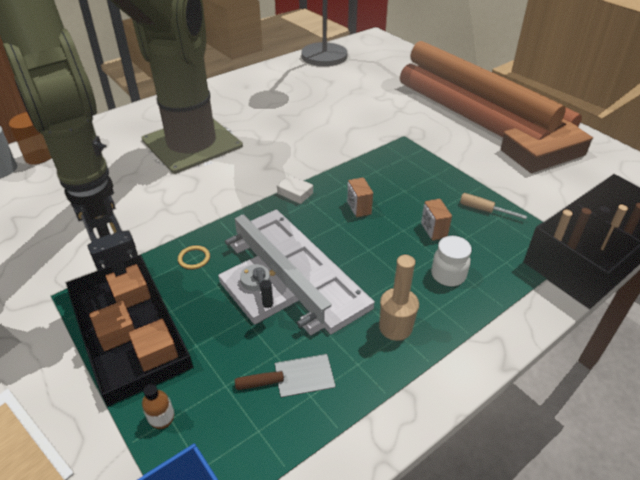

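View pics/scene_d9.png

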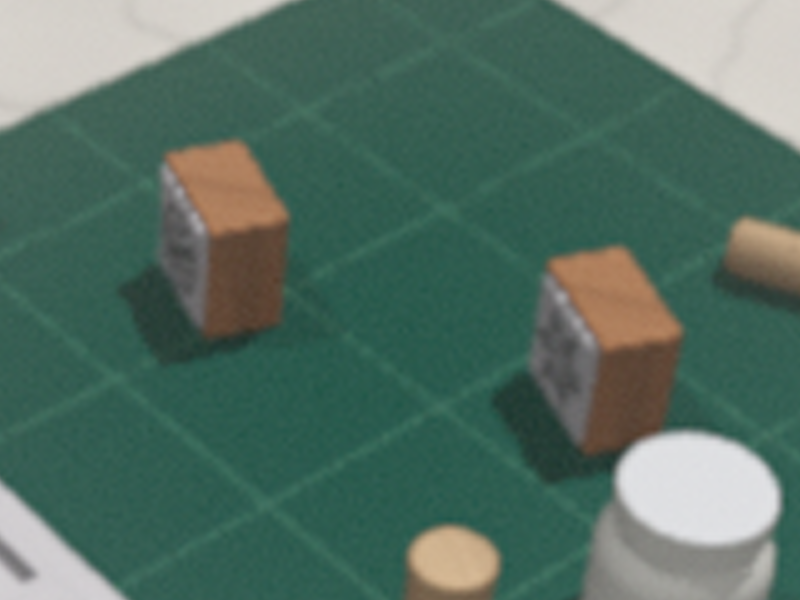

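View pics/top_d9.png

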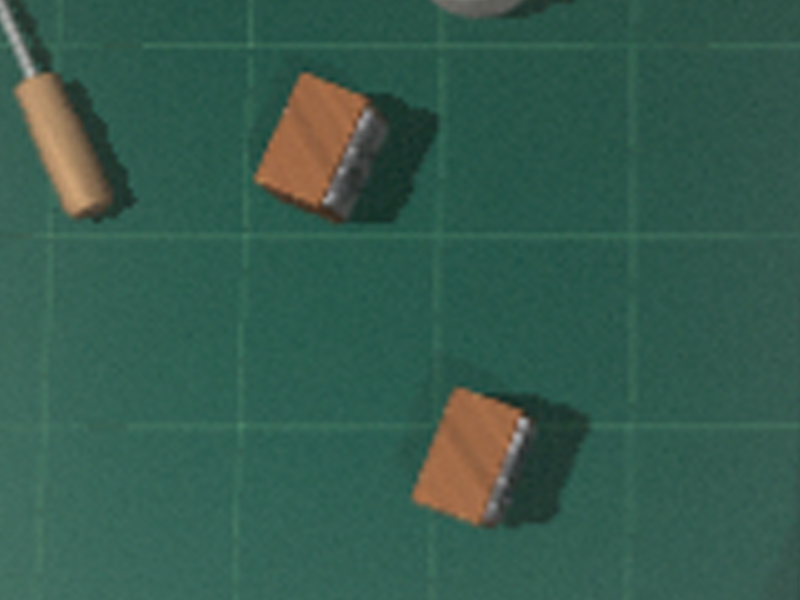

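Run:
```python
from ov import *
p=imaging.read_camera('top')
for P in ([[458,390],[527,412],[487,527],[413,500]],[[305,72],[375,103],[322,208],[255,180]]):
    W=np.array([ray(p,np.array(u)/5+[145,178],.063) for u in P]); print(np.round(W,4).tolist())
    e=(W[0]-W[3]+W[1]-W[2])/2; w=(W[0]-W[1]+W[3]-W[2])/2
    print('len',np.hypot(*e),np.hypot(*w),'yaw',np.arctan2(e[1],e[0]),np.arctan2(-w[0],w[1]),'c',W.mean(0))
p=imaging.read_camera('scene')
for P in ([[165,157],[242,141],[288,215],[210,235]],[[547,262],[625,247],[682,330],[600,347]]):
    W=np.array([ray(p,np.array(u)/5+[315,149],.063) for u in P]); print(np.round(W,4).tolist())
    w=(W[1]-W[0]+W[2]-W[3])/2; e=(W[3]-W[0]+W[2]-W[1])/2
    print('len',np.hypot(*e),np.hypot(*w),'yaw',np.arctan2(e[1],e[0]),np.arctan2(-w[0],w[1]),'c',W.mean(0))
```

```text
[[0.5121, 0.182], [0.5012, 0.148], [0.4449, 0.1666], [0.4581, 0.2029]]
len 0.05860472487509249 0.03714044680311344 yaw -0.3440740381748941 -0.3292565027484085 c [0.47907287 0.17486001]
[[0.6711, 0.2607], [0.6555, 0.2257], [0.6025, 0.2507], [0.6165, 0.284]]
len 0.05896251534456465 0.03722193708891997 yaw -0.42241421641491755 -0.40795143681182694 c [0.63638602 0.25525336]
[[0.4491, 0.1691], [0.4608, 0.2044], [0.514, 0.1846], [0.5042, 0.1485]]
len 0.057761990472943434 0.03729599354072666 yaw -0.35746684673162893 -0.2934208988306905 c [0.48205009 0.17663099]
[[0.6056, 0.251], [0.6188, 0.2854], [0.6715, 0.2633], [0.6582, 0.228]]
len 0.057304431739136 0.037319856311751394 yaw -0.404842081160081 -0.3631689611695619 c [0.63853241 0.25692442]
```

Run:
```python
from ov import *
plan([.49,.20,.22],down(np.pi/2-.34,0))
```

```text
n 11 L 56.8 turn [-0.004  0.     0.225]
[[1, 5.06, 0.09, -1.05, 0.0, 0.0, 0.02], [1, 5.05, -0.01, -1.05, 0.0, 0.0, 0.02], [1, 5.06, -0.11, -1.05, 0.0, 0.0, 0.02], [1, 5.05, -0.21, -1.05, 0.0, 0.0, 0.02], [1, 5.04, -0.31, -1.04, 0.0, 0.0, 0.02]]
[[1, 5.04, -0.42, -1.05, 0.0, 0.0, 0.02], [1, 5.03, -0.51, -1.05, 0.0, 0.0, 0.02], [1, 5.02, -0.62, -1.05, 0.0, 0.0, 0.02], [1, 5.01, -0.71, -1.05, 0.0, 0.0, 0.02], [1, 4.99, -0.82, -1.05, 0.0, 0.0, 0.02]]
[[1, 4.97, -0.91, -1.05, 0.0, 0.0, 0.02], [1, 0, 0, 0, 0, 0, 0], [1, 0, 0, 0, 0, 0, 0], [1, 0, 0, 0, 0, 0, 0], [1, 0, 0, 0, 0, 0, 0]]
```

Emit:
jog_arm(
  increments=[
    [1,5.5,0.1,-2,0,0,0.022],
    [1,5.5,0,-1.5,0,0,0.022],
    [1,5.5,-0.1,-1.5,0,0,0.022],
    [1,5.5,-0.2,-1.5,0,0,0.022],
    [1,5.5,-0.4,-1.5,0,0,0.022],
  ],
)

```text
clock: 28.5
ee_pos: [0.4538, -0.0769, 0.1846]
ee_rot: [0.782, 0.623, -0.002, -0.002]
wrist_force: [0.7, 1.2, -0.3]
grip_width: 0.0881
```

Emit:
jog_arm(
  increments=[
    [1,5.5,-0.5,-1.2,0,0,0.022],
    [1,5.5,-0.6,-1.2,0,0,0.022],
    [1,5.5,-0.7,-1.1,0,0,0.022],
    [1,5.5,-0.8,0,0,0,0.022],
    [1,5.5,-0.9,0,0,0,0.022],
  ],
)

```text
clock: 29.12
ee_pos: [0.4933, 0.1971, 0.219]
ee_rot: [0.815, 0.579, -0.002, -0.001]
wrist_force: [0.3, -0.6, -0.7]
grip_width: 0.0884
```

Emit:
jog_arm(
  increments=[
    [1,0,0,0,0,-0.15,0],
    [1,0,0,0,0,-0.15,0],
    [1,0,0,0,0,-0.15,0],
    [1,0,0,0,0,-0.15,0],
    [1,0,0,0,0,-0.15,0],
  ],
)

```text
clock: 29.75
ee_pos: [0.4935, 0.196, 0.2192]
ee_rot: [0.757, 0.539, -0.302, 0.213]
wrist_force: [0.3, -0.1, -0.5]
grip_width: 0.0876
```

Run:
```python
from ov import *
s=arm.state(); print(np.round(s['joint_positions'],2), np.round(R.from_quat(s['ee_rot']).as_matrix(),2))
```

```text
[-0.64  0.91 -0.1   1.41  0.42  1.53 -1.23] [[ 0.24  0.94 -0.23]
 [ 0.69 -0.33 -0.65]
 [-0.69 -0.   -0.73]]
```

```bash
cat >> h.py <<'E'
def tcp_for(gp,rot): return np.array(gp)+.019*rot.apply([0,0,1])
E
python3 - <<'E'
from ov import *
yaw=-.34; b=np.array([-np.sin(yaw),np.cos(yaw),0]); c=np.array([.481,.1755,.043])
rot=down(np.pi/2+yaw,-.8); gp=c+.006*b
t=tcp_for(gp,rot); print(t)
pre=t-.07*rot.apply([0,0,1])
plan(pre,rot)
E
```

```text
[0.47845557 0.168307   0.02976257]
n 3 L 14.21 turn [ 0.002 -0.042  0.006]
[[1, 3.69, -0.15, 2.97, 0.001, -0.014, 0.002], [1, 3.72, -0.15, 2.92, 0.001, -0.014, 0.002], [1, 3.77, -0.16, 2.86, 0.001, -0.014, 0.002], [1, 0, 0, 0, 0, 0, 0], [1, 0, 0, 0, 0, 0, 0]]
```

Emit:
jog_arm(
  increments=[
    [1,3.7,-0.15,3,0,-0.014,0.002],
    [1,3.7,-0.15,2.9,0,-0.014,0.002],
    [1,3.75,-0.15,2.85,0,-0.014,0.002],
    [1,0,0,0,0,0,0],
    [1,0,0,0,0,0,0],
  ],
)

```text
clock: 30.38
ee_pos: [0.4963, 0.2156, 0.0807]
ee_rot: [0.753, 0.532, -0.315, 0.224]
wrist_force: [0.8, 0.2, 1.4]
grip_width: 0.0881
```

Run:
```python
from ov import *
yaw=-.34; b=np.array([-np.sin(yaw),np.cos(yaw),0]); c=np.array([.481,.1755,.043])
rot=down(np.pi/2+yaw,-.8); gp=c+.006*b
plan(tcp_for(gp,rot),rot)
p=imaging.read_camera('scene')
crop(p,'scene_e1',proj(p,[[.5,.18,.05]])[0],60,5)
p=imaging.read_camera('top')
crop(p,'top_e1',proj(p,[[.5,.18,.05]])[0],60,5)
```

```text
n 2 L 7.18 turn [ 0.002 -0.007 -0.001]
[[1, 0.04, -0.06, 3.59, 0.001, -0.003, -0.001], [1, 0.06, -0.05, 3.59, 0.001, -0.003, -0.001], [1, 0, 0, 0, 0, 0, 0], [1, 0, 0, 0, 0, 0, 0], [1, 0, 0, 0, 0, 0, 0]]
scene_e1 x0,y0 286 134 scale 5.0
top_e1 x0,y0 158 201 scale 5.0
```

View pics/scene_e1.png

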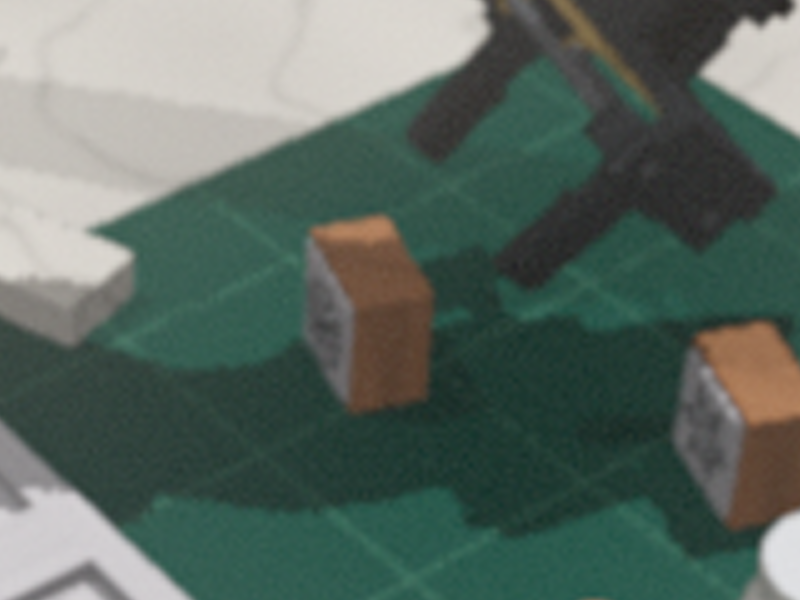

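View pics/top_e1.png

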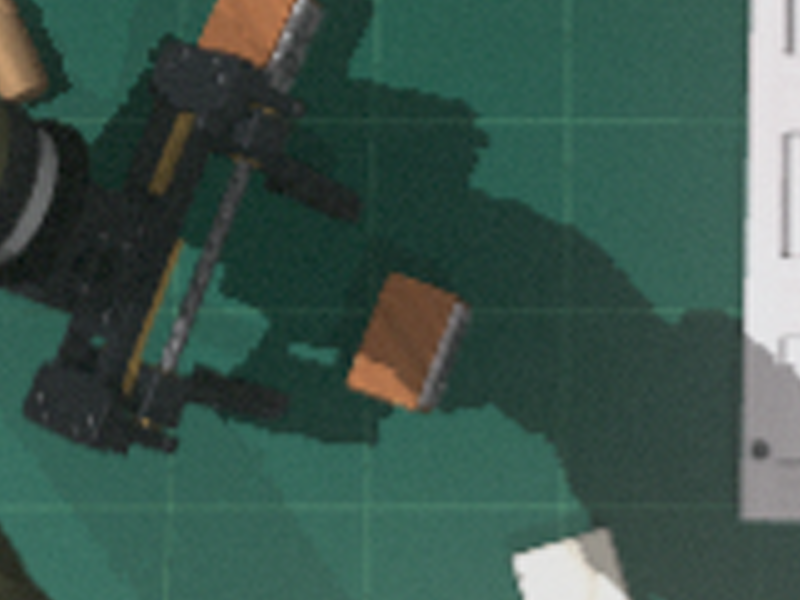

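Emit:
jog_arm(
  increments=[
    [1,0,-0.05,2.4,0,-0.003,0],
    [1,0,-0.05,2.4,0,-0.003,0],
    [1,0,0,2.3,0,0,0],
    [1,0,0,0,0,0,0],
    [0,0,0,0,0,0,0],
  ],
)

```text
clock: 31.1
ee_pos: [0.4792, 0.1697, 0.0314]
ee_rot: [0.753, 0.532, -0.316, 0.225]
wrist_force: [0.8, 0.6, -0.6]
grip_width: 0.08
```

Emit:
jog_arm(
  increments=[
    [0,0,0,0,0,0,0],
    [0,0,0,0,0,0,0],
    [0,0,0,0,0,0,0],
    [0,0,0,0,0,0,0],
    [0,0,0,0,0,0,0],
  ],
)

```text
clock: 31.72
ee_pos: [0.4786, 0.1692, 0.0305]
ee_rot: [0.752, 0.532, -0.316, 0.225]
wrist_force: [1.3, 4.1, 5.8]
grip_width: 0.0596
```

Run:
```python
from ov import *
s=arm.state();print(np.round(s['ee_pos'],4),s['grip_width'])
p=imaging.read_camera('scene')
crop(p,'scene_e2',proj(p,[[.5,.18,.05]])[0],60,5)
```

```text
[0.4786 0.1692 0.0305] 0.05956195935257861
scene_e2 x0,y0 286 134 scale 5.0
```

View pics/scene_e2.png

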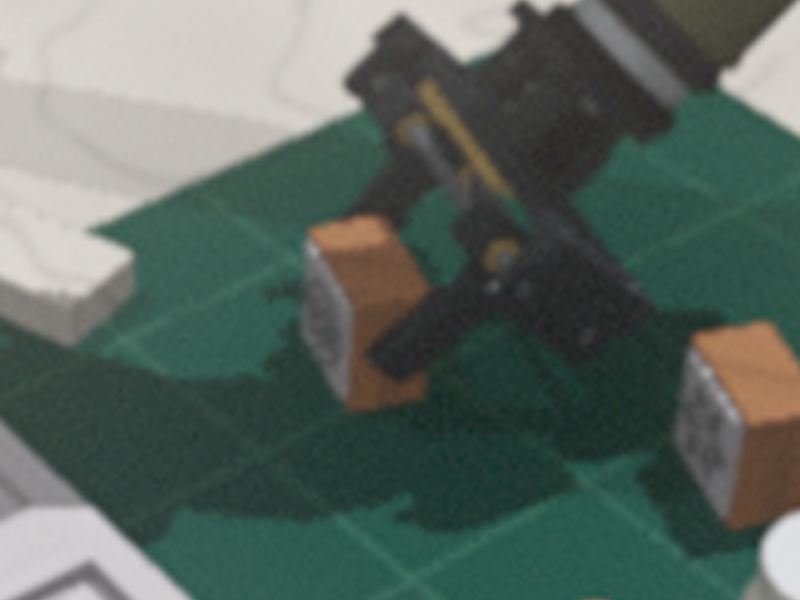

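Run:
```python
from ov import *
yaw=-.015
rot=down(np.pi/2+yaw,.77)
gp=np.array([.49,.15-.0107,.032]); t=tcp_for(gp,rot); print(t)
s=arm.state()
# simulate after lift
import types
st=dict(s); st['ee_pos']=np.array(s['ee_pos'])+[0,0,.1]
arm2=types.SimpleNamespace(state=lambda:st)
import h; h.arm=arm2
print(np.round(R.from_quat(s['ee_rot']).inv().apply([0,0,10]),2))
h.plan(t+[0,0,.08],rot,grip=0,n=10)
```

```text
[0.49019839 0.15252508 0.0183597 ]
[-7.16  0.02 -6.98]
n 10 L 3.8 turn [-0.003  1.553 -0.359]
[[0, 0.15, 0.16, 0.31, 0.0, 0.155, -0.036], [0, 0.09, 0.17, 0.33, 0.0, 0.155, -0.036], [0, 0.04, 0.17, 0.33, 0.0, 0.155, -0.036], [0, -0.03, 0.17, 0.34, 0.0, 0.155, -0.036], [0, -0.08, 0.17, 0.33, 0.0, 0.155, -0.036]]
[[0, -0.14, 0.17, 0.32, 0.0, 0.155, -0.036], [0, -0.19, 0.16, 0.28, 0.0, 0.155, -0.036], [0, -0.24, 0.15, 0.26, 0.0, 0.155, -0.036], [0, -0.28, 0.14, 0.21, 0.0, 0.155, -0.036], [0, -0.31, 0.13, 0.17, 0.0, 0.155, -0.036]]
```

Emit:
jog_arm(
  increments=[
    [0,-0.7,0,-0.7,0,0,0],
    [0,-1.4,0,-1.4,0,0,0],
    [0,-2.5,0,-2.45,0,0,0],
    [0,-2.5,0,-2.45,0,0,0],
    [0,0,0,0,0,0,0],
  ],
)

```text
clock: 32.4
ee_pos: [0.4794, 0.1697, 0.1326]
ee_rot: [0.753, 0.532, -0.315, 0.225]
wrist_force: [-0.4, 0.7, -1.9]
grip_width: 0.06
```

Emit:
jog_arm(
  increments=[
    [0,0.15,0.16,0.3,0,0.155,-0.036],
    [0,0.1,0.17,0.3,0,0.155,-0.036],
    [0,0,0.17,0.3,0,0.155,-0.036],
    [0,0,0.17,0.3,0,0.155,-0.036],
    [0,-0.1,0.17,0.3,0,0.155,-0.036],
  ],
)

```text
clock: 33.02
ee_pos: [0.4837, 0.1609, 0.1152]
ee_rot: [0.766, 0.642, -0.027, -0.022]
wrist_force: [0.1, -0.3, -1.4]
grip_width: 0.0596
```

Emit:
jog_arm(
  increments=[
    [0,-0.15,0.17,0.3,0,0.155,-0.036],
    [0,-0.2,0.16,0.3,0,0.155,-0.036],
    [0,-0.25,0.15,0.2,0,0.155,-0.036],
    [0,-0.3,0.15,0.2,0,0.155,-0.036],
    [0,-0.3,0.13,0.1,0,0.155,-0.036],
  ],
)

```text
clock: 33.65
ee_pos: [0.4895, 0.1505, 0.0999]
ee_rot: [0.661, 0.65, 0.266, -0.264]
wrist_force: [-0.2, 0.4, -3.2]
grip_width: 0.0599
```

Run:
```python
from ov import *
s=arm.state();print(np.round(s['ee_pos'],4),s['grip_width'],np.round(s['joint_positions'],2))
rot=down(np.pi/2-.015,.77); plan([.4902,.1525,.022],rot,grip=0)
p=imaging.read_camera('scene')
crop(p,'scene_e3',proj(p,[[.5,.16,.09]])[0],60,5)
```

```text
[0.4895 0.1505 0.0999] 0.05989944970923634 [ 0.62  1.16 -1.    2.07  0.5   0.25 -0.45]
n 2 L 7.79 turn [-0.003  0.001 -0.002]
[[0, -2.64, 0.05, 2.87, -0.001, 0.0, -0.001], [0, -2.63, 0.04, 2.86, -0.001, 0.0, -0.001], [0, 0, 0, 0, 0, 0, 0], [0, 0, 0, 0, 0, 0, 0], [0, 0, 0, 0, 0, 0, 0]]
scene_e3 x0,y0 280 123 scale 5.0
```

View pics/scene_e3.png

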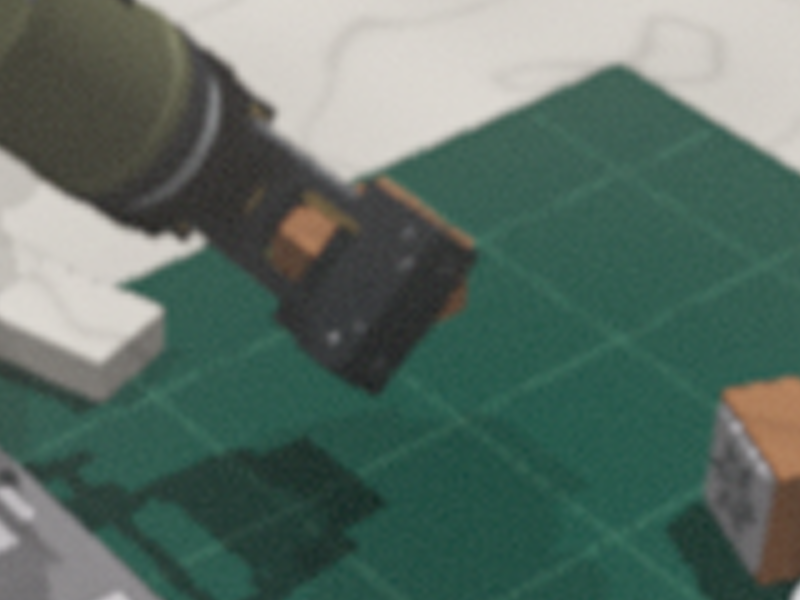

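Emit:
jog_arm(
  increments=[
    [0,-1.8,0.5,1.9,0,0,0],
    [0,-1.7,0.5,1.9,0,0,0],
    [0,-1.1,0,1.2,0,0,0],
    [0,-0.4,0,0.43,0,0,0],
    [0,0,0,0,0,0,0],
  ],
)

```text
clock: 34.33
ee_pos: [0.4994, 0.1537, 0.0266]
ee_rot: [0.661, 0.651, 0.265, -0.264]
wrist_force: [0.3, 0.1, -1.5]
grip_width: 0.0593
```

Run:
```python
from ov import *
s=arm.state();print(np.round(s['ee_pos'],4),s['grip_width'],np.round(s['joint_positions'],2))
rot=down(np.pi/2-.015,.77); plan([.50,.1525,.0185],rot,grip=0)
p=imaging.read_camera('scene')
crop(p,'scene_e4',proj(p,[[.5,.16,.05]])[0],60,5)
```

```text
[0.4994 0.1537 0.0266] 0.05932713237030433 [ 0.57  1.28 -0.9   2.02  0.56  0.17 -0.42]
n 1 L 0.82 turn [-0.004  0.004 -0.002]
[[0, -0.64, 0.07, 0.5, -0.004, 0.004, -0.002], [0, 0, 0, 0, 0, 0, 0], [0, 0, 0, 0, 0, 0, 0], [0, 0, 0, 0, 0, 0, 0], [0, 0, 0, 0, 0, 0, 0]]
scene_e4 x0,y0 279 137 scale 5.0
```

View pics/scene_e4.png

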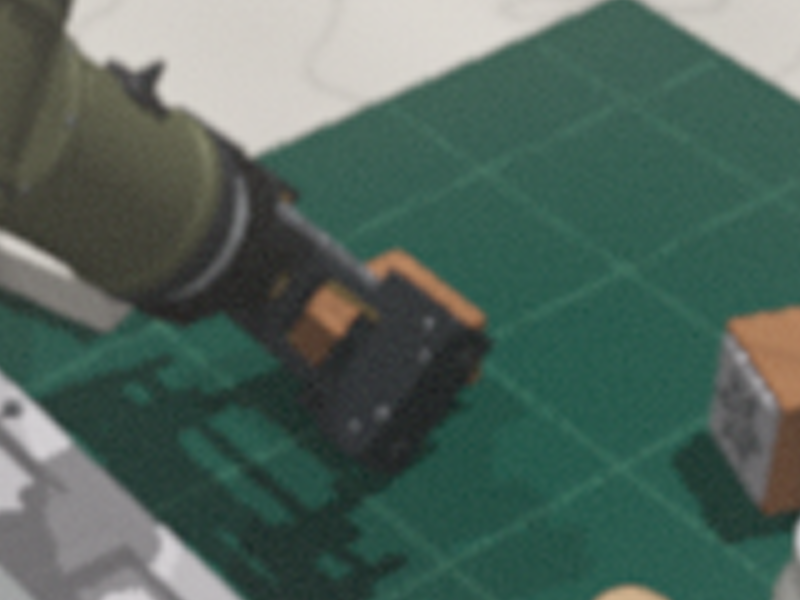

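Emit:
jog_arm(
  increments=[
    [0,-0.22,0,0.2,0,0,0],
    [0,-0.15,0,0.15,0,0,0],
    [0,-0.1,0,0.1,0,0,0],
    [0,0,0,0,0,0,0],
    [0,0,0,0,0,0,0],
  ],
)

```text
clock: 35.0
ee_pos: [0.4997, 0.1532, 0.0199]
ee_rot: [0.661, 0.65, 0.265, -0.264]
wrist_force: [-0.6, -0.4, -1.3]
grip_width: 0.0597
```

Emit:
jog_arm(
  increments=[
    [0,-0.08,0,0.08,0,0,0],
    [0,-0.08,0,0.08,0,0,0],
    [0,-0.08,0,0.08,0,0,0],
    [0,0,0,0,0,0,0],
    [0,0,0,0,0,0,0],
  ],
)

```text
clock: 35.62
ee_pos: [0.4998, 0.1536, 0.0183]
ee_rot: [0.66, 0.651, 0.266, -0.264]
wrist_force: [-3.1, -6.3, 10.7]
grip_width: 0.0598
```

Emit:
jog_arm(
  increments=[
    [1,0,0,0,0,0,0],
    [1,0,0,0,0,0,0],
    [1,0,0,0,0,0,0],
    [1,0,0,-1,0,0,0],
    [1,-0.5,0,-3,0,0,0],
  ],
)

```text
clock: 36.25
ee_pos: [0.4986, 0.1223, 0.0422]
ee_rot: [0.66, 0.651, 0.265, -0.265]
wrist_force: [-0.3, -0.3, 0.5]
grip_width: 0.0883
```

Run:
```python
from ov import *
s=arm.state();print(np.round(s['ee_pos'],4),s['grip_width'])
plan([.50,.155,.14],down(np.pi/2-.015,0),n=5)
p=imaging.read_camera('scene')
crop(p,'scene_e5',proj(p,[[.5,.16,.05]])[0],60,5)
```

```text
[0.4986 0.1223 0.0422] 0.08828453510463233
n 5 L 10.31 turn [-0.006 -0.767  0.001]
[[1, 1.83, 0.01, -0.95, -0.001, -0.153, 0.0], [1, 1.66, 0.01, -1.23, -0.001, -0.153, 0.0], [1, 1.46, 0.02, -1.46, -0.001, -0.153, 0.0], [1, 1.21, 0.01, -1.66, -0.001, -0.153, 0.0], [1, 0.95, 0.02, -1.84, -0.001, -0.153, 0.0]]
scene_e5 x0,y0 279 137 scale 5.0
```

View pics/scene_e5.png

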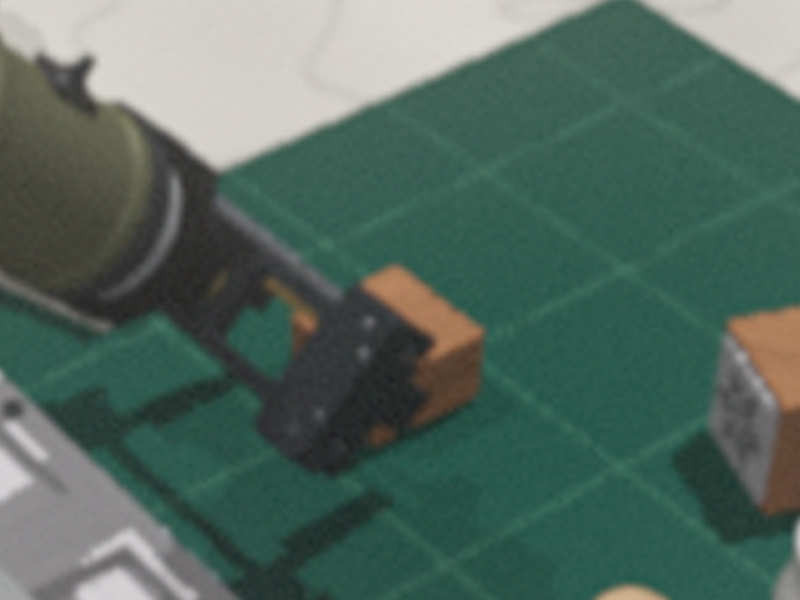

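Emit:
jog_arm(
  increments=[
    [1,-1,0,-4,0,0,0],
    [1,-2,0,-3,0,-0.1,0],
    [1,0,0,-2,0,-0.16,0],
    [1,2,0,-1,0,-0.16,0],
    [1,2,0,-1,0,-0.16,0],
  ],
)

```text
clock: 36.92
ee_pos: [0.4996, 0.0669, 0.1233]
ee_rot: [0.71, 0.698, 0.065, -0.064]
wrist_force: [-0.8, 0.3, -2.0]
grip_width: 0.088
```

Run:
```python
from ov import *
s=arm.state();print(np.round(s['ee_pos'],4),s['grip_width'],np.round(s['joint_positions'],2))
for c in ('scene','top'):
    p=imaging.read_camera(c)
    crop(p,c+'_e6',proj(p,[[.5,.16,.05]])[0],60,5)
    print([(round(d['p'],2),np.round(d['position'],3).tolist()) for d in imaging.pinpoint(p,'die')])
```

```text
[0.4996 0.0669 0.1233] 0.08795043651872793 [ 0.26  0.79 -0.61  2.03  0.59  0.44 -0.74]
scene_e6 x0,y0 279 137 scale 5.0
[(0.83, [0.64, 0.255, 0.031]), (0.65, [0.494, 0.148, 0.021]), (0.25, [0.561, -0.041, 0.0])]
top_e6 x0,y0 166 201 scale 5.0
[(0.94, [0.503, 0.153, 0.02]), (0.57, [0.638, 0.251, 0.027])]
```

View pics/scene_e6.png

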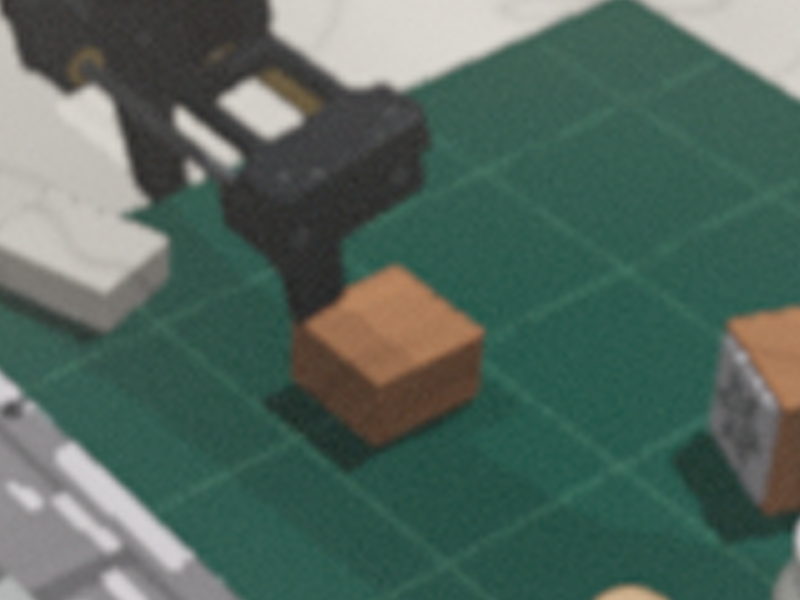

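View pics/top_e6.png

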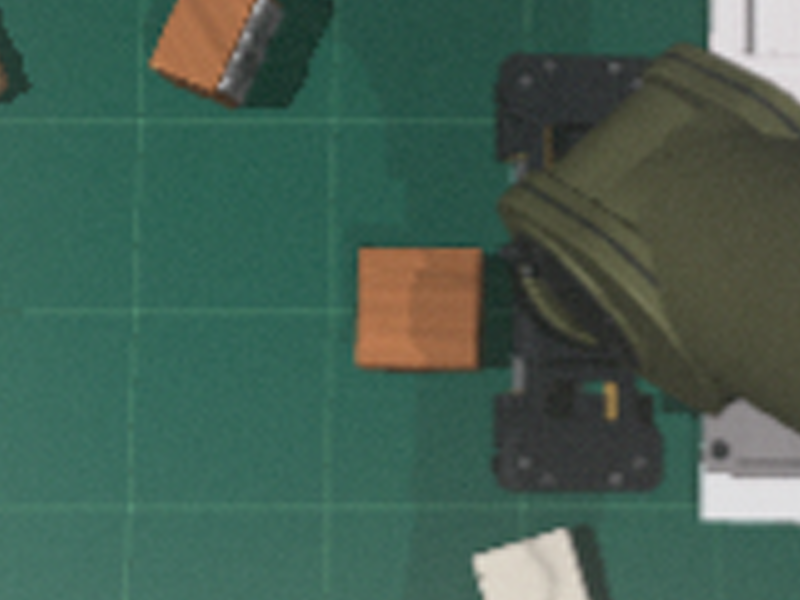

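```bash
cat > edge.py <<'E'
from ov import *
from scipy.ndimage import map_coordinates, gaussian_filter1d
def edge(p,img,a,b,nrm,z,rng=.008,n=15):
    """mean offset along nrm (world xy) of strongest gradient, for points between a,b (world xy)"""
    g=img.astype(float).sum(2)/3
    d=np.arange(-rng,rng+1e-9,.0004); out=[]
    for t in np.linspace(.1,.9,n):
        c=np.array(a)*(1-t)+np.array(b)*t
        X=np.c_[c[0]+d*nrm[0],c[1]+d*nrm[1],np.full(len(d),z)]
        uv=proj(p,X); v=map_coordinates(g,[uv[:,1],uv[:,0]],order=1)
        gr=np.abs(np.gradient(gaussian_filter1d(v,3)))
        i=np.argmax(gr); w=gr**2*(np.abs(d-d[i])<.003)
        out.append((w*d).sum()/w.sum())
    return np.median(out),np.std(out)
E
python3 - <<'E'
from edge import *
J=planar(.558,-.043,-.015)
for c,f in (('top','top1'),('scene','scene0')):
    p=imaging.read_camera(c); im=cv2.imread(f'pics/{f}.png')
    e=lambda A,B,n,z: edge(p,im,J((*A,0))[:2],J((*B,0))[:2],(J((*n,0))-J((0,0,0)))[:2],z)
    print(c,'+y plate',np.round(e((-.15,.05),(.0,.05),(0,1),.023),4),np.round(e((.0,.05),(.15,.05),(0,1),.023),4))
    print(c,'-x plate',np.round(e((-.165,-.0),(-.165,.05),(1,0),.023),4))
    print(c,'+x plate',np.round(e((.165,-.0),(.165,.05),(1,0),.023),4))
    im=p['image']; D=planar(.50,.151,-.015)
    e=lambda A,B,n,z: edge(p,im,D((*A,0))[:2],D((*B,0))[:2],(D((*n,0))-D((0,0,0)))[:2],z)
    print(c,'die +y',np.round(e((-.03,.03),(.03,.03),(0,1),.043),4),'-y',np.round(e((-.03,-.03),(.03,-.03),(0,1),.043),4),
      '+x',np.round(e((.03,-.03),(.03,.03),(1,0),.043),4),'-x',np.round(e((-.03,-.03),(-.03,.03),(1,0),.043),4))
E
```

```text
top +y plate [0.0017 0.0002] [0.0013 0.0003]
top -x plate [-0.0013  0.0003]
top +x plate [-0.0013  0.0002]
top die +y [0.0011 0.0004] -y [0.0017 0.0002] +x [-0.0026  0.0003] -x [-0.0014  0.0003]
scene +y plate [0.0025 0.0003] [0.0016 0.0004]
scene -x plate [-0.0017  0.0006]
scene +x plate [0.0006 0.0002]
scene die +y [0.0016 0.0006] -y [0.0008 0.001 ] +x [0.0004 0.0003] -x [0.0009 0.0027]
```

Run:
```python
from ov import *
plan([.498,.1523,.08],down(np.pi/2-.015,0),n=4)
```

```text
n 4 L 9.6 turn [-0.006 -0.186 -0.002]
[[1, 1.94, -0.04, 1.41, -0.001, -0.047, -0.001], [1, 2.01, -0.03, 1.31, -0.001, -0.047, -0.001], [1, 2.07, -0.03, 1.22, -0.001, -0.047, -0.001], [1, 2.12, -0.04, 1.13, -0.001, -0.047, -0.001], [1, 0, 0, 0, 0, 0, 0]]
```

Emit:
jog_arm(
  increments=[
    [1,1.95,0,1.4,0,-0.047,0],
    [1,2,0,1.3,0,-0.047,0],
    [1,2.05,0,1.2,0,-0.047,0],
    [1,2.1,-0.1,1.1,-0.004,-0.047,0],
    [1,0,0,0,0,0,0],
  ],
)

```text
clock: 37.85
ee_pos: [0.4982, 0.1542, 0.0798]
ee_rot: [0.712, 0.702, -0.001, -0.001]
wrist_force: [0.2, 0.8, 1.1]
grip_width: 0.0883
```

Run:
```python
from ov import *
plan([.498,.1523,.019],down(np.pi/2-.015,0))
p=imaging.read_camera('scene')
crop(p,'scene_e7',proj(p,[[.5,.16,.05]])[0],60,5)
```

```text
n 2 L 6.08 turn [-0.003  0.     0.001]
[[1, -0.09, 0.0, 3.04, -0.002, 0.0, 0.0], [1, -0.1, -0.01, 3.04, -0.002, 0.0, 0.0], [1, 0, 0, 0, 0, 0, 0], [1, 0, 0, 0, 0, 0, 0], [1, 0, 0, 0, 0, 0, 0]]
scene_e7 x0,y0 279 137 scale 5.0
```

View pics/scene_e7.png

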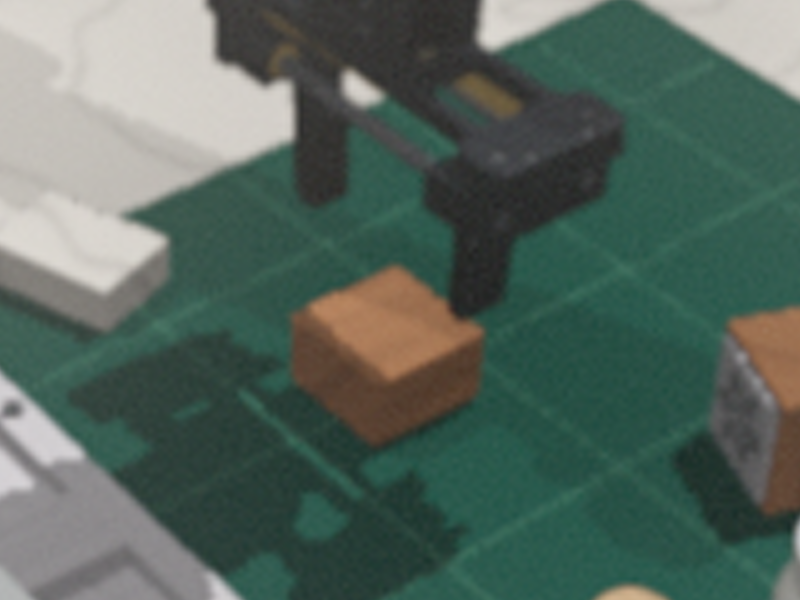

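Emit:
jog_arm(
  increments=[
    [1,-0.1,0,3,0,0,0],
    [1,-0.1,0,3,0,0,0],
    [1,0,0,0,0,0,0],
    [0,0,0,0,0,0,0],
    [0,0,0,0,0,0,0],
  ],
)

```text
clock: 38.52
ee_pos: [0.4997, 0.151, 0.0225]
ee_rot: [0.713, 0.701, 0.0, 0.001]
wrist_force: [-0.3, -0.8, -0.9]
grip_width: 0.0701
```

Emit:
jog_arm(
  increments=[
    [0,0,0,0,0,0,0],
    [0,0,0,0,0,0,0],
    [0,0,0,0,0,0,0],
    [0,0,0,0,0,0,0],
    [0,0,0,0,0,0,0],
  ],
)

```text
clock: 39.15
ee_pos: [0.4995, 0.1515, 0.0223]
ee_rot: [0.712, 0.702, -0.0, 0.001]
wrist_force: [-0.2, -1.0, 6.2]
grip_width: 0.06
```

Run:
```python
from edge import *
s=arm.state();print(np.round(s['ee_pos'],4),s['grip_width'])
for c in ('top','scene'):
    p=imaging.read_camera(c); im=p['image']; D=planar(.498,.1523,-.015)
    e=lambda A,B,n,z: edge(p,im,D((*A,0))[:2],D((*B,0))[:2],(D((*n,0))-D((0,0,0)))[:2],z)
    print(c,'die +y',np.round(e((-.03,.03),(.03,.03),(0,1),.043),4),'-y',np.round(e((-.03,-.03),(.03,-.03),(0,1),.043),4))
```

```text
[0.4995 0.1515 0.0223] 0.060017781359187845
top die +y [0.0001 0.0036] -y [-0.0032  0.0037]
scene die +y [-0.0032  0.0041] -y [-0.0004  0.0011]
```

Emit:
jog_arm(
  increments=[
    [0,0,0,-1,0,0,0],
    [0,0,0,-2.5,0,0,0],
    [0,0,0,-3.5,0,0,0],
    [0,0,0,-3,0,0,0],
    [0,0,0,0,0,0,0],
  ],
)

```text
clock: 39.88
ee_pos: [0.5, 0.1522, 0.1235]
ee_rot: [0.712, 0.702, 0.001, 0.001]
wrist_force: [0.3, 0.0, -1.1]
grip_width: 0.0599
```

Run:
```python
from ov import *
plan([.5575,-.0421,.11],down(np.pi/2-.018,0),grip=0)
```

```text
n 4 L 20.31 turn [ 0.004 -0.     0.003]
[[0, -4.84, 1.51, 0.34, 0.001, 0.0, 0.001], [0, -4.83, 1.51, 0.34, 0.001, 0.0, 0.001], [0, -4.84, 1.52, 0.34, 0.001, 0.0, 0.001], [0, -4.83, 1.53, 0.34, 0.001, 0.0, 0.001], [0, 0, 0, 0, 0, 0, 0]]
```

Emit:
jog_arm(
  increments=[
    [0,-4.85,1.5,0.3,0.001,0,0.001],
    [0,-4.85,1.5,0.3,0.001,0,0.001],
    [0,-4.85,1.5,0.3,0.001,0,0.001],
    [0,-4.8,1.55,0.3,0.001,0,0],
    [0,0,0,0,0,0,0],
  ],
)

```text
clock: 40.5
ee_pos: [0.5556, -0.0493, 0.1077]
ee_rot: [0.717, 0.698, -0.004, -0.0]
wrist_force: [0.2, 0.1, -0.9]
grip_width: 0.0597
```

Emit:
jog_arm(
  increments=[
    [0,0,0,2,0,0,0],
    [0,0,0,2,0,0,0],
    [0,0,0,1,0,0,0],
    [0,0,0,0,0,0,0],
    [0,0,0,0,0,0,0],
  ],
)

```text
clock: 41.12
ee_pos: [0.5563, -0.0424, 0.0601]
ee_rot: [0.713, 0.701, -0.002, -0.001]
wrist_force: [0.1, -0.6, -1.6]
grip_width: 0.0598
```

Run:
```python
from ov import *
print(arm.state()['grip_width']);plan([.5575,-.0421,.042],down(np.pi/2-.018,0),grip=0)
p=imaging.read_camera('scene')
crop(p,'scene_e8',proj(p,[[.56,-.03,.05]])[0],60,5)
```

```text
0.05983967731020985
n 1 L 1.81 turn [-0.003  0.001  0.001]
[[0, 0.04, 0.13, 1.81, -0.003, 0.001, 0.001], [0, 0, 0, 0, 0, 0, 0], [0, 0, 0, 0, 0, 0, 0], [0, 0, 0, 0, 0, 0, 0], [0, 0, 0, 0, 0, 0, 0]]
scene_e8 x0,y0 225 189 scale 5.0
```

View pics/scene_e8.png

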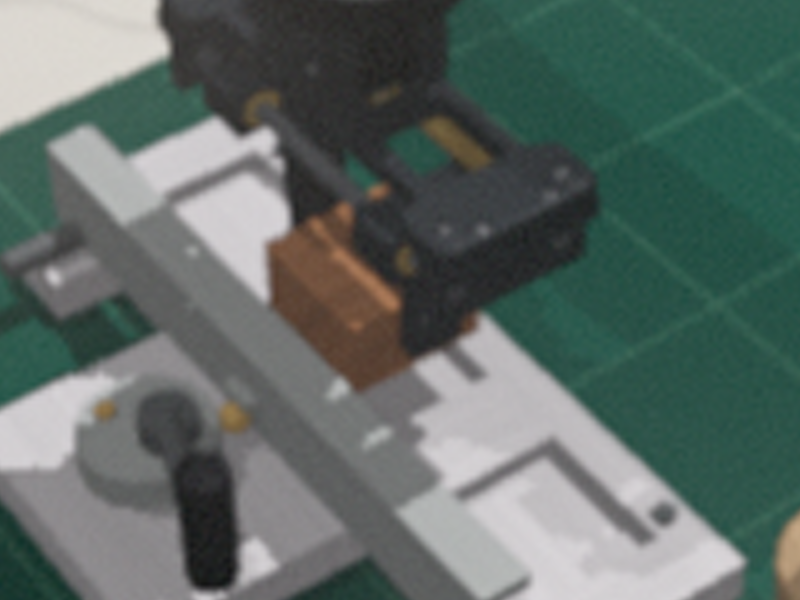

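Emit:
jog_arm(
  increments=[
    [0,0.04,0.12,0.8,-0.003,0,0],
    [0,0,0,0.6,0,0,0],
    [0,0,0,0.3,0,0,0],
    [0,0,0,0.2,0,0,0],
    [0,0,0,0,0,0,0],
  ],
)

```text
clock: 41.8
ee_pos: [0.5571, -0.0425, 0.0405]
ee_rot: [0.713, 0.701, -0.001, 0.0]
wrist_force: [0.1, -0.6, -1.6]
grip_width: 0.0598
```

Emit:
jog_arm(
  increments=[
    [0,0,0,0.15,0,0,0],
    [0,0,0,0.15,0,0,0],
    [0,0,0,0.15,0,0,0],
    [0,0,0,0,0,0,0],
    [0,0,0,0,0,0,0],
  ],
)

```text
clock: 42.42
ee_pos: [0.5572, -0.0425, 0.0362]
ee_rot: [0.713, 0.701, -0.001, 0.0]
wrist_force: [0.1, 0.4, -1.4]
grip_width: 0.0597
```

Sliding in with no contact force; continuing down to the pocket floor.

Emit:
jog_arm(
  increments=[
    [0,0,0,0.15,0,0,0],
    [0,0,0,0.12,0,0,0],
    [0,0,0,0.1,0,0,0],
    [0,0,0,0.1,0,0,0],
    [0,0,0,0,0,0,0],
  ],
)

```text
clock: 43.05
ee_pos: [0.5571, -0.0426, 0.0323]
ee_rot: [0.713, 0.701, -0.001, 0.001]
wrist_force: [-1.6, 0.1, 7.2]
grip_width: 0.06
```

Emit:
jog_arm(
  increments=[
    [1,0,0,0,0,0,0],
    [1,0,0,0,0,0,0],
    [1,0,0,0,0,0,0],
    [1,0,0,-3,0,0,0],
    [1,0,0,-5,0,0,0],
  ],
)

```text
clock: 43.68
ee_pos: [0.556, -0.0425, 0.111]
ee_rot: [0.713, 0.701, -0.002, -0.001]
wrist_force: [0.6, -0.5, -0.2]
grip_width: 0.088
```

Run:
```python
from edge import *
plan([.66,.31,.2],down(np.pi/2-.41,0),grip=1)
for c in ('scene','top'):
    p=imaging.read_camera(c)
    crop(p,c+'_f1',proj(p,[[.58,.1,.05]])[0],75,4)
    print([(round(d['p'],2),np.round(d['position'],3).tolist()) for d in imaging.pinpoint(p,'die')])
```

```text
n 7 L 37.81 turn [-0.004  0.003  0.393]
[[1, 5.06, 1.39, -1.29, -0.001, 0.0, 0.056], [1, 5.13, 1.11, -1.28, -0.001, 0.0, 0.056], [1, 5.18, 0.82, -1.29, -0.001, 0.0, 0.056], [1, 5.22, 0.53, -1.28, -0.001, 0.0, 0.056], [1, 5.24, 0.24, -1.29, -0.001, 0.0, 0.056]]
[[1, 5.24, -0.06, -1.28, -0.001, 0.0, 0.056], [1, 5.24, -0.35, -1.28, -0.001, 0.0, 0.056], [1, 0, 0, 0, 0, 0, 0], [1, 0, 0, 0, 0, 0, 0], [1, 0, 0, 0, 0, 0, 0]]
scene_f1 x0,y0 262 153 scale 4.0
[(0.82, [0.557, -0.045, 0.032]), (0.71, [0.638, 0.254, 0.035])]
top_f1 x0,y0 170 154 scale 4.0
[(0.58, [0.558, -0.041, 0.002]), (0.56, [0.635, 0.254, 0.029]), (0.53, [0.557, -0.045, 0.029])]
```

View pics/scene_f1.png

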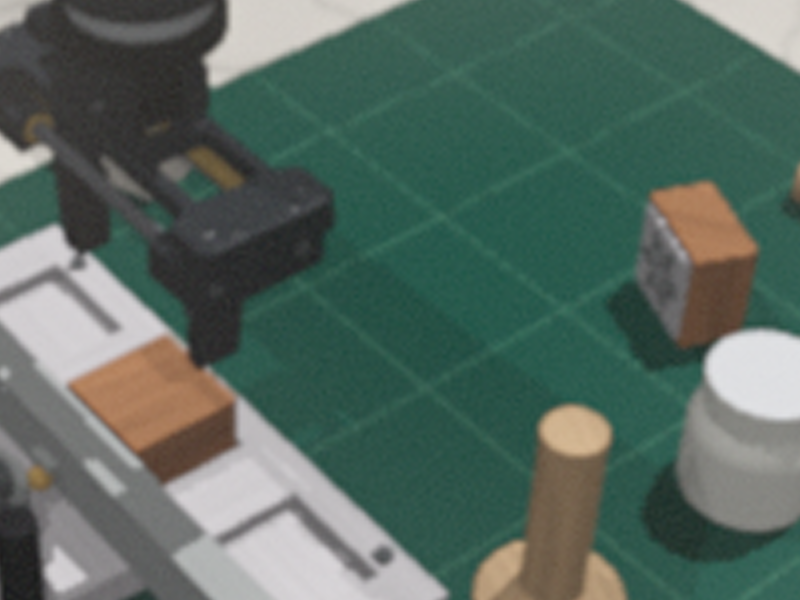

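View pics/top_f1.png

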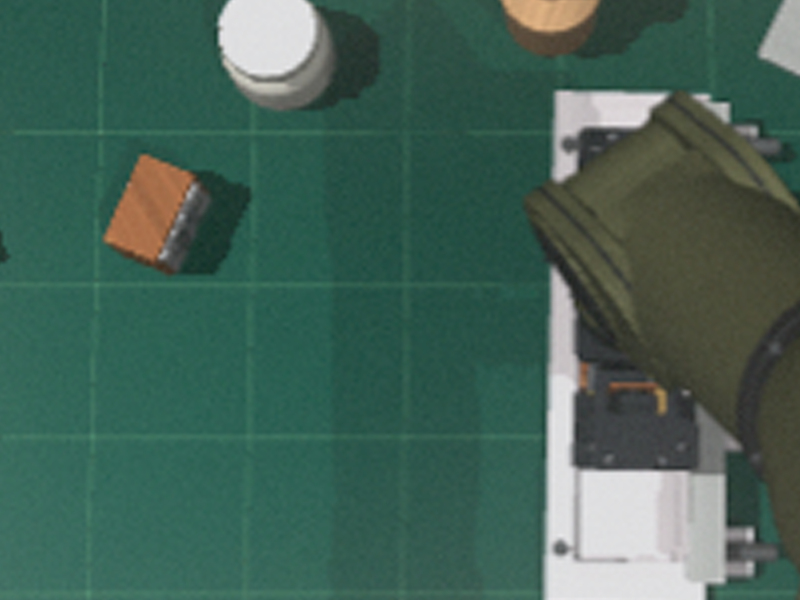

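Run:
```python
from ov import *
yaw=-.41; b=np.array([-np.sin(yaw),np.cos(yaw),0]); c=np.array([.6375,.256,.043])
rot=down(np.pi/2+yaw,-.8); gp=c+.006*b
t=tcp_for(gp,rot); print(t)
pre=t-.07*rot.apply([0,0,1])+[0,0,.08]
print(pre); plan(pre,down(np.pi/2+yaw,0))
```

```text
[0.6344587  0.24900258 0.02976257]
[0.65447484 0.29505574 0.15853204]
n 7 L 35.43 turn [0.001 0.002 0.392]
[[1, 4.85, 1.29, -0.67, 0.0, 0.0, 0.056], [1, 4.91, 1.03, -0.67, 0.0, 0.0, 0.056], [1, 4.96, 0.74, -0.67, 0.0, 0.0, 0.056], [1, 5.0, 0.47, -0.67, 0.0, 0.0, 0.056], [1, 5.01, 0.18, -0.67, 0.0, 0.0, 0.056]]
[[1, 5.02, -0.09, -0.68, 0.0, 0.0, 0.056], [1, 5.0, -0.38, -0.67, 0.0, 0.0, 0.056], [1, 0, 0, 0, 0, 0, 0], [1, 0, 0, 0, 0, 0, 0], [1, 0, 0, 0, 0, 0, 0]]
```

Emit:
jog_arm(
  increments=[
    [1,4.85,1.3,-1.5,0,0,0.056],
    [1,4.9,1,-1,0,0,0.056],
    [1,4.95,0.75,-0.7,0,0,0.056],
    [1,5,0.45,-0.5,0,0,0.056],
    [1,5,0.2,-0.5,0,0,0.056],
  ],
)

```text
clock: 44.5
ee_pos: [0.6256, 0.1995, 0.1512]
ee_rot: [0.805, 0.594, -0.002, 0.0]
wrist_force: [0.6, 0.1, -0.4]
grip_width: 0.0881
```

Emit:
jog_arm(
  increments=[
    [1,5,-0.1,-0.5,0,0,0.056],
    [1,5,-0.4,-0.5,0,-0.05,0.056],
    [1,0,0,0,0,-0.15,0],
    [1,0,0,0,0,-0.15,0],
    [1,0,0,0,0,-0.15,0],
  ],
)

```text
clock: 45.12
ee_pos: [0.653, 0.2949, 0.1617]
ee_rot: [0.809, 0.531, -0.21, 0.139]
wrist_force: [1.0, 0.2, -0.5]
grip_width: 0.0883
```

Emit:
jog_arm(
  increments=[
    [1,0,0,0,0,-0.15,0],
    [1,0,0,0,0,-0.15,0],
    [1,0,0,0,0,0,0],
    [1,0,0,0,0,0,0],
    [1,0,0,0,0,0,0],
  ],
)

```text
clock: 45.75
ee_pos: [0.6536, 0.2833, 0.1604]
ee_rot: [0.79, 0.502, -0.3, 0.187]
wrist_force: [0.3, -0.7, 0.6]
grip_width: 0.0882
```

Run:
```python
from ov import *
s=arm.state();print(np.round(s['joint_positions'],2))
yaw=-.41; b=np.array([-np.sin(yaw),np.cos(yaw),0]); c=np.array([.6375,.256,.043])
rot=down(np.pi/2+yaw,-.8); gp=c+.006*b
t=tcp_for(gp,rot)
plan(t-.07*rot.apply([0,0,1]),rot)
for c in ('scene','top'):
    p=imaging.read_camera(c)
    print([(round(d['p'],2),np.round(d['position'],3).tolist()) for d in imaging.pinpoint(p,'die')])
    crop(p,c+'_f2',proj(p,[[.65,.25,.05]])[0],60,5)
```

```text
[-0.63  1.34  0.08  0.44  0.29  1.98 -1.  ]
n 2 L 8.27 turn [-0.026 -0.077 -0.018]
[[1, 3.12, -0.19, 2.71, -0.013, -0.039, -0.009], [1, 3.23, -0.2, 2.58, -0.013, -0.039, -0.009], [1, 0, 0, 0, 0, 0, 0], [1, 0, 0, 0, 0, 0, 0], [1, 0, 0, 0, 0, 0, 0]]
[(0.78, [0.554, -0.045, 0.032]), (0.78, [0.638, 0.252, 0.035])]
scene_f2 x0,y0 358 156 scale 5.0
[(0.94, [0.561, -0.043, 0.032]), (0.64, [0.639, 0.256, 0.029]), (0.52, [0.449, -0.042, 0.009])]
top_f2 x0,y0 131 141 scale 5.0
```

View pics/scene_f2.png

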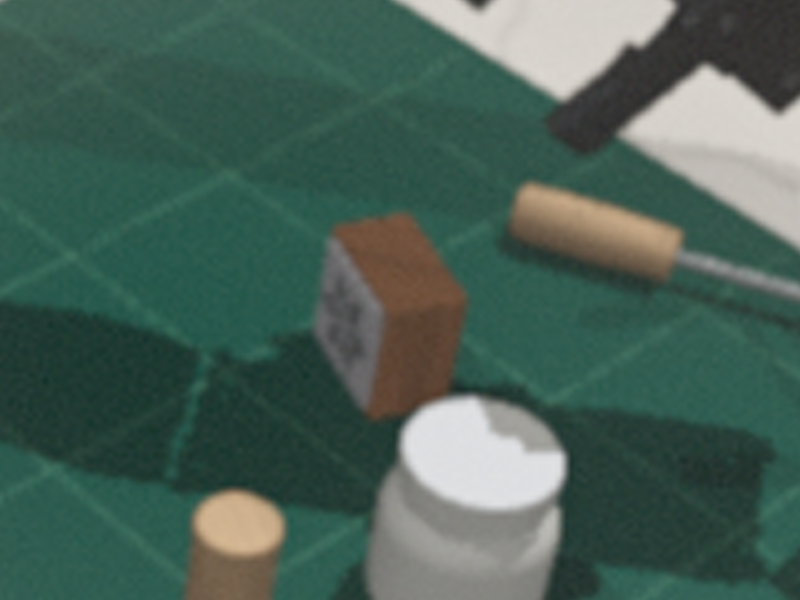

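Run:
```python
from ov import *
yaw=-.41; b=np.array([-np.sin(yaw),np.cos(yaw),0]); c=np.array([.6375,.256,.044])
rot=down(np.pi/2+yaw,-.68); gp=c+.006*b
t=tcp_for(gp,rot);print(t)
plan(t-.065*rot.apply([0,0,1]),rot,n=5)
```

```text
[0.63512944 0.25054582 0.02922612]
n 5 L 8.06 turn [-0.024  0.044 -0.021]
[[1, 1.12, -0.08, 1.16, -0.005, 0.009, -0.004], [1, 1.11, -0.08, 1.16, -0.005, 0.009, -0.004], [1, 1.1, -0.08, 1.18, -0.005, 0.009, -0.004], [1, 1.09, -0.08, 1.19, -0.005, 0.009, -0.004], [1, 1.08, -0.08, 1.19, -0.005, 0.009, -0.004]]
```

Emit:
jog_arm(
  increments=[
    [1,1.1,-0.1,1.15,-0.005,0.009,-0.004],
    [1,1.1,-0.1,1.15,-0.005,0.009,-0.004],
    [1,1.1,-0.1,1.2,-0.005,0.009,-0.004],
    [1,1.1,-0.1,1.2,-0.005,0.009,-0.004],
    [1,1.1,-0.1,1.2,-0.005,0.009,-0.004],
  ],
)

```text
clock: 46.58
ee_pos: [0.6504, 0.2882, 0.0784]
ee_rot: [0.788, 0.517, -0.278, 0.184]
wrist_force: [0.3, 0.8, -0.6]
grip_width: 0.0884
```

Run:
```python
from ov import *
s=arm.state();print(np.round(s['joint_positions'],2),np.round(s['ee_pos'],4))
yaw=-.41; b=np.array([-np.sin(yaw),np.cos(yaw),0]); c=np.array([.6375,.256,.044])
rot=down(np.pi/2+yaw,-.68); gp=c+.006*b
t=tcp_for(gp,rot);print(t)
plan(t,rot,n=4)
for c in ('scene','top'):
    p=imaging.read_camera(c)
    crop(p,c+'_f3',proj(p,[[.65,.25,.05]])[0],60,5)
```

```text
[-0.64  1.37  0.06  0.59  0.28  1.78 -1.05] [0.6504 0.2882 0.0784]
[0.63512944 0.25054582 0.02922612]
n 4 L 6.38 turn [ 0.002  0.    -0.001]
[[1, -0.02, 0.02, 1.6, 0.001, 0.0, 0.0], [1, -0.01, 0.02, 1.59, 0.001, 0.0, 0.0], [1, -0.02, 0.03, 1.6, 0.001, 0.0, 0.0], [1, -0.01, 0.03, 1.59, 0.001, 0.0, 0.0], [1, 0, 0, 0, 0, 0, 0]]
scene_f3 x0,y0 358 156 scale 5.0
top_f3 x0,y0 131 141 scale 5.0
```

View pics/scene_f3.png

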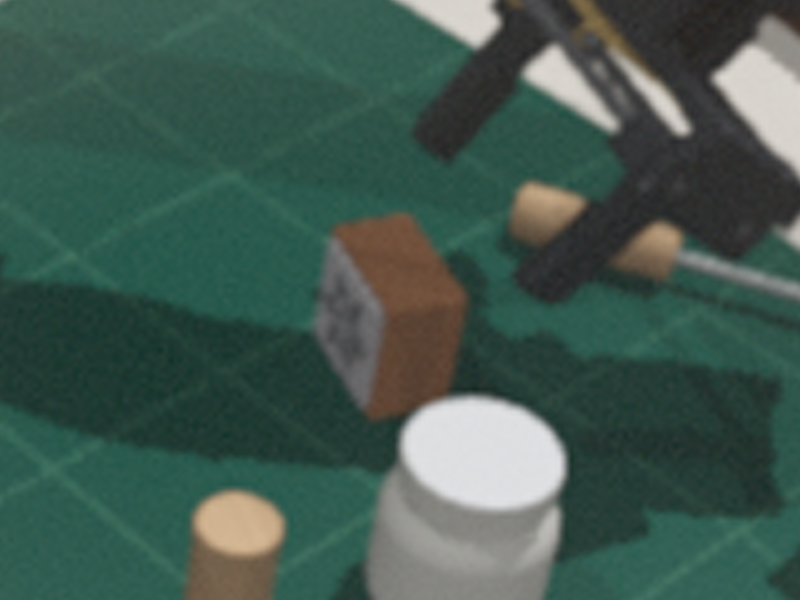

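View pics/top_f3.png

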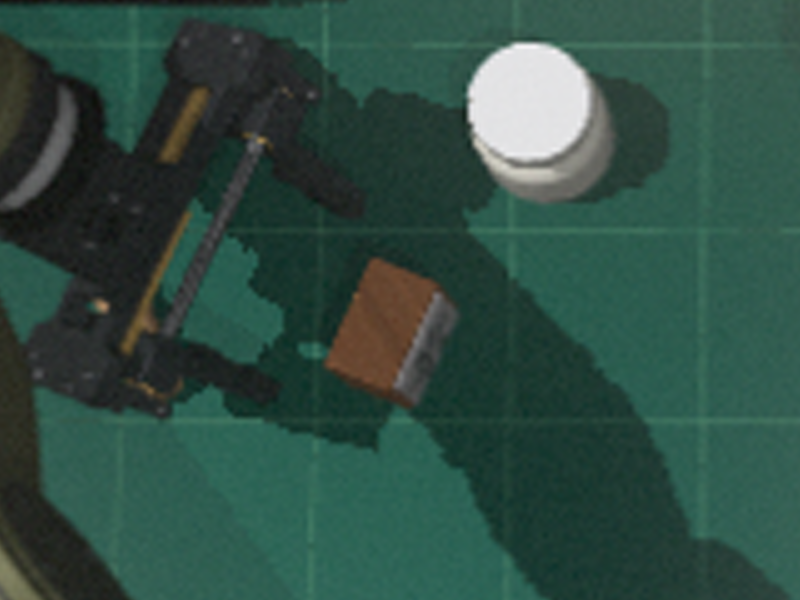

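Run:
```python
from ov import *
yaw=-.41; b=np.array([-np.sin(yaw),np.cos(yaw),0]); c=np.array([.6375,.256,.044])
rot=down(np.pi/2+yaw,-.78); gp=c+.006*b
t=tcp_for(gp,rot);print(t)
plan(t,rot,n=4)
```

```text
[0.63456531 0.24924787 0.03049264]
n 4 L 6.21 turn [ 0.    -0.096  0.001]
[[1, -0.06, 0.05, 1.55, 0.0, -0.024, 0.0], [1, -0.03, 0.05, 1.55, 0.0, -0.024, 0.0], [1, 0.01, 0.05, 1.56, 0.0, -0.024, 0.0], [1, 0.05, 0.04, 1.55, 0.0, -0.024, 0.0], [1, 0, 0, 0, 0, 0, 0]]
```

Emit:
jog_arm(
  increments=[
    [1,-0.05,0.05,1.55,0,-0.024,0],
    [1,0,0.05,1.55,0,-0.024,0],
    [1,0,0.05,1.55,0,-0.024,0],
    [1,0,0,1.5,0,-0.024,0],
    [1,0,0,0,0,0,0],
  ],
)

```text
clock: 47.3
ee_pos: [0.6345, 0.2488, 0.031]
ee_rot: [0.773, 0.507, -0.318, 0.209]
wrist_force: [0.3, -0.1, -0.9]
grip_width: 0.0881
```

Emit:
jog_arm(
  increments=[
    [0,0,0,0,0,0,0],
    [0,0,0,0,0,0,0],
    [0,0,0,0,0,0,0],
    [0,0,0,0,0,0,0],
    [0,0,0,0,0,0,0],
  ],
)

```text
clock: 47.92
ee_pos: [0.6361, 0.2502, 0.0333]
ee_rot: [0.774, 0.507, -0.316, 0.209]
wrist_force: [1.6, 0.7, 2.5]
grip_width: 0.0597
```

Run:
```python
from ov import *
s=arm.state();print(np.round(s['joint_positions'],2),np.round(s['ee_pos'],4),s['grip_width'],np.round(s['wrist_force'],1))
Q=R.from_quat(s['ee_rot']);print(np.round(Q.as_matrix(),3), 'up10',np.round(Q.inv().apply([0,0,10]),2))
p=imaging.read_camera('scene'); crop(p,'scene_f4',proj(p,[[.65,.25,.05]])[0],60,5)
```

```text
[-0.64  1.42  0.08  0.66  0.31  1.74 -1.06] [0.6361 0.2502 0.0333] 0.05972465119554773 [1.6 0.7 2.5]
[[ 0.286  0.917 -0.277]
 [ 0.653 -0.398 -0.644]
 [-0.701  0.003 -0.713]] up10 [-7.01  0.03 -7.13]
scene_f4 x0,y0 358 156 scale 5.0
```

View pics/scene_f4.png

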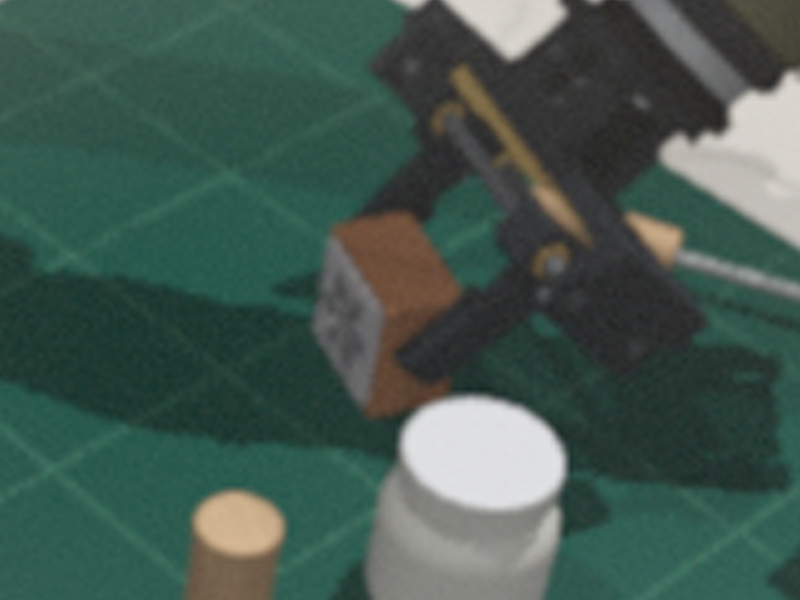

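Emit:
jog_arm(
  increments=[
    [0,-0.7,0,-0.7,0,0,0],
    [0,-1.4,0,-1.4,0,0,0],
    [0,-2.5,0,-2.5,0,0,0],
    [0,-2.5,0,-2.5,0,0,0],
    [0,0,0,0,0,0,0],
  ],
)

```text
clock: 48.6
ee_pos: [0.6371, 0.2502, 0.1377]
ee_rot: [0.775, 0.507, -0.313, 0.209]
wrist_force: [-0.2, -0.1, -2.0]
grip_width: 0.0598
```

Run:
```python
from ov import *
rot=down(np.pi/2-.015,.79)
gp=np.array([.52,.15-.0138,.0324]); t=tcp_for(gp,rot); print(t)
s=arm.state();print(s['grip_width'],np.round(s['ee_pos'],4))
plan(t+[0,0,.08],rot,grip=0,n=10)
```

```text
[0.52020244 0.14969519 0.01902694]
0.059754827120947665 [0.6371 0.2502 0.1377]
n 10 L 15.89 turn [ 0.012  1.541 -0.437]
[[0, -0.73, -0.67, 1.24, 0.001, 0.154, -0.044], [0, -0.88, -0.71, 1.12, 0.001, 0.154, -0.044], [0, -1.01, -0.75, 0.97, 0.001, 0.154, -0.044], [0, -1.11, -0.8, 0.81, 0.001, 0.154, -0.044], [0, -1.19, -0.84, 0.63, 0.001, 0.154, -0.044]]
[[0, -1.23, -0.9, 0.45, 0.001, 0.154, -0.044], [0, -1.24, -0.95, 0.26, 0.001, 0.154, -0.044], [0, -1.23, -1.01, 0.06, 0.001, 0.154, -0.044], [0, -1.18, -1.06, -0.12, 0.001, 0.154, -0.044], [0, -1.1, -1.11, -0.29, 0.001, 0.154, -0.044]]
```

Emit:
jog_arm(
  increments=[
    [0,-0.75,-0.65,1.2,0.001,0.154,-0.044],
    [0,-0.9,-0.7,1.1,0.001,0.154,-0.044],
    [0,-1,-0.75,1,0.001,0.154,-0.044],
    [0,-1.1,-0.8,0.8,0.001,0.154,-0.044],
    [0,-1.2,-0.85,0.6,0.001,0.154,-0.044],
  ],
)

```text
clock: 49.22
ee_pos: [0.5759, 0.1985, 0.1154]
ee_rot: [0.777, 0.628, -0.023, -0.034]
wrist_force: [1.0, -1.6, -2.3]
grip_width: 0.0596
```

Emit:
jog_arm(
  increments=[
    [0,-1.25,-0.9,0.45,0.001,0.154,-0.044],
    [0,-1.25,-0.95,0.25,0.001,0.154,-0.044],
    [0,-1.25,-1,0.05,0.001,0.154,-0.044],
    [0,-1.2,-1.05,-0.1,0.001,0.154,-0.044],
    [0,-1.1,-1.1,-0.3,0.001,0.154,-0.044],
  ],
)

```text
clock: 49.85
ee_pos: [0.5179, 0.1464, 0.0962]
ee_rot: [0.657, 0.648, 0.272, -0.271]
wrist_force: [-0.7, 0.1, -4.3]
grip_width: 0.0596
```

Run:
```python
from ov import *
s=arm.state();print(np.round(s['ee_pos'],4),s['grip_width'],np.round(s['joint_positions'],2))
rot=down(np.pi/2-.015,.79); plan([.5202,.1497,.022],rot,grip=0,n=4)
p=imaging.read_camera('scene')
crop(p,'scene_f5',proj(p,[[.53,.16,.09]])[0],60,5)
```

```text
[0.5179 0.1464 0.0962] 0.059638089056952615 [ 0.6   1.16 -0.95  1.98  0.19  0.3  -0.12]
n 4 L 7.43 turn [-0.004  0.002 -0.001]
[[0, -1.26, 0.06, 1.37, -0.001, 0.0, 0.0], [0, -1.25, 0.06, 1.36, -0.001, 0.0, 0.0], [0, -1.26, 0.06, 1.37, -0.001, 0.0, 0.0], [0, -1.26, 0.06, 1.37, -0.001, 0.0, 0.0], [0, 0, 0, 0, 0, 0, 0]]
scene_f5 x0,y0 289 129 scale 5.0
```

View pics/scene_f5.png

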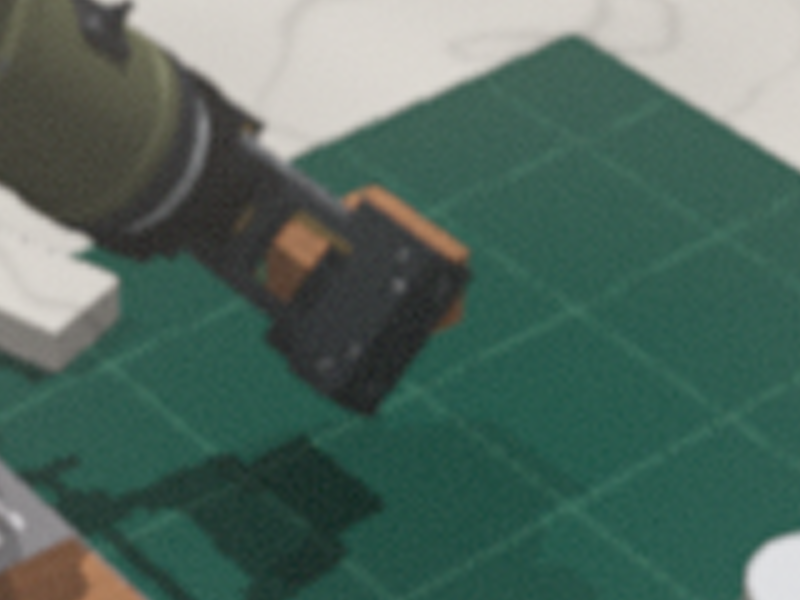

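Emit:
jog_arm(
  increments=[
    [0,-1.7,0.1,1.8,0,0,0],
    [0,-1.6,0.1,1.8,0,0,0],
    [0,-1.0,0,1.2,0,0,0],
    [0,-0.6,0,0.6,0,0,0],
    [0,0,0,0,0,0,0],
  ],
)

```text
clock: 50.52
ee_pos: [0.5199, 0.1517, 0.0233]
ee_rot: [0.658, 0.649, 0.27, -0.271]
wrist_force: [0.2, -0.3, -1.5]
grip_width: 0.0598
```

Emit:
jog_arm(
  increments=[
    [0,-0.1,0,0.1,0,0,0],
    [0,-0.1,0,0.1,0,0,0],
    [0,0,0,0,0,0,0],
    [0,0,0,0,0,0,0],
    [0,0,0,0,0,0,0],
  ],
)

```text
clock: 51.15
ee_pos: [0.5201, 0.1515, 0.0208]
ee_rot: [0.658, 0.648, 0.271, -0.271]
wrist_force: [0.0, -0.1, -1.5]
grip_width: 0.0598
```

Emit:
jog_arm(
  increments=[
    [0,-0.08,0,0.08,0,0,0],
    [0,-0.08,0,0.08,0,0,0],
    [0,-0.06,0,0.06,0,0,0],
    [0,0,0,0,0,0,0],
    [0,0,0,0,0,0,0],
  ],
)

```text
clock: 51.78
ee_pos: [0.5202, 0.1519, 0.0188]
ee_rot: [0.658, 0.649, 0.271, -0.271]
wrist_force: [-0.7, -4.2, 7.0]
grip_width: 0.0595
```

Emit:
jog_arm(
  increments=[
    [1,0,0,0,0,0,0],
    [1,0,0,0,0,0,0],
    [1,0,0,0,0,0,0],
    [1,0,0,-1,0,0,0],
    [1,-0.5,0,-3,0,0,0],
  ],
)

```text
clock: 52.4
ee_pos: [0.519, 0.1204, 0.0428]
ee_rot: [0.657, 0.649, 0.27, -0.272]
wrist_force: [0.7, 0.1, 0.8]
grip_width: 0.088
```

Emit:
jog_arm(
  increments=[
    [1,-1,0,-4,0,0,0],
    [1,-2,0,-3,0,-0.1,0],
    [1,0,0,-2,0,-0.16,0],
    [1,2,0,-1,0,-0.16,0],
    [1,2,0,-1,0,-0.16,0],
  ],
)

```text
clock: 53.02
ee_pos: [0.5202, 0.063, 0.1231]
ee_rot: [0.709, 0.698, 0.071, -0.072]
wrist_force: [0.6, 0.5, -1.1]
grip_width: 0.0884
```

Run:
```python
from edge import *
s=arm.state();print(np.round(s['ee_pos'],4))
for c in ('top','scene'):
    p=imaging.read_camera(c); im=p['image']; D=planar(.52,.151,-.015)
    crop(p,c+'_f6',proj(p,[[.53,.15,.05]])[0],60,5,box(D,(-.03,-.03,0),(.03,.03,.04)))
    e=lambda A,B,n,z: edge(p,im,D((*A,0))[:2],D((*B,0))[:2],(D((*n,0))-D((0,0,0)))[:2],z)
    print(c,'die +y',np.round(e((-.03,.03),(.03,.03),(0,1),.043),4),'-y',np.round(e((-.03,-.03),(.03,-.03),(0,1),.043),4),
      '+x',np.round(e((.03,-.03),(.03,.03),(1,0),.043),4),'-x',np.round(e((-.03,-.03),(-.03,.03),(1,0),.043),4))
    J=planar(.558,-.043,-.015)
    e=lambda A,B,n,z: edge(p,im,J((*A,0))[:2],J((*B,0))[:2],(J((*n,0))-J((0,0,0)))[:2],z)
    print('jig',e((.08,.05),(.15,.05),(0,1),.023))
plan([.52,.1515,.08],down(np.pi/2-.015,0),n=4)
```

```text
[0.5202 0.063  0.1231]
top_f6 x0,y0 170 189 scale 5.0
top die +y [0.0026 0.0005] -y [0.0026 0.0005] +x [-0.0022  0.0002] -x [-0.      0.0003]
jig (np.float64(0.0013121900359003), np.float64(0.00034304418965186147))
scene_f6 x0,y0 285 146 scale 5.0
scene die +y [0.0026 0.0002] -y [0.0016 0.0003] +x [0.0012 0.0003] -x [0.0022 0.0022]
jig (np.float64(0.0011673296220063452), np.float64(0.0002237090564063403))
n 4 L 8.81 turn [ 0.002 -0.208  0.023]
[[1, 1.59, -0.01, 1.52, 0.001, -0.052, 0.006], [1, 1.67, -0.02, 1.43, 0.001, -0.052, 0.006], [1, 1.75, -0.03, 1.34, 0.001, -0.052, 0.006], [1, 1.81, -0.04, 1.26, 0.001, -0.052, 0.006], [1, 0, 0, 0, 0, 0, 0]]
```

View pics/scene_f6.png

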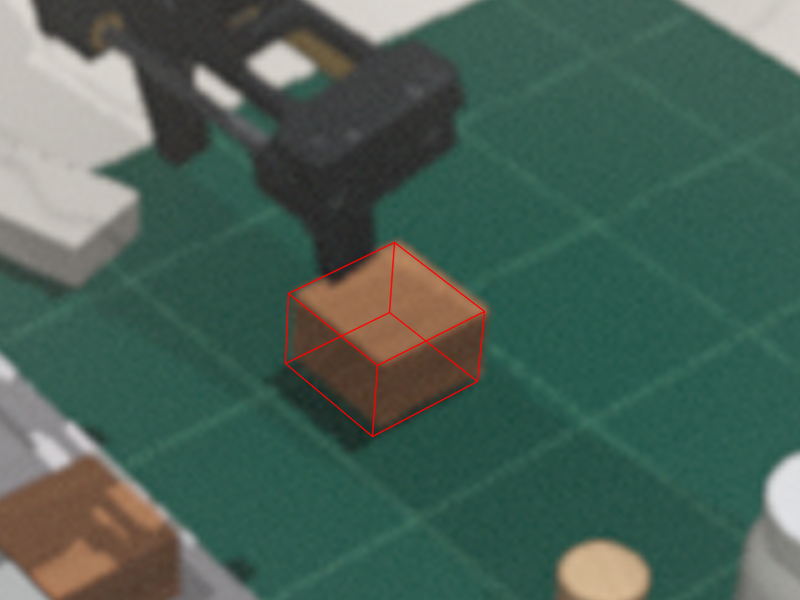

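Emit:
jog_arm(
  increments=[
    [1,1.6,0,1.5,0,-0.052,0.005],
    [1,1.7,0,1.4,0,-0.052,0.005],
    [1,1.75,0,1.35,0,-0.052,0.005],
    [1,1.9,-0.1,1.25,0,-0.052,0.005],
    [1,0,0,0,0,0,0],
  ],
)

```text
clock: 53.75
ee_pos: [0.5187, 0.1434, 0.0748]
ee_rot: [0.716, 0.698, -0.003, -0.003]
wrist_force: [0.1, 0.1, 0.9]
grip_width: 0.0884
```

Run:
```python
from edge import *
plan([.52,.1525,.022],down(np.pi/2-.015,0))
p=imaging.read_camera('scene'); crop(p,'scene_f7',proj(p,[[.53,.15,.05]])[0],60,5)
```

```text
n 1 L 5.36 turn [-0.009  0.    -0.011]
[[1, 0.92, 0.16, 5.28, -0.009, 0.0, -0.011], [1, 0, 0, 0, 0, 0, 0], [1, 0, 0, 0, 0, 0, 0], [1, 0, 0, 0, 0, 0, 0], [1, 0, 0, 0, 0, 0, 0]]
scene_f7 x0,y0 285 146 scale 5.0
```

View pics/scene_f7.png

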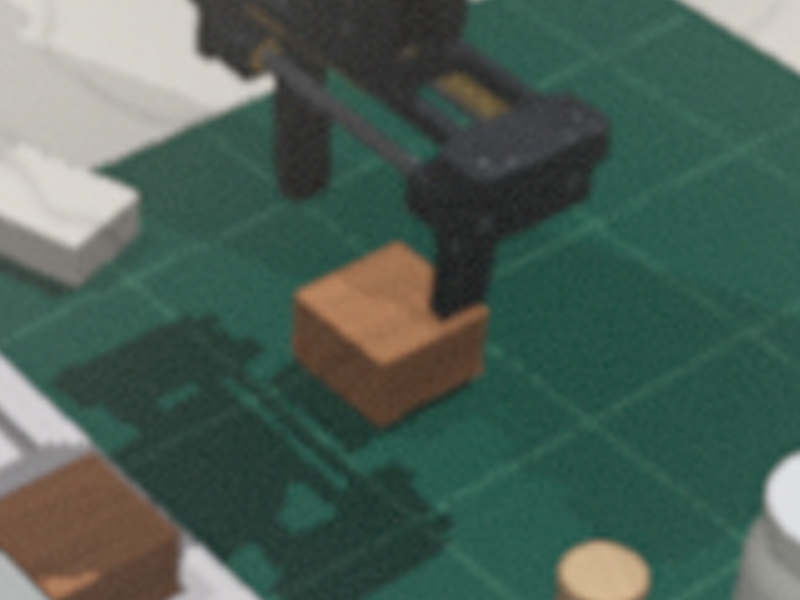

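Emit:
jog_arm(
  increments=[
    [1,0.5,0.1,1,-0.009,0,-0.009],
    [1,0.3,0,2,0,0,0],
    [1,0,0,2,0,0,0],
    [1,0,0,0,0,0,0],
    [1,0,0,0,0,0,0],
  ],
)

```text
clock: 54.42
ee_pos: [0.5213, 0.1467, 0.0258]
ee_rot: [0.716, 0.698, -0.0, 0.002]
wrist_force: [0.5, 0.5, -0.2]
grip_width: 0.0879
```

Emit:
jog_arm(
  increments=[
    [0,0,0,0,0,0,0],
    [0,0,0,0,0,0,0],
    [0,0,0,0,0,0,0],
    [0,0,0,0,0,0,0],
    [0,0,0,0,0,0,0],
  ],
)

```text
clock: 55.05
ee_pos: [0.521, 0.1476, 0.0257]
ee_rot: [0.715, 0.699, -0.0, 0.002]
wrist_force: [-0.7, -0.6, 5.6]
grip_width: 0.0596
```

Emit:
jog_arm(
  increments=[
    [0,0,0,-1,0,0,0],
    [0,0,0,-2.5,0,0,0],
    [0,0,0,-3.5,0,0,0],
    [0,0,0,-2.5,0,0,0],
    [0,0,0,0,0,0,0],
  ],
)

```text
clock: 55.68
ee_pos: [0.522, 0.1482, 0.1221]
ee_rot: [0.715, 0.699, 0.001, 0.002]
wrist_force: [-0.2, -0.4, -2.4]
grip_width: 0.0598
```

Run:
```python
from ov import *
print(arm.state()['grip_width'])
plan([.4525,-.0452,.115],down(np.pi/2-.018,0),grip=0)
```

```text
0.0598380905753651
n 4 L 20.56 turn [ 0.005  0.001 -0.006]
[[0, -4.87, -1.62, 0.17, 0.001, 0.0, -0.001], [0, -4.88, -1.63, 0.18, 0.001, 0.0, -0.001], [0, -4.87, -1.63, 0.18, 0.001, 0.0, -0.001], [0, -4.87, -1.64, 0.17, 0.001, 0.0, -0.001], [0, 0, 0, 0, 0, 0, 0]]
```

Emit:
jog_arm(
  increments=[
    [0,-4.85,-1.6,0.2,0.001,0,-0.001],
    [0,-4.85,-1.6,0.2,0.001,0,-0.001],
    [0,-4.85,-1.65,0.2,0.001,0,-0.001],
    [0,-4.85,-1.65,0.2,0.001,0,-0.002],
    [0,0,0,0,0,0,0],
  ],
)

```text
clock: 56.3
ee_pos: [0.4482, -0.0495, 0.1117]
ee_rot: [0.716, 0.698, -0.005, -0.001]
wrist_force: [0.5, 0.8, -1.2]
grip_width: 0.0599
```

Emit:
jog_arm(
  increments=[
    [0,0,0,2,0,0,0],
    [0,0,0,2,0,0,0],
    [0,0,0,1,0,0,0],
    [0,0,0,0,0,0,0],
    [0,0,0,0,0,0,0],
  ],
)

```text
clock: 56.92
ee_pos: [0.4518, -0.0445, 0.0632]
ee_rot: [0.713, 0.701, -0.002, 0.0]
wrist_force: [0.2, 0.2, -1.8]
grip_width: 0.0597
```

Run:
```python
from ov import *
print(arm.state()['grip_width']);plan([.4525,-.0452,.0465],down(np.pi/2-.018,0),grip=0)
p=imaging.read_camera('scene')
crop(p,'scene_f8',proj(p,[[.46,-.03,.05]])[0],60,5)
```

```text
0.05968553364667446
n 1 L 1.67 turn [-0.002  0.002  0.   ]
[[0, -0.06, 0.08, 1.67, -0.002, 0.002, 0.0], [0, 0, 0, 0, 0, 0, 0], [0, 0, 0, 0, 0, 0, 0], [0, 0, 0, 0, 0, 0, 0], [0, 0, 0, 0, 0, 0, 0]]
scene_f8 x0,y0 196 162 scale 5.0
```

View pics/scene_f8.png

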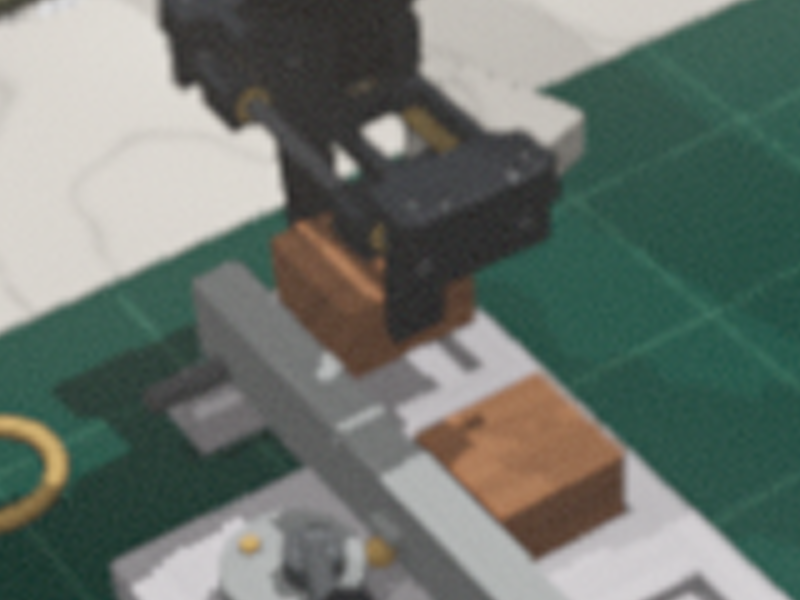

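Emit:
jog_arm(
  increments=[
    [0,0,0.08,0.7,-0.003,0,0],
    [0,0,0,0.5,0,0,0],
    [0,0,0,0.2,0,0,0],
    [0,0,0,0.2,0,0,0],
    [0,0,0,0,0,0,0],
  ],
)

```text
clock: 57.6
ee_pos: [0.4522, -0.0449, 0.0468]
ee_rot: [0.713, 0.701, -0.001, 0.001]
wrist_force: [-0.1, -0.4, -1.5]
grip_width: 0.0597
```

Emit:
jog_arm(
  increments=[
    [0,0,0,0.2,0,0,0],
    [0,0,0,0.15,0,0,0],
    [0,0,0,0.15,0,0,0],
    [0,0,0,0,0,0,0],
    [0,0,0,0,0,0,0],
  ],
)

```text
clock: 58.22
ee_pos: [0.4523, -0.0449, 0.0419]
ee_rot: [0.713, 0.701, -0.001, 0.001]
wrist_force: [0.5, -0.4, -2.4]
grip_width: 0.0598
```

Emit:
jog_arm(
  increments=[
    [0,0,0,0.2,0,0,0],
    [0,0,0,0.15,0,0,0],
    [0,0,0,0.15,0,0,0],
    [0,0,0,0.1,0,0,0],
    [0,0,0,0,0,0,0],
  ],
)

```text
clock: 58.85
ee_pos: [0.4523, -0.0449, 0.0358]
ee_rot: [0.713, 0.701, -0.001, 0.001]
wrist_force: [-0.5, -0.4, -1.5]
grip_width: 0.0593
```

Emit:
jog_arm(
  increments=[
    [0,0,0,0.07,0,0,0],
    [0,0,0,0.05,0,0,0],
    [0,0,0,0,0,0,0],
    [0,0,0,0,0,0,0],
    [0,0,0,0,0,0,0],
  ],
)

```text
clock: 59.48
ee_pos: [0.4523, -0.045, 0.0357]
ee_rot: [0.713, 0.701, -0.001, 0.002]
wrist_force: [-0.4, 0.4, 11.3]
grip_width: 0.0596
```

Seated at the predicted height. Release and check.

Emit:
jog_arm(
  increments=[
    [1,0,0,0,0,0,0],
    [1,0,0,0,0,0,0],
    [1,0,0,0,0,0,0],
    [1,0,0,-3,0,0,0],
    [1,0,0,-5,0,0,0],
  ],
)

```text
clock: 60.1
ee_pos: [0.4513, -0.0446, 0.1145]
ee_rot: [0.713, 0.701, -0.002, 0.0]
wrist_force: [0.8, -0.1, -0.3]
grip_width: 0.0882
```

Emit:
jog_arm(
  increments=[
    [1,-3,2,-4,0,0,0],
    [1,-4,3,-2,0,0,0],
    [1,-4,3,0,0,0,0],
    [1,-3,3,0,0,0,0],
    [1,0,0,0,0,0,0],
  ],
)

```text
clock: 60.72
ee_pos: [0.5608, -0.19, 0.1746]
ee_rot: [0.715, 0.699, -0.001, 0.002]
wrist_force: [-1.3, -0.2, -0.3]
grip_width: 0.088
```

Run:
```python
from ov import *
J=planar(.5575,-.0413,-.018)
for c in ('scene','top'):
    p=imaging.read_camera(c)
    crop(p,c+'_g1',proj(p,[[.55,-.07,.03]])[0],75,4)
    print([(round(d['p'],2),np.round(d['position'],3).tolist()) for d in imaging.pinpoint(p,'die')])
    print([(round(d['p'],2),np.round(d['position'],3).tolist()) for d in imaging.pinpoint(p,'lever_post')])
s=arm.state();print(s['ee_pos'])
A=J((0,-.094,0));q=0;a=-.35-q-.018;print('post',A[:2]+.08*np.array([np.cos(a),np.sin(a)]))
```

```text
scene_g1 x0,y0 186 187 scale 4.0
[(0.98, [0.457, -0.038, 0.033]), (0.73, [0.556, -0.043, 0.033]), (0.42, [0.488, -0.38, 0.003])]
[(0.81, [0.63, -0.165, 0.084]), (0.3, [0.354, 0.086, 0.005])]
top_g1 x0,y0 238 167 scale 4.0
[(0.81, [0.453, -0.042, 0.028]), (0.66, [0.56, -0.041, 0.032])]
[(0.74, [0.634, -0.171, 0.091])]
[ 0.55897406 -0.1851791   0.17513517]
post [ 0.63045199 -0.16406478]
```

View pics/scene_g1.png

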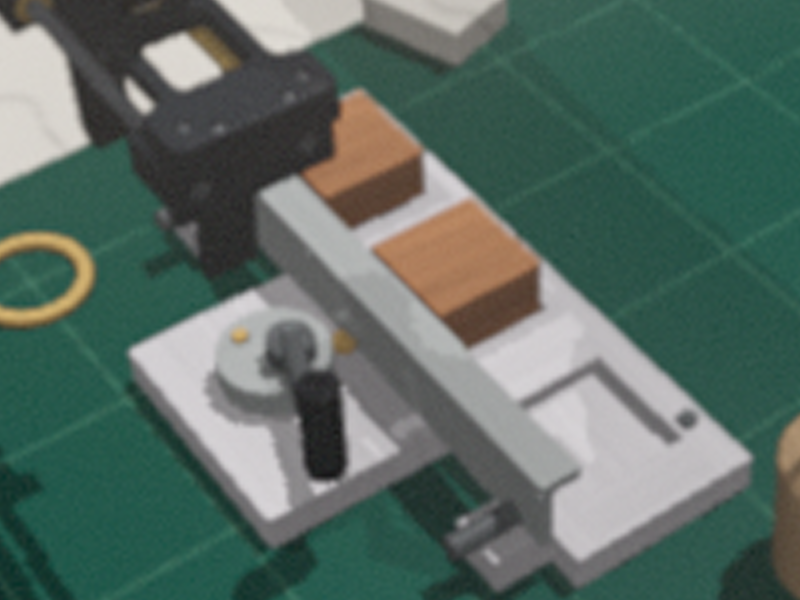

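View pics/top_g1.png

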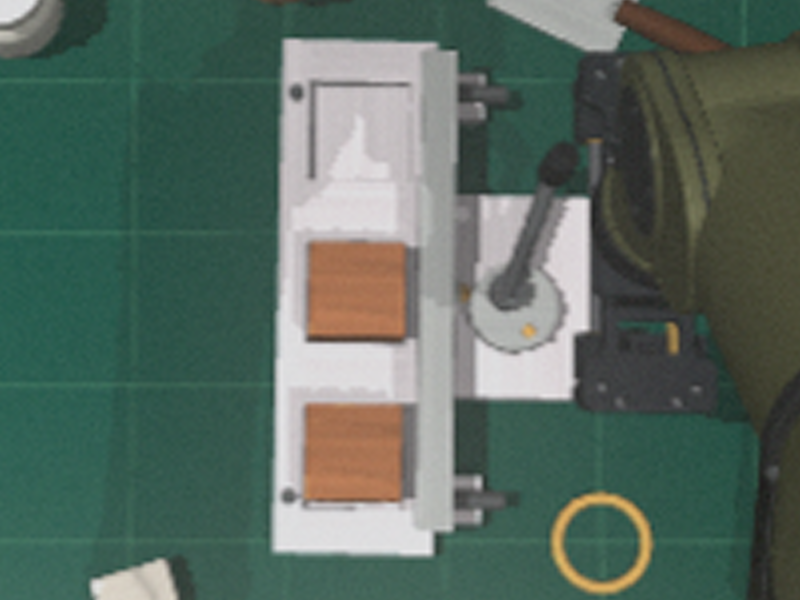

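Run:
```python
from ov import *
plan([.6305,-.164,.14],down(np.pi/2-.018,0),n=2)
A=np.array([.5558,-.1353]);prev=None;Q=down(np.pi/2-.018)
for q in np.linspace(0,2.09,21):
    a=-.368-q;t=A+.08*np.array([np.cos(a),np.sin(a)])
    if prev is not None: print(round(q,2),np.round(Q.inv().apply([*(t-prev),0])*100,2)[:2],np.round(t,4))
    prev=t
```

```text
n 2 L 8.25 turn [-0.001  0.002  0.002]
[[1, 1.12, 3.56, 1.75, 0.0, 0.001, 0.001], [1, 1.12, 3.56, 1.76, 0.0, 0.001, 0.001], [1, 0, 0, 0, 0, 0, 0], [1, 0, 0, 0, 0, 0, 0], [1, 0, 0, 0, 0, 0, 0]]
0.1 [-0.77 -0.33] [ 0.627  -0.1717]
0.21 [-0.73 -0.41] [ 0.6228 -0.1789]
0.31 [-0.68 -0.48] [ 0.6179 -0.1857]
0.42 [-0.63 -0.55] [ 0.6123 -0.1919]
0.52 [-0.57 -0.61] [ 0.6061 -0.1975]
0.63 [-0.5  -0.67] [ 0.5994 -0.2024]
0.73 [-0.43 -0.72] [ 0.5921 -0.2066]
0.84 [-0.35 -0.76] [ 0.5845 -0.21  ]
0.94 [-0.27 -0.79] [ 0.5765 -0.2126]
1.04 [-0.19 -0.81] [ 0.5684 -0.2143]
1.15 [-0.1  -0.83] [ 0.5601 -0.2152]
1.25 [-0.02 -0.84] [ 0.5517 -0.2152]
1.36 [ 0.07 -0.83] [ 0.5434 -0.2143]
1.46 [ 0.16 -0.82] [ 0.5352 -0.2126]
1.57 [ 0.24 -0.8 ] [ 0.5273 -0.21  ]
1.67 [ 0.32 -0.77] [ 0.5196 -0.2067]
1.78 [ 0.4  -0.73] [ 0.5124 -0.2025]
1.88 [ 0.48 -0.69] [ 0.5056 -0.1976]
1.99 [ 0.55 -0.63] [ 0.4994 -0.192 ]
2.09 [ 0.61 -0.57] [ 0.4938 -0.1858]
```

Emit:
jog_arm(
  increments=[
    [1,1.1,3.55,1.75,0,0,0],
    [1,1.1,3.55,1.75,0,0,0],
    [1,0,0,0,0,0,0],
    [1,0,0,0,0,0,0],
    [1,0,0,0,0,0,0],
  ],
)

```text
clock: 61.65
ee_pos: [0.6302, -0.1667, 0.1408]
ee_rot: [0.714, 0.7, -0.001, 0.001]
wrist_force: [0.5, -0.2, -0.2]
grip_width: 0.088
```

Run:
```python
from ov import *
plan([.6305,-.164,.0725],down(np.pi/2-.018,0),n=3)
p=imaging.read_camera('scene'); crop(p,'scene_g2',proj(p,[[.6,-.12,.05]])[0],60,5)
```

```text
n 3 L 6.84 turn [ 0.     0.004 -0.001]
[[1, 0.1, 0.01, 2.28, 0.0, 0.001, 0.0], [1, 0.09, 0.01, 2.27, 0.0, 0.001, 0.0], [1, 0.1, 0.01, 2.28, 0.0, 0.001, 0.0], [1, 0, 0, 0, 0, 0, 0], [1, 0, 0, 0, 0, 0, 0]]
scene_g2 x0,y0 199 222 scale 5.0
```

View pics/scene_g2.png

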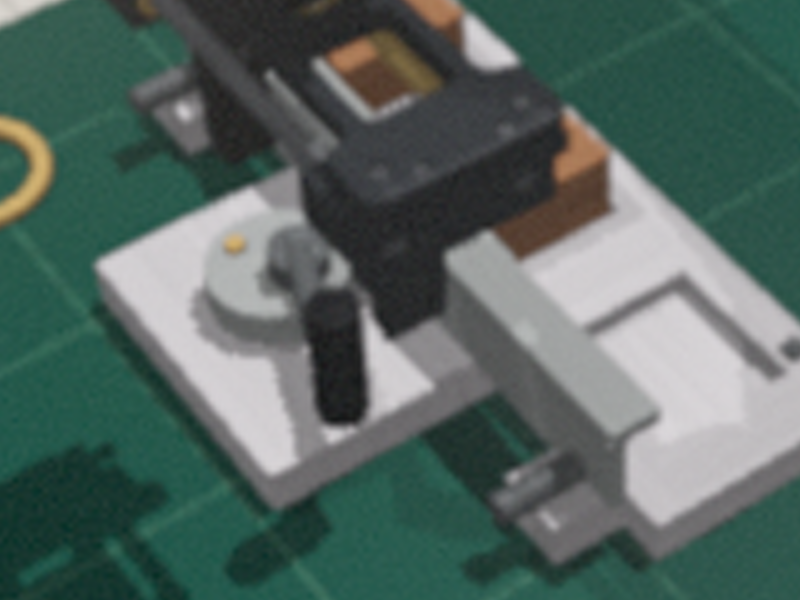

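Emit:
jog_arm(
  increments=[
    [1,0.1,0,2.3,0,0,0],
    [1,0.1,0,2.3,0,0,0],
    [1,0.1,0,2.2,0,0,0],
    [0,0,0,0,0,0,0],
    [0,0,0,0,0,0,0],
  ],
)

```text
clock: 62.32
ee_pos: [0.6316, -0.1635, 0.0732]
ee_rot: [0.714, 0.701, -0.0, 0.002]
wrist_force: [-0.0, 1.0, 1.1]
grip_width: 0.0702
```

Emit:
jog_arm(
  increments=[
    [0,0,0,0,0,0,0],
    [0,0,0,0,0,0,0],
    [0,0,0,0,0,0,0],
    [0,0,0,0,0,0,0],
    [0,0,0,0,0,0,0],
  ],
)

```text
clock: 62.95
ee_pos: [0.6311, -0.1631, 0.0721]
ee_rot: [0.713, 0.701, -0.001, 0.001]
wrist_force: [-1.9, 0.9, 0.3]
grip_width: 0.02
```

Emit:
jog_arm(
  increments=[
    [0,0,0,0,0,0,0],
    [0,0,0,0,0,0,0],
    [0,0,0,0,0,0,0],
    [0,0,0,0,0,0,0],
    [0,0,0,0,0,0,0],
  ],
)

```text
clock: 63.58
ee_pos: [0.6308, -0.1631, 0.0721]
ee_rot: [0.714, 0.701, -0.001, 0.001]
wrist_force: [-1.8, 0.1, 2.0]
grip_width: 0.0191
```

Gripped on the post; follow the arc.

Emit:
jog_arm(
  increments=[
    [0,-0.78,-0.33,0,0,0,0],
    [0,-0.73,-0.41,0,0,0,0],
    [0,-0.68,-0.48,0,0,0,0],
    [0,-0.63,-0.55,0,0,0,0],
    [0,-0.57,-0.61,0,0,0,0],
  ],
)

```text
clock: 64.2
ee_pos: [0.6116, -0.1957, 0.0723]
ee_rot: [0.714, 0.701, 0.004, 0.004]
wrist_force: [8.8, 0.1, -10.1]
grip_width: 0.0187
```

Emit:
jog_arm(
  increments=[
    [0,-0.5,-0.67,0,0,0,0],
    [0,-0.43,-0.72,0,0,0,0],
    [0,-0.35,-0.76,0,0,0,0],
    [0,-0.27,-0.79,0,0,0,0],
    [0,-0.19,-0.81,0,0,0,0],
  ],
)

```text
clock: 64.82
ee_pos: [0.5748, -0.2206, 0.0724]
ee_rot: [0.715, 0.699, 0.001, 0.009]
wrist_force: [12.5, -13.4, -13.1]
grip_width: 0.0191
```

Emit:
jog_arm(
  increments=[
    [0,-0.1,-0.83,0,0,0,0],
    [0,-0.02,-0.84,0,0,0,0],
    [0,0.07,-0.83,0,0,0,0],
    [0,0.16,-0.82,0,0,0,0],
    [0,0.24,-0.8,0,0,0,0],
  ],
)

```text
clock: 65.45
ee_pos: [0.531, -0.215, 0.0724]
ee_rot: [0.716, 0.699, -0.0, 0.006]
wrist_force: [6.0, -9.5, -7.5]
grip_width: 0.0191
```

Run:
```python
from ov import *
s=arm.state();print(np.round(s['ee_pos'],4),np.round(s['wrist_force'],1),s['grip_width'])
d=np.array(s['ee_pos'][:2])-[.5558,-.1353];print(np.hypot(*d),-.368-np.arctan2(d[1],d[0]))
p=imaging.read_camera('scene'); crop(p,'scene_g3',proj(p,[[.55,-.12,.05]])[0],60,5)
```

```text
[ 0.531  -0.215   0.0724] [ 6.  -9.5 -7.5] 0.019107551440429367
0.08348355257531584 1.50433854013543
scene_g3 x0,y0 184 206 scale 5.0
```

View pics/scene_g3.png

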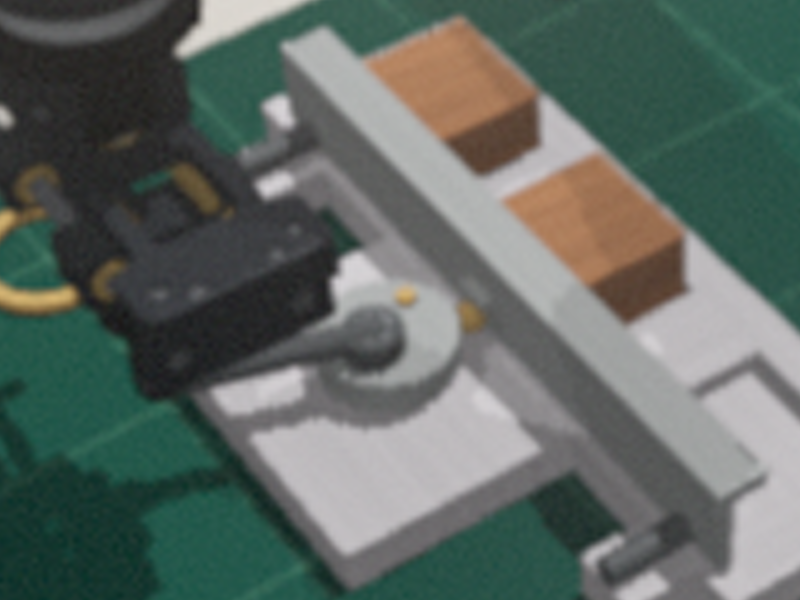

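Emit:
jog_arm(
  increments=[
    [0,0.32,-0.77,0,0,0,0],
    [0,0.4,-0.73,0,0,0,0],
    [0,0.48,-0.69,0,0,0,0],
    [0,0.55,-0.63,0,0,0,0],
    [0,0,0,0,0,0,0],
  ],
)

```text
clock: 66.12
ee_pos: [0.5019, -0.1936, 0.0722]
ee_rot: [0.715, 0.7, -0.0, 0.004]
wrist_force: [2.6, -4.2, -3.9]
grip_width: 0.0191
```

Emit:
jog_arm(
  increments=[
    [0,0.3,-0.28,0,0,0,0],
    [0,0.3,-0.28,0,0,0,0],
    [0,0,0,0,0,0,0],
    [0,0,0,0,0,0,0],
    [0,0,0,0,0,0,0],
  ],
)

```text
clock: 66.75
ee_pos: [0.4968, -0.1876, 0.0722]
ee_rot: [0.715, 0.699, 0.0, 0.004]
wrist_force: [2.7, -4.3, -5.2]
grip_width: 0.0187
```

Run:
```python
from ov import *
s=arm.state();print(np.round(s['ee_pos'],4),np.round(s['wrist_force'],1),s['grip_width'])
d=np.array(s['ee_pos'][:2])-[.5558,-.1353];print(np.hypot(*d),-.368-np.arctan2(d[1],d[0]), 'q from x',-.368+np.arccos(d[0]/.08))
for c in('scene','top'):
    p=imaging.read_camera(c); crop(p,c+'_g4',proj(p,[[.55,-.12,.05]])[0],45,6)
```

```text
[ 0.4968 -0.1876  0.0722] [ 2.7 -4.3 -5.2] 0.018706768572006944
0.07885862054494977 2.0479620492219826 q from x 2.032021210261724
scene_g4 x0,y0 204 221 scale 6.0
top_g4 x0,y0 298 196 scale 6.0
```

View pics/scene_g4.png

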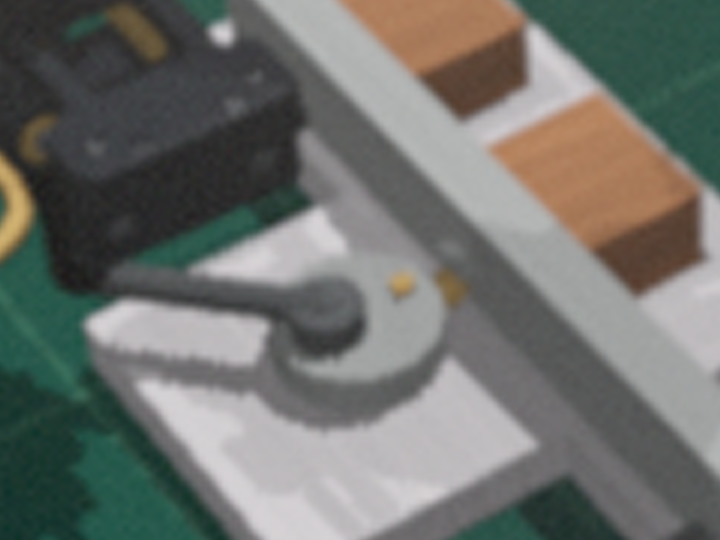

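View pics/top_g4.png

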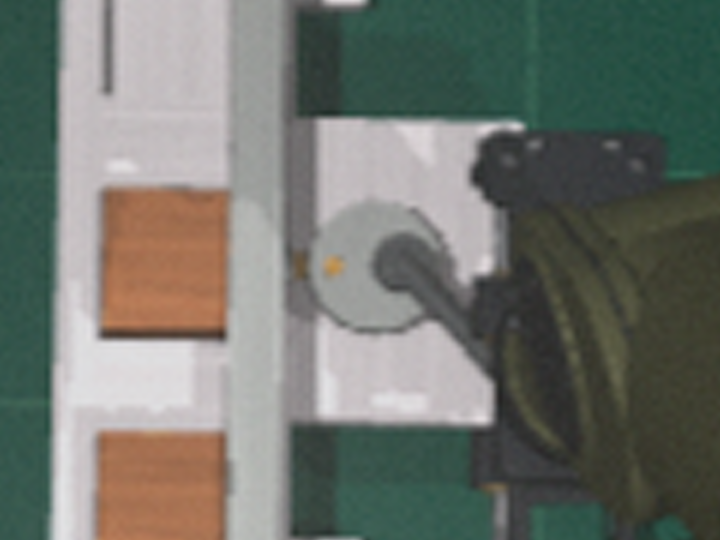

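Emit:
jog_arm(
  increments=[
    [0,0.14,-0.12,0,0,0,0],
    [0,0.14,-0.12,0,0,0,0],
    [0,0,0,0,0,0,0],
    [0,0,0,0,0,0,0],
    [0,0,0,0,0,0,0],
  ],
)

```text
clock: 67.47
ee_pos: [0.4949, -0.1852, 0.0722]
ee_rot: [0.715, 0.699, 0.0, 0.004]
wrist_force: [4.3, -5.5, -7.0]
grip_width: 0.0195
```

Run:
```python
from ov import *
s=arm.state();print(np.round(s['ee_pos'],4),np.round(s['wrist_force'],1),s['grip_width'])
d=np.array(s['ee_pos'][:2])-[.5558,-.1353];print(np.hypot(*d),-.368-np.arctan2(d[1],d[0]), 'q from x',-.368+np.arccos(d[0]/.08))
J=planar(.5575,-.0413,-.018)
p=imaging.read_camera('top')
u=np.array([334,266])/6+[298,196]
for z in(.045,.048,.052):
    w=ray(p,u,z); a=w-J((0,-.094,0))[:2]; print('prev stud',w,np.hypot(*a),'angle dev from jig +y', np.arctan2(a[1],a[0])-(np.pi/2-.018))
```

```text
[ 0.4949 -0.1852  0.0722] [ 4.3 -5.5 -7. ] 0.019452683502365942
0.0787036931749142 2.087427452982175 q from x 2.067872585238805
prev stud [ 0.55347936 -0.1080733 ] 0.02731093744334177 angle dev from jig +y 0.10337084907299565
prev stud [ 0.5531082  -0.10781081] 0.027606302515621718 angle dev from jig +y 0.11595639780478173
prev stud [ 0.55261331 -0.10746083] 0.028006756338752884 angle dev from jig +y 0.13232051588363758
```

```bash
cat > stud.py <<'E'
from ov import *
def stud(tag):
  for c,(jx,jy,jw) in {'top':(.5567,-.0415,-.018),'scene':(.5575,-.0409,-.019)}.items():
    p=imaging.read_camera(c); J=planar(jx,jy,jw); im=p['image']
    hsv=cv2.cvtColor(im,cv2.COLOR_BGR2HSV).astype(int)
    m=(abs(hsv[...,0]-20)<8)&(hsv[...,1]>80)&(hsv[...,2]>90)
    c0=proj(p,[J((0,-.067,.045))])[0]
    yy,xx=np.mgrid[:480,:640]; m&=(np.hypot(xx-c0[0],yy-c0[1])<9)
    n,l,st,ce=cv2.connectedComponentsWithStats(m.astype(np.uint8))
    w=np.where(m,hsv[...,1]-60,0)
    for i in range(1,n):
        mm=cv2.dilate((l==i).astype(np.uint8),np.ones((3,3)))>0
        ww=np.clip(hsv[...,1]-50,0,None)*mm
        u=np.array([(xx*ww).sum(),(yy*ww).sum()])/ww.sum()
        for z in (.046,.05):
            q=ray(p,u,z); a=q-J((0,-.094,0))[:2]
            print(c,i,st[i][4],np.round(u,1),z,np.round(q,4),'r',round(np.hypot(*a),4),'dev',round(np.arctan2(a[1],a[0])-(np.pi/2+jw),3))
    crop(p,c+'_'+tag,proj(p,[J((0,-.08,.04))])[0],30,10)
E
python3 -c "
from stud import *
stud('s1')"
```

```text
top 1 3 [347.9 240.2] 0.046 [ 0.5536 -0.0935] r 0.0421 dev 0.052
top 1 3 [347.9 240.2] 0.05 [ 0.5531 -0.0931] r 0.0424 dev 0.064
top 2 6 [353.6 240. ] 0.046 [ 0.5541 -0.1078] r 0.0277 dev 0.05
top 2 6 [353.6 240. ] 0.05 [ 0.5536 -0.1074] r 0.0281 dev 0.067
top_s1 x0,y0 318 209 scale 10.0
scene 1 10 [279.2 268.7] 0.046 [ 0.568  -0.0982] r 0.0387 dev -0.303
scene 1 10 [279.2 268.7] 0.05 [ 0.5713 -0.1002] r 0.038 dev -0.403
scene 2 7 [271.2 268.7] 0.046 [ 0.5587 -0.11  ] r 0.0251 dev -0.102
scene 2 7 [271.2 268.7] 0.05 [ 0.5621 -0.112 ] r 0.0238 dev -0.254
scene_s1 x0,y0 225 241 scale 10.0
```

View pics/top_s1.png

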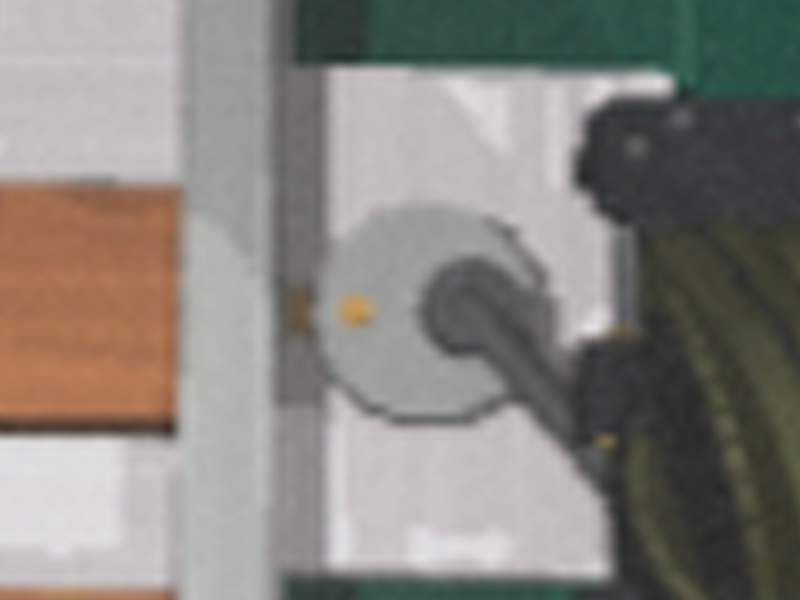

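View pics/scene_s1.png

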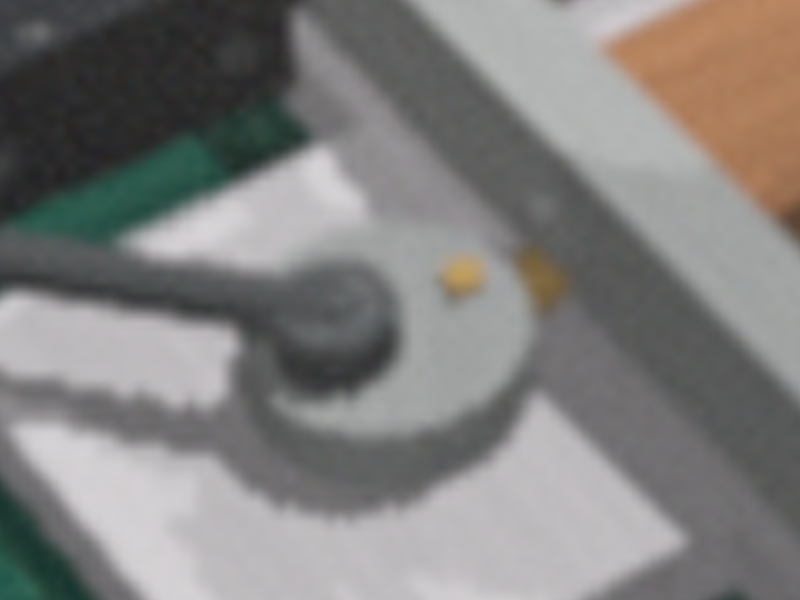

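Emit:
jog_arm(
  increments=[
    [0,0.06,-0.06,0,0,0,0],
    [0,0,0,0,0,0,0],
    [0,0,0,0,0,0,0],
    [0,0,0,0,0,0,0],
    [0,0,0,0,0,0,0],
  ],
)

```text
clock: 68.25
ee_pos: [0.4944, -0.1844, 0.0722]
ee_rot: [0.715, 0.699, 0.0, 0.004]
wrist_force: [4.6, -5.2, -6.3]
grip_width: 0.0189
```

```bash
python3 -c "
from stud import *
s=arm.state();print(np.round(s['ee_pos'],4),np.round(s['wrist_force'],1),s['grip_width'])
d=np.array(s['ee_pos'][:2])-[.5558,-.1353];print(np.hypot(*d),-.368-np.arctan2(d[1],d[0]), 'q from x',-.368+np.arccos(d[0]/.08))
stud('s2')"
```

```text
[ 0.4944 -0.1844  0.0722] [ 4.6 -5.2 -6.3] 0.018923884483527793
0.07860012819917106 2.0986203498606577 q from x 2.0770467881260837
top 1 3 [347.9 240.2] 0.046 [ 0.5536 -0.0935] r 0.042 dev 0.051
top 1 3 [347.9 240.2] 0.05 [ 0.5531 -0.0932] r 0.0423 dev 0.063
top 2 7 [353.6 240. ] 0.046 [ 0.5542 -0.1078] r 0.0277 dev 0.049
top 2 7 [353.6 240. ] 0.05 [ 0.5537 -0.1075] r 0.0281 dev 0.066
top_s2 x0,y0 318 209 scale 10.0
scene 1 10 [279.2 268.7] 0.046 [ 0.568  -0.0982] r 0.0387 dev -0.305
scene 1 10 [279.2 268.7] 0.05 [ 0.5714 -0.1003] r 0.038 dev -0.405
scene 2 8 [271.2 268.8] 0.046 [ 0.559  -0.1102] r 0.0249 dev -0.115
scene 2 8 [271.2 268.8] 0.05 [ 0.5624 -0.1122] r 0.0237 dev -0.268
scene_s2 x0,y0 225 241 scale 10.0
```

Emit:
jog_arm(
  increments=[
    [1,0,0,0,0,0,0],
    [1,0,0,0,0,0,0],
    [1,0,0,0,0,0,0],
    [1,0,0,0,0,0,0],
    [1,0,0,0,0,0,0],
  ],
)

```text
clock: 68.97
ee_pos: [0.4915, -0.1814, 0.0721]
ee_rot: [0.713, 0.701, -0.001, 0.001]
wrist_force: [-0.5, -0.3, -0.6]
grip_width: 0.0669
```

Emit:
jog_arm(
  increments=[
    [1,0,0,-3,0,0,0],
    [1,0,0,-5,0,0,0],
    [1,0,0,-5,0,0,0],
    [1,-5,0,-2,0,0,0],
    [1,-5,0,-1,0,0,0],
  ],
)

```text
clock: 69.6
ee_pos: [0.4903, -0.2819, 0.2343]
ee_rot: [0.713, 0.701, -0.0, 0.002]
wrist_force: [0.6, 0.1, -0.5]
grip_width: 0.0879
```

Emit:
jog_arm(
  increments=[
    [1,-5,0,0,0,0,0],
    [1,-5,0,0,0,0,0],
    [1,-5,0,0,0,0,0],
    [1,0,0,0,0,0,0],
    [1,0,0,0,0,0,0],
  ],
)

```text
clock: 70.22
ee_pos: [0.4869, -0.4298, 0.2325]
ee_rot: [0.713, 0.701, -0.0, 0.001]
wrist_force: [-0.3, 0.4, 1.3]
grip_width: 0.0882
```

```bash
python3 -c "
from stud import *
stud('s3')
for c in ('scene','top'):
    p=imaging.read_camera(c); save(p,c+'_end')
    for l in('lever_post','die','blank'): print(c,l,[(round(d['p'],2),np.round(d['position'],3).tolist()) for d in imaging.pinpoint(p,l)])
"
```

```text
top 1 3 [348.  240.3] 0.046 [ 0.5535 -0.0937] r 0.0418 dev 0.054
top 1 3 [348.  240.3] 0.05 [ 0.553  -0.0934] r 0.0421 dev 0.066
top 2 7 [353.6 240. ] 0.046 [ 0.5543 -0.1078] r 0.0277 dev 0.045
top 2 7 [353.6 240. ] 0.05 [ 0.5538 -0.1075] r 0.0281 dev 0.062
top_s3 x0,y0 318 209 scale 10.0
scene 1 10 [279.2 268.7] 0.046 [ 0.568  -0.0982] r 0.0387 dev -0.304
scene 1 10 [279.2 268.7] 0.05 [ 0.5713 -0.1002] r 0.038 dev -0.404
scene 2 8 [271.3 268.8] 0.046 [ 0.5591 -0.1102] r 0.025 dev -0.117
scene 2 8 [271.3 268.8] 0.05 [ 0.5625 -0.1121] r 0.0237 dev -0.27
scene_s3 x0,y0 225 241 scale 10.0
scene lever_post [(0.55, [0.493, -0.185, 0.085])]
scene die [(0.87, [0.556, -0.044, 0.032]), (0.61, [0.458, -0.042, 0.035])]
scene blank [(0.97, [0.414, -0.345, 0.027]), (0.7, [0.489, -0.402, 0.034]), (0.61, [0.571, -0.362, 0.023])]
top lever_post [(0.86, [0.497, -0.189, 0.089])]
top die [(0.8, [0.56, -0.042, 0.032]), (0.8, [0.454, -0.041, 0.03])]
top blank [(0.91, [0.49, -0.403, 0.027]), (0.75, [0.418, -0.342, 0.023]), (0.62, [0.569, -0.363, 0.026])]
```

View pics/top_s3.png

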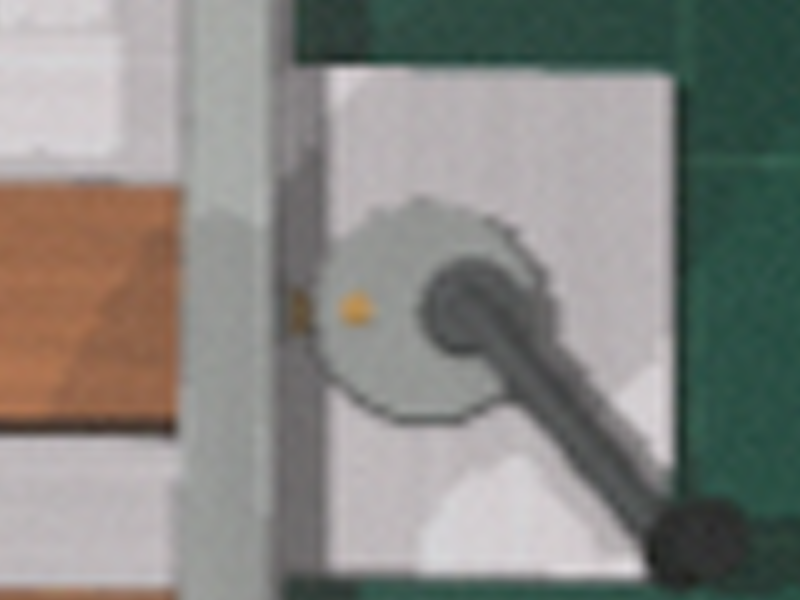

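View pics/scene_end.png

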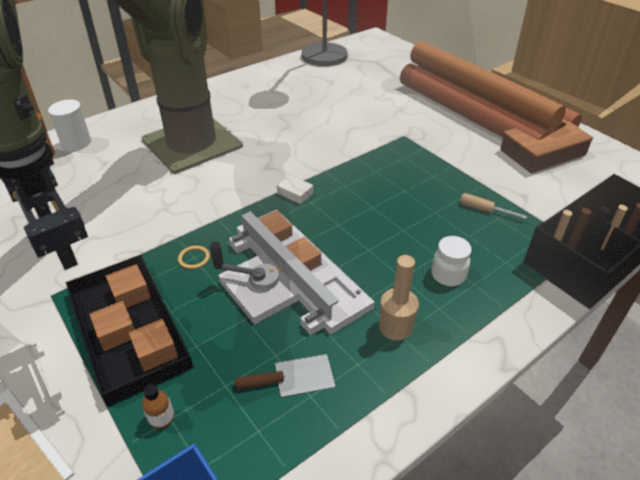

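View pics/top_end.png

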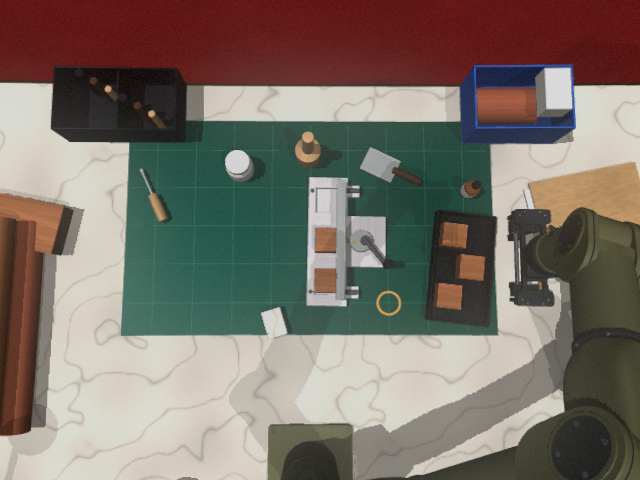

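```bash
python3 -c "
from ov import *
p=imaging.read_camera('top'); im=p['image']
J=planar(.5567,-.0415,-.018); A=J((0,-.094,0))[:2]
g=im.max(2).astype(int); yy,xx=np.mgrid[:480,:640]
for z in(.1,.105):
  u=np.array([708,532])/10+[318,209]; w=ray(p,u,z); a=w-A; print(w,np.hypot(*a),'q',-.35-.018-np.arctan2(a[1],a[0]))
"
```

```text
[ 0.49411026 -0.18675747] 0.0796080152554096 q 2.0737928809947563
[ 0.4937051  -0.18598094] 0.07942241531312845 q 2.0845579722030894
```

Independent image check gives q ≈ 2.08, which agrees with the arm-based estimate. Handing in.

```bash
python3 -c "
from h import *
print(arm.hand_in())"
```

```text
the job is handed in; nothing more can be done
None
```

The job is done and handed in at about 70 s, well under the 210 s limit.

- **Cam to its stop:** I swung the lever back until it met the stop, at about 20 N on the wrist, and the picture showed the keeper drawn clear.
- **Blanks:** all three filler blocks were lifted out and lie flat, side by side, in the black tray.
- **Dies:** two were on the bench (chevrons or rings, and star). Each was tipped pattern face down on the mat, regripped from above and lowered into pockets 1 and 0. Both touched the floor within 0.2 mm of the expected height, so I take them as fully home. Pocket 2 is empty.
- **Cam closed:** I then turned the cam to about 2.08–2.09 rad against the 2.09 target. The post position from the arm gave 2.077 and 2.099, and the top camera gave 2.07–2.08.

**Last checks:**
- The top view showed the brass stud in line with the roller, and the keeper lip over the die edges.
- The scene camera's stud reading was about 0.1–0.3 rad off the other way. I set it aside because at that slant it depends strongly on the assumed stud height, and its reading of the roller was off in the same direction.
- The other things on the bench looked unmoved, and the gripper was clear of everything.

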